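Gauge the perch sleeves from the storage tube

TASK

Empty the closed-end storage tube one perch sleeve at a time: tip the tube mouth-down so the front sleeve slides out against the stop, tip it level again, pull the sleeve out by its exposed end, and push it on to the gauge pin as far as it will go, before tipping out the next one. Lay every sleeve that slides right home on the pin in the clear window-feeder tray and every sleeve that will not go on in the dish lying flat on the table. Finish with the tube empty and level, and do not disturb the canister or the scoop.

Things in the scene. Friction and masses are not known exactly. Their poses are not given: they have to be found in the camera images.
- stand: Wooden stand fixed to the table. Origin on the table under the tube's pivot; x points level towards the tube's mouth, the pivot axis lies along y. Base plate 320 x 110 x 12 mm (x from -130 to +190 mm); two posts, 35 mm wide along x, 175 mm tall, 27 to 37 mm either side of the tube's centre plane. With the tube level a sleeve's centre is 148 mm above the table.
- pivot (a point): The tube's pivot on the tube's centre line, 150 mm above the table; axes as the stand's.
- stop (a point): Top edge of the curved metal stop fixed to the stand ahead of the mouth, about 110 mm above the table. The stop is 60 mm wide and follows an arc of radius 195 mm about the pivot from 0.2 rad below level downwards: sleeves slide against it while the tube is tipped and can leave only when it is level.
- tube (a joint): Tilt of the clear square tube: 0 level (limit), growing as the mouth goes down, to 0.65 rad (limit). Stays where left; about 5 N at 120 mm from the pivot turns it, e.g. shut fingers pushing down on its top near the mouth (tips it) or near the closed end (levels it). Sleeves start to slide at 0.2 to 0.4 rad, end up 36 mm out, against the stop, and stay out as it is levelled.
- mouth (a point): Centre of the tube's open mouth, 158 mm ahead of the pivot; x points out of the mouth along the tube, z is the tube's upward direction; turns with the tube. The tube is 48 x 48 mm outside, 40 x 40 mm inside; its closed end is 156 mm behind the pivot.
- sleeve_1: Square wooden perch sleeve, 76 mm long, 36 x 36 mm, 45 g, square bore right through along its x axis, origin at its centre. Bore either 25 mm (slides over the gauge pin) or 12 mm (pin cannot enter); not known beforehand. Starts in the tube, x towards the mouth. Number order from the mouth; three or four are present.
- sleeve_2: Square wooden perch sleeve, 76 mm long, 36 x 36 mm, 45 g, square bore right through along its x axis, origin at its centre. Bore either 25 mm (slides over the gauge pin) or 12 mm (pin cannot enter); not known beforehand. Starts in the tube, x towards the mouth. Number order from the mouth; three or four are present.
- sleeve_3: Square wooden perch sleeve, 76 mm long, 36 x 36 mm, 45 g, square bore right through along its x axis, origin at its centre. Bore either 25 mm (slides over the gauge pin) or 12 mm (pin cannot enter); not known beforehand. Starts in the tube, x towards the mouth. Number order from the mouth; three or four are present.
- sleeve_4: Square wooden perch sleeve, 76 mm long, 36 x 36 mm, 45 g, square bore right through along its x axis, origin at its centre. Bore either 25 mm (slides over the gauge pin) or 12 mm (pin cannot enter); not known beforehand. Starts in the tube, x towards the mouth. Number order from the mouth; three or four are present.
- gauge: Gauge block fixed to the table: base 100 x 90 x 12 mm and an upright 50 mm wide, 16 mm thick, 120 mm tall, from whose face a level round steel pin stands out along x, its axis 100 mm above the table. Origin on the table below the pin's root.
- pin_root (a point): Root of the gauge pin, on its axis at the face of the upright. x points along the pin to its tip. The pin is 18 mm in diameter and 50 mm long, with a round (9 mm radius) tip. A sleeve fully home has its end against the upright (its centre 38 mm from this point); one that does not fit stops at the tip (its centre about 86 mm from this point).
- feeder: Clear acrylic window-feeder tray, loose, 0.6 kg: 140 mm (x) by 220 mm (y) outside, 5 mm floor, 5 mm walls 25 mm high, the wall on the +x side 75 mm high. Origin at the centre of its underside. It may get pushed aside during the job.
- dish: White ceramic dish lying flat and loose, 0.6 kg, like those in the rack: 224 mm across, rim 22 mm high, flat inside floor about 170 mm across, 6 mm thick. Origin at the centre of its underside. It may get pushed aside during the job.
- canister: Steel canister with a screw lid, 104 mm across, 152 mm tall, upright; not to be disturbed. Origin at the centre of its underside.
- scoop: Orange plastic scoop lying on the table, 34 mm high, bowl 85 x 62 mm centred at the origin, handle reaching 160 mm to -x; not to be disturbed.
- rack: Fixed rack with four dishes on edge, 240 mm (x) by 170 mm (y), 180 mm tall; a bystander. Origin at the centre of its underside.

How it is judged:
By the outcome, as a careful person would: the job done as asked, in the order asked, and still so for the second after the job is handed in, with the robot touching nothing.
Of sleeve_1, sleeve_2, sleeve_3, sleeve_4 only 3 to 4 are there at a start; the rules pass over those that are not, and their reading is None.
At some moment in a run one of feeder, dish may be knocked a few centimetres aside while the robot is not near it.
Once in a run the grip may slacken for a moment while it holds something.
It also fails if it takes over 210 s, if anything falls off the work surface, if the arm or the gripper's body presses on something with over 40 N, if the wrist force passes 120 N, or if a joint passes its speed limit or range.

ROBOT

A 6-joint arm with a two-finger parallel gripper is mounted at the origin on the work surface. World frame = base frame: x ahead of the robot, y to its left, z up, the work surface at z = 0. Lengths are in m, angles in degrees, forces in N, time in s.
With the tool pointing down it reaches from about 0.35 to 0.875 m from the base axis. Payload 4.2 kg.
Tool frame: the origin (TCP) lies midway between the tips of the shut fingers; the grasp point (between the pads) lies 19 mm behind it; z points along the fingers, y is the direction in which the jaws open and shut (so a half turn about z gives the same grasp; the last joint's range is limited). The gripper opens to 85 mm and grips with 20 to 120 N. Pads are 22 mm wide; open, the fingers measure 114 mm over their backs; the gripper's body (76 mm by 85 mm) begins 54 mm behind the grasp point. The pads swing forward as they close: fully open they stand 13 mm farther back than shut.
Start: joints at [14.817, 22.042, 0.453, 0, -68.411, -14.817], TCP at [0.625, 0, 0.231] pointing down, gripper open.
Joint ranges: [-179.83, 179.83], [-69.29, 118.12], [-61.27, 80.66], [-181.25, 117.63], [-171.15, -9.14], [-177.46, 177.46]. Speed limits (degrees/s): [159.86, 159.86, 180, 180, 180, 180].

INTERFACE

Orientations are given as [roll, pitch, yaw] about the fixed x, y, z axes, in that order (R = Rz(yaw) Ry(pitch) Rx(roll)).
In Python, from bench import sensors, eyes, sign_off, nets gives the robot as it stands.
- The arm moves only by the tool carry_out, never from a script. Its argument "motion" is a list of rows, each an object of numbers: "x", "y", "z": the shift along the tool's x, y, z in m; "rx", "ry", "rz": the turn, a rotation vector about the tool's x, y, z in degrees; "jaw": the opening, from 0 (shut) to 1 (fully open). A call has 1 to 20 rows; each row shifts and turns the pose as measured when the row begins, along the tool's axes as they then stand; what a row does not reach is not made up. A row lasts 1/12 s, in which the tool goes at most 41.7 mm and 7.16 degrees, less where a joint would pass 70% of its speed; a pose out of reach is approached as far as the arm can. A call is refused whole if a number of a shift passes 0.0417 or a number of a turn 7.16, either way. A call with a gripper value outside its range is refused whole. The fingers move at their own pace and stop on an object; the grip force is fixed at half the most. Time passes only in rows, so rows that do not move let the fingers close. It gives the time, the measured TCP pose, the force and the opening at its end, in the units of the state.
- sensors.get_state(): the state, without advancing time (a new reading comes with each control period).
- eyes.capture(name): name is "scene" or "side" or "wrist"; returns the picture (400x640x3 uint8, red, green, blue); there is no depth.
- eyes.calibration(name): a dict with "vertical_fov" (degrees; the focal length in pixels is half the picture's height over the tangent of half this angle, whatever the lens; pixels are square), "cx", "cy" (the principal point, pixels), "R" (3x3) and "t" (3): a world point X has camera coordinates R X + t; the wrist camera has in their place "mount" (4x4, takes a point from camera to tool coordinates, whose origin is the TCP and whose axes are the flange's). Camera axes: x right, y down, z forward; pixel columns grow to the right and rows downward; lengths in m; the calibration is good to about 2 mm. A picture is of the moment at which its call begins: read the wrist's pose just before it. calibration takes no time and is no camera call.
- sign_off(): hands the job in, once; it reports no verdict.
Trained networks look in the newest picture that a camera, given by its name, has taken for a name from the list of things; names that differ only in an ending like _2 or _b are one class to them, and where a whole thing is asked for, a point or a joint stands for the part that bears it (a point fixed in the world has none). Each returns a list of dicts, best first, with "conf" (0 to 1); they miss things now and then, are a little off and sometimes report something else, mostly with a low value. They report only what shows in the picture. A call takes as long as a camera call.
- nets.outline_of(camera, label): "region" (400x640 bool, what is visible of it) and "extent" ([centre column, centre row, width, height] in pixels, round what is visible of it).
The state is a dict: "clock": time; "q": joint angles; "qd": joint speeds; "effort": joint torques, N m; "tool_pos": TCP position; "eef_rot": TCP orientation; "force": force on the tool from outside, world axes, zero at the start; "moment": the same for the moment, N m; "gripper_width": finger opening in m.
Only numpy, scipy, OpenCV 4.12 (cv2) and the standard library are available. Lean on these libraries where they do the work, as an engineer would, in place of code of your own. Each camera call takes 0.05 s, during which the arm holds its last target.

## Working session

There is one attempt and no reset: what is moved stays moved. The work goes in short steps, Python scripts to look and compute and a tool call to move; the robot and the scene stay as the last step left them, time stands still between calls to the robot, and variables do not carry over. Pictures are saved under pics/ and viewed, and the job is handed in when it is done.

Besides the shell and the picture viewer there is one more tool, called after ">>>" as name([rows], argument=value, ...), one row to a line, values as JSON. carry_out: Moves the arm, as the interface text tells. Its arguments: {"type":"object","properties":{"motion":{"type":"array","items":{"type":"object","properties":{"x":{"type":"number"},"y":{"type":"number"},"z":{"type":"number"},"rx":{"type":"number"},"ry":{"type":"number"},"rz":{"type":"number"},"jaw":{"type":"number"}}}}},"required":["motion"]}

```bash
ls; mkdir -p pics
python3 - <<'E'
from bench import sensors, eyes, nets
import cv2
print(sensors.get_state())
for n in ["scene","side","wrist"]:
    im=eyes.capture(n); cv2.imwrite(f"pics/a_{n}.png",im[:,:,::-1])
    c=eyes.calibration(n); print(n,c)
E
```

```text
pics
{'clock': 0.0, 'q': array([ 1.48160414e+01,  2.20899486e+01,  3.79164736e-01, -3.01395515e-02,
       -6.84096325e+01, -1.48168278e+01]), 'qd': array([-0.09216334, -0.05792683, -0.01732849, -0.00559798,  0.09877132,
       -0.0062587 ]), 'effort': array([-9.55001960e-04, -3.92286408e+01,  1.88399577e+01,  4.18616563e+00,
       -4.72148502e-03,  8.27910434e-07]), 'tool_pos': array([6.24414956e-01, 1.94480325e-05, 2.30222953e-01]), 'eef_rot': array([ 1.79876424e+02, -3.72428510e-03, -9.00119022e+01]), 'force': array([-0.07859577, -0.2128826 ,  0.32210342]), 'moment': array([ 5.33584850e-02,  2.29686757e-05, -5.63446985e-03]), 'gripper_width': 0.08561385551603326}
scene {'vertical_fov': 47.97614967799885, 'cx': 314.3446981510745, 'cy': 192.81177741863985, 'R': array([[-1.06177879e-02,  9.99913989e-01, -7.69915311e-03],
       [ 6.42830589e-01,  9.27907178e-04, -7.66007815e-01],
       [-7.65934786e-01, -1.30825596e-02, -6.42785151e-01]]), 't': array([ 0.1241645 , -0.30096348,  2.20989904])}
side {'vertical_fov': 44.71365612273554, 'cx': 319.5168271119139, 'cy': 198.01410599548618, 'R': array([[-0.99899063, -0.04420577, -0.00797287],
       [-0.01958529,  0.5883915 , -0.80833895],
       [ 0.04042442, -0.80736689, -0.58866338]]), 't': array([0.57700773, 0.17601899, 1.56238108])}
wrist {'vertical_fov': 68.51088871076854, 'cx': 319.9299984531098, 'cy': 201.01088772689945, 'mount': array([[ 1.31514986e-03, -9.49406657e-01, -3.14046606e-01,
         8.01041140e-02],
       [ 9.99999085e-01,  1.14878370e-03,  7.14816718e-04,
        -2.16032254e-04],
       [-3.17880129e-04, -3.14047258e-01,  9.49407298e-01,
        -1.43041359e-01],
       [ 0.00000000e+00,  0.00000000e+00,  0.00000000e+00,
         1.00000000e+00]])}
```

View pics/a_scene.png

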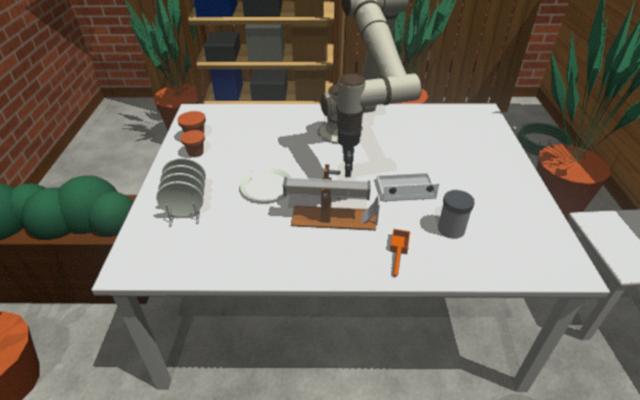

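View pics/a_side.png

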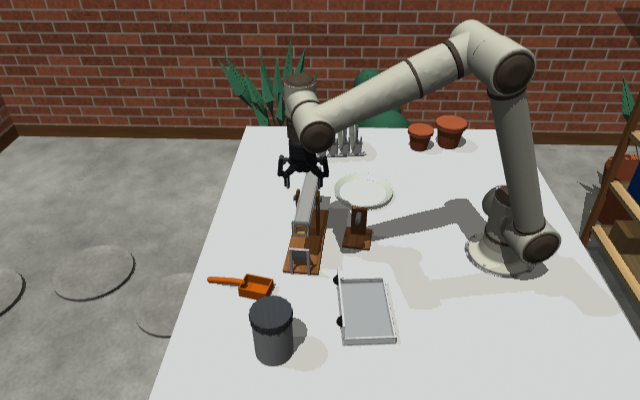

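View pics/a_wrist.png

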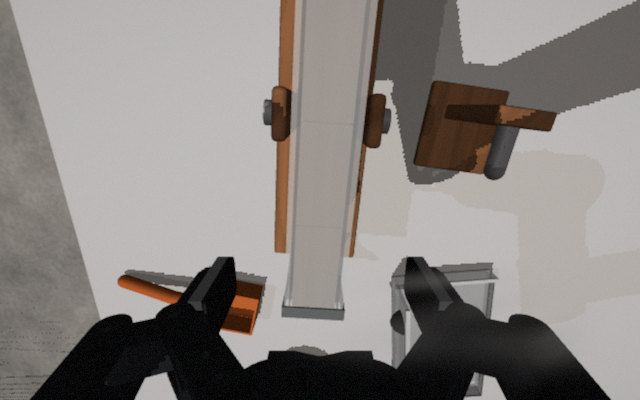

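```bash
cat > h.py <<'E'
from bench import sensors, eyes, nets
import cv2, numpy as np
from scipy.spatial.transform import Rotation as Ro
def K(c):
    f=200/np.tan(np.radians(c["vertical_fov"])/2); return f,c["cx"],c["cy"]
def pose():
    s=sensors.get_state(); return np.array(s["tool_pos"]),Ro.from_euler("xyz",s["eef_rot"],degrees=True).as_matrix()
class Cam:
    def __init__(s,n):
        c=eyes.calibration(n); s.f,s.cx,s.cy=K(c); s.n=n
        if n=="wrist":
            p,R=pose(); M=c["mount"]; s.Rw=R@M[:3,:3]; s.o=R@M[:3,3]+p
        else:
            s.Rw=np.array(c["R"]).T; s.o=-s.Rw@np.array(c["t"])
    def ray(s,u,v):
        d=s.Rw@np.array([(u-s.cx)/s.f,(v-s.cy)/s.f,1]); return s.o,d
    def at(s,u,v,z):
        o,d=s.ray(u,v); return o+d*(z-o[2])/d[2]
    def px(s,X):
        c=(np.asarray(X)-s.o)@s.Rw; return np.array([s.f*c[...,0]/c[...,2]+s.cx,s.f*c[...,1]/c[...,2]+s.cy]).T
    def shot(s,name=None,crop=None,scale=1):
        im=eyes.capture(s.n)
        if name:
            o=im[:,:,::-1]
            if crop: o=o[crop[1]:crop[3],crop[0]:crop[2]]
            if scale!=1: o=cv2.resize(o,None,fx=scale,fy=scale,interpolation=cv2.INTER_CUBIC)
            cv2.imwrite(f"pics/{name}.png",o)
        return im
def st():
    s=sensors.get_state(); print("t",round(s["clock"],2),"p",np.round(s["tool_pos"],4),"r",np.round(s["eef_rot"],2),"F",np.round(s["force"],1),"w",round(s["gripper_width"],4)); return s
E
python3 - <<'E'
from h import *
for n in ["wrist","side","scene"]:
    c=Cam(n); im=eyes.capture(n)
    for l in ["tube","gauge","feeder","dish","canister","scoop","stand","sleeve_1"]:
        for r in nets.outline_of(n,l)[:3]:
            e=r["extent"]; print(n,l,round(r["conf"],2),np.round(e,0),"z0",np.round(c.at(e[0],e[1],0),3))
st()
E
```

```text
wrist tube 0.7 [332. 161.  91. 322.] z0 [ 0.609 -0.01   0.   ]
wrist tube 0.15 [445. 333. 106. 132.] z0 [0.427 0.262 0.   ]
wrist gauge 0.81 [483. 131. 145. 103.] z0 [ 0.422 -0.049  0.   ]
wrist feeder 0.69 [445. 330. 106. 133.] z0 [0.428 0.257 0.   ]
wrist scoop 0.84 [191. 307. 144.  58.] z0 [0.819 0.213 0.   ]
wrist stand 0.64 [324. 161. 131. 323.] z0 [ 0.619 -0.01   0.   ]
wrist sleeve_1 0.7 [444. 332. 108. 136.] z0 [0.429 0.261 0.   ]
wrist sleeve_1 0.41 [330. 161.  96. 322.] z0 [ 0.612 -0.01   0.   ]
side tube 0.79 [306. 204.  28.  66.] z0 [ 0.637 -0.239  0.   ]
side gauge 0.87 [356. 226.  28.  43.] z0 [ 0.457 -0.117  0.   ]
side feeder 0.69 [363. 307.  59.  78.] z0 [0.442 0.244 0.   ]
side dish 0.95 [362. 192.  58.  35.] z0 [ 0.43  -0.327  0.   ]
side canister 0.82 [272. 335.  42.  72.] z0 [0.689 0.35  0.   ]
side scoop 0.89 [239. 288.  68.  26.] z0 [0.809 0.184 0.   ]
side stand 0.63 [306. 221.  45. 107.] z0 [ 0.631 -0.141  0.   ]
side stand 0.37 [346. 142.  34.  28.] z0 [ 0.491 -0.705  0.   ]
side sleeve_1 0.33 [273. 334.  45.  72.] z0 [0.688 0.347 0.   ]
scene gauge 0.69 [331. 171.  15.  10.] z0 [ 0.323 -0.049  0.   ]
scene feeder 0.97 [408. 187.  64.  31.] z0 [0.429 0.27  0.   ]
scene dish 0.69 [265. 182.  54.  36.] z0 [ 0.398 -0.328  0.   ]
scene canister 0.72 [457. 214.  37.  49.] z0 [0.594 0.436 0.   ]
scene scoop 0.97 [401. 254.  18.  50.] z0 [0.803 0.19  0.   ]
scene stand 0.65 [332. 204.  97.  55.] z0 [ 0.535 -0.047  0.   ]
t 1.5 p [6.250e-01 1.000e-04 2.313e-01] r [180.   0. -90.] F [-0.9  0.7 -0. ] w 0.0855
```

Run:
```python
import cv2
im=cv2.imread("pics/a_side.png"); cv2.imwrite("pics/a_side2.png",cv2.resize(im[150:350,200:420],None,fx=2.9,fy=2.9,interpolation=cv2.INTER_CUBIC))
im=cv2.imread("pics/a_scene.png"); cv2.imwrite("pics/a_scene2.png",cv2.resize(im[140:290,220:480],None,fx=3,fy=3,interpolation=cv2.INTER_CUBIC))
```

```text
(no output)
```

View pics/a_side2.png

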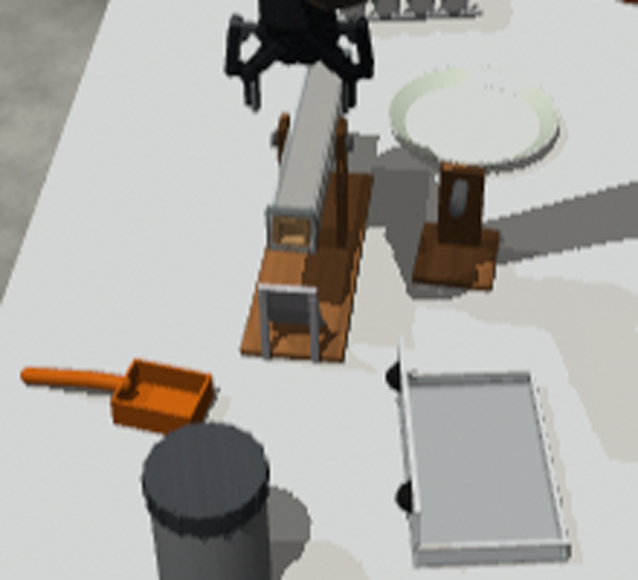

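View pics/a_scene2.png

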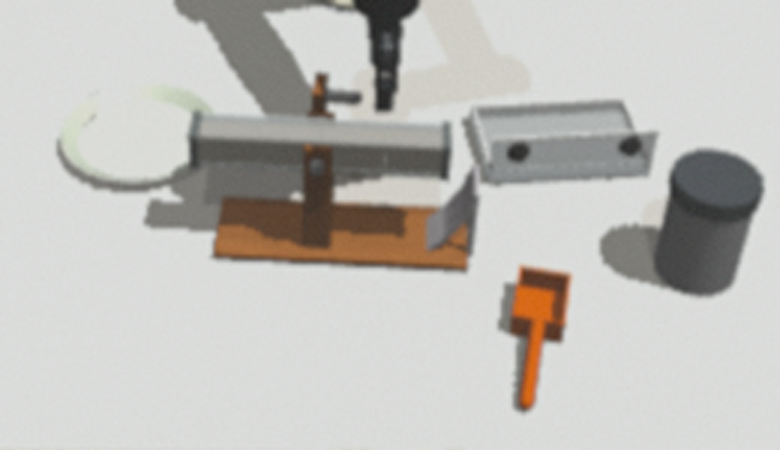

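Run:
```python
import cv2
im=cv2.imread("pics/a_wrist.png")
cv2.imwrite("pics/w1.png",cv2.resize(im[60:160,400:560],None,fx=5,fy=5,interpolation=cv2.INTER_CUBIC))
cv2.imwrite("pics/w2.png",cv2.resize(im[220:330,260:400],None,fx=5,fy=5,interpolation=cv2.INTER_CUBIC))
cv2.imwrite("pics/w3.png",cv2.resize(im[0:160,240:400],None,fx=3.7,fy=3.7,interpolation=cv2.INTER_CUBIC))
```

```text
(no output)
```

View pics/w1.png

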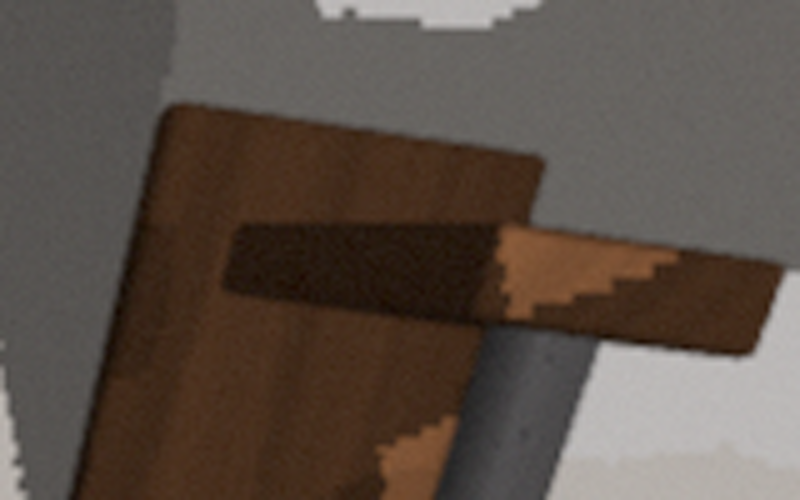

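View pics/w2.png

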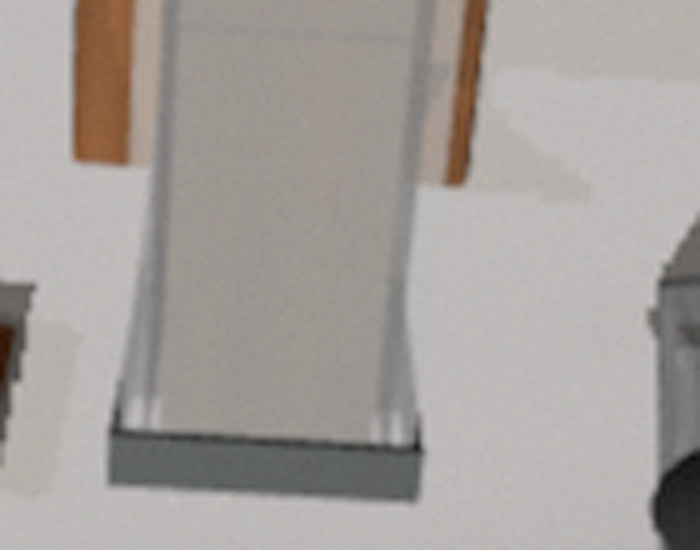

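View pics/w3.png

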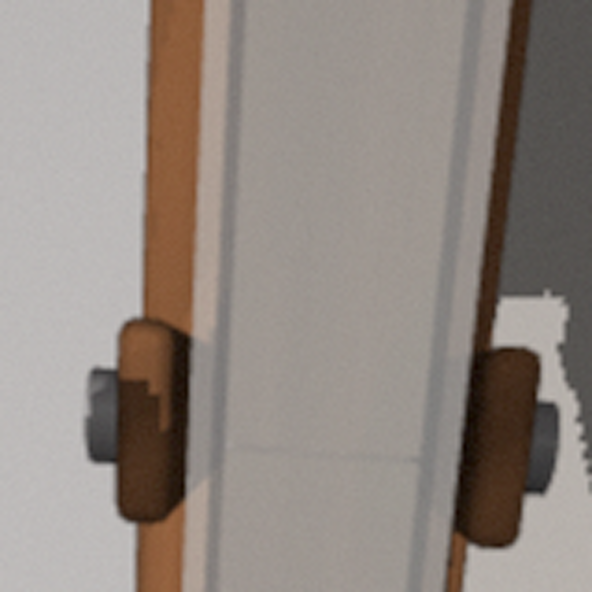

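Run:
```python
from h import *
c=Cam("wrist")
P=lambda u,v,z:print((u,v,z),np.round(c.at(u,v,z),4))
print("upright top");[P(u,v,.12) for u,v in [(447,105),(557,113),(444.4,118),(551,131)]]
print("base");[P(u,v,.012) for u,v in [(433,81),(508.6,91.5),(414,160),(483,173)]]
print("mouth collar");[P(u,v,.174) for u,v in [(283,306.5),(344.5,309),(282,317),(343.5,320)]]
print("tube edges at z .174");[P(u,v,.174) for u,v in [(303.5,0),(371,0),(297,159),(359,159)]]
print("seams z .166");[P(u,v,.166) for u,v in [(330,123.5),(322,227)]]
print("posts z .175");[P(u,v,.175) for u,v in [(272,88),(286,140),(284,88),(372,95),(385,95),(370,147)]]
print("stand base z.012");[P(u,v,.012) for u,v in [(274.5,252),(353,257)]]
# feeder side+scene
```

```text
upright top
(447, 105, 0.12) [ 0.5205 -0.0793  0.12  ]
(557, 113, 0.12) [ 0.4283 -0.0731  0.12  ]
(444.4, 118, 0.12) [ 0.5212 -0.069   0.12  ]
(551, 131, 0.12) [ 0.4297 -0.0585  0.12  ]
base
(433, 81, 0.012) [ 0.4956 -0.1051  0.012 ]
(508.6, 91.5, 0.012) [ 0.4068 -0.0939  0.012 ]
(414, 160, 0.012) [ 0.5081 -0.014   0.012 ]
(483, 173, 0.012) [0.4195 0.0024 0.012 ]
mouth collar
(283, 306.5, 0.174) [0.655  0.0769 0.174 ]
(344.5, 309, 0.174) [0.6048 0.0792 0.174 ]
(282, 317, 0.174) [0.6562 0.0872 0.174 ]
(343.5, 320, 0.174) [0.6053 0.0902 0.174 ]
tube edges at z .174
(303.5, 0, 0.174) [ 0.6348 -0.1378  0.174 ]
(371, 0, 0.174) [ 0.5953 -0.1379  0.174 ]
(297, 159, 0.174) [ 0.6408 -0.0441  0.174 ]
(359, 159, 0.174) [ 0.5983 -0.0442  0.174 ]
seams z .166
(330, 123.5, 0.166) [ 0.6182 -0.0672  0.166 ]
(322, 227, 0.166) [0.6234 0.0099 0.166 ]
posts z .175
(272, 88, 0.175) [ 0.6555 -0.0896  0.175 ]
(286, 140, 0.175) [ 0.6478 -0.0571  0.175 ]
(284, 88, 0.175) [ 0.6479 -0.0896  0.175 ]
(372, 95, 0.175) [ 0.5919 -0.0855  0.175 ]
(385, 95, 0.175) [ 0.5836 -0.0855  0.175 ]
(370, 147, 0.175) [ 0.5913 -0.0525  0.175 ]
stand base z.012
(274.5, 252, 0.012) [0.6874 0.1139 0.012 ]
(353, 257, 0.012) [0.5789 0.1216 0.012 ]
```

Run:
```python
import cv2
im=cv2.imread("pics/a_wrist.png")
cv2.imwrite("pics/w4.png",cv2.resize(im[90:190,400:560],None,fx=5,fy=5,interpolation=cv2.INTER_CUBIC))
cv2.imwrite("pics/w5.png",cv2.resize(im[250:400,380:510],None,fx=4,fy=4,interpolation=cv2.INTER_CUBIC))
from h import *
c=Cam("wrist")
P=lambda u,v,z:print((u,v,z),np.round(c.at(u,v,z),4))
print("upright top");[P(u,v,.12) for u,v in [(500,105),(557,113),(497.5,125),(551,131)]]
```

```text
upright top
(500, 105, 0.12) [ 0.4768 -0.0794  0.12  ]
(557, 113, 0.12) [ 0.4283 -0.0731  0.12  ]
(497.5, 125, 0.12) [ 0.4759 -0.0634  0.12  ]
(551, 131, 0.12) [ 0.4297 -0.0585  0.12  ]
```

View pics/w4.png

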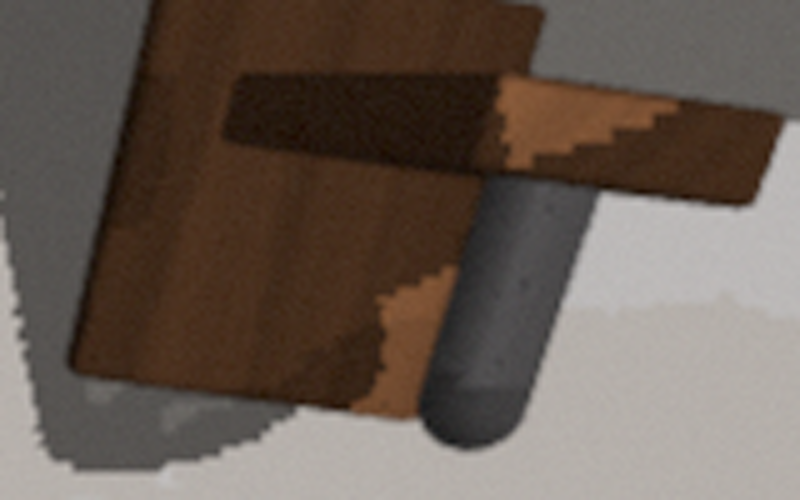

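View pics/w5.png

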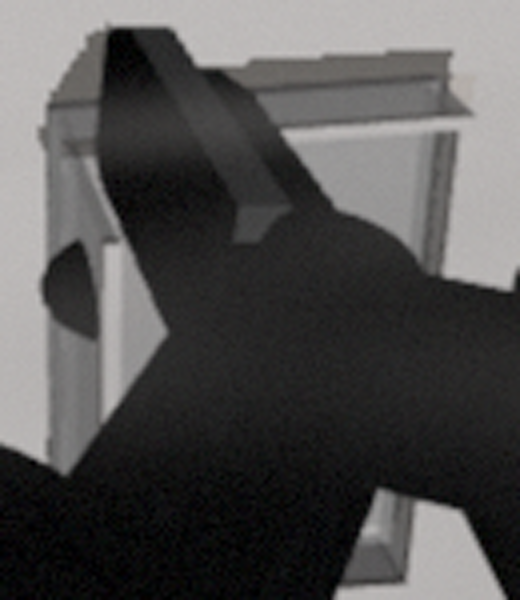

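Run:
```python
from h import *
from scipy.optimize import least_squares
c=Cam("wrist")
def T(p,L): 
    a=p[2]; R=np.array([[np.cos(a),-np.sin(a),0],[np.sin(a),np.cos(a),0],[0,0,1]]); return np.array(L)@R.T+[p[0],p[1],0]
L=[(0,.025,.12),(-.016,.025,.12),(0,-.025,.12),(-.016,-.025,.12),(.041,.0,.1)]
# world: +y' is to -x when yaw~90
U=np.array([(551,131),(557,113.),(497.5,125),(500,105),(494.4,170)])
L2=[];
f=lambda p:(c.px(T(p,L))-U).ravel()
r=least_squares(f,[.45,-.06,1.5]); print("gauge",np.round(r.x,4),np.degrees(r.x[2]),np.round(r.fun,1))
# base side dirs
a=c.at(433,81,.012);b=c.at(415,164,.012);d=b-a;print("base left edge yaw",np.degrees(np.arctan2(d[1],d[0])),np.linalg.norm(d))
a=c.at(508.6,91.5,.012);b=c.at(433,81,.012);d=b-a;print("base back edge",np.degrees(np.arctan2(d[1],d[0]))+90,np.linalg.norm(d))
# stand fit
L=[(.190,-.055,.012),(.190,.055,.012)]+[(.158,-.024,.174),(.158,.024,.174)]
S=[(274.5,252),(353,257)]
# seams and posts
g=lambda p:np.r_[(c.px(T(p,[(.19,-.055,.012),(.19,.055,.012),(.0175,-.037,.175),(-.0175,-.037,.175),(.0175,.037,.175)]))*1-np.array([(274.5,252.5),(353,257),(272,140.),(272,87.5),(382,147.5)])).ravel()]
r=least_squares(g,[.62,-.07,1.5]); print("stand",np.round(r.x,4),np.degrees(r.x[2]),np.round(r.fun,1))
# feeder
for n in ["side","scene"]:
    cc=Cam(n); cc.shot(); o=nets.outline_of(n,"feeder")[0]; print(n,o["extent"])
    m=o["region"].astype(np.uint8); k=cv2.findContours(m,0,2)[0]; k=max(k,key=cv2.contourArea); print(cv2.approxPolyDP(k,3,True)[:,0].tolist())
    o=nets.outline_of(n,"dish")[0]; print("dish",o["extent"]); m=o["region"].astype(np.uint8); k=max(cv2.findContours(m,0,2)[0],key=cv2.contourArea); print(cv2.approxPolyDP(k,1.5,True)[:,0].tolist())
```

```text
gauge [ 0.4537 -0.0607  1.4501] 83.08743222338735 [ 0.7  1.   1.7 -0.6 -3.1 -0.4  0.4 -0.3  0.4  0.6]
base left edge yaw 83.64207047577611 0.09669684291649555
base back edge 82.84953025913352 0.08956137603404775
stand [ 0.6194 -0.0713  1.5035] 86.14282706356647 [ 0.3 -0.1  1.1  0.3 -0.5  1.2  0.5 -2.3 -0.7  1.3]
side [363.5, 305.2, 59.7, 78.9]
[[337, 267], [333, 281], [337, 285], [340, 316], [336, 322], [341, 328], [342, 345], [394, 344], [383, 278], [341, 279]]
dish [363.2, 190.1, 59.5, 35.1]
[[334, 185], [336, 196], [345, 203], [354, 206], [375, 206], [386, 201], [392, 193], [391, 186], [386, 180], [371, 174], [347, 175], [338, 180]]
scene [406.6, 185.7, 65.4, 27.2]
[[438, 183], [433, 183], [426, 172], [377, 177], [383, 200], [435, 198]]
dish [263.9, 183.6, 48.9, 35.9]
[[288, 174], [278, 168], [259, 168], [248, 173], [242, 179], [240, 186], [248, 197], [258, 200], [269, 200], [281, 195], [281, 183], [283, 177]]
```

>>> carry_out([
  {"rz": 3.9, "jaw": 0},
  {"x": -0.027, "jaw": 0},
  {"x": -0.0265, "jaw": 0},
  {"jaw": 0},
  {"jaw": 0},
  {"jaw": 0},
  {"jaw": 0},
  {"jaw": 0},
])

```text
invalid input
```

```bash
cat >> h.py <<'E'
ST=(np.array([.6194,-.0713]),np.radians(86.1)); GA=(np.array([.4537,-.0607]),np.radians(83.1))
def loc(F,p):
    a=F[1]; d=np.asarray(p)[:2]-F[0]; return np.array([np.cos(a)*d[0]+np.sin(a)*d[1],-np.sin(a)*d[0]+np.cos(a)*d[1]])
def wor(F,q):
    a=F[1]; return F[0]+[np.cos(a)*q[0]-np.sin(a)*q[1],np.sin(a)*q[0]+np.cos(a)*q[1]]
def go(W):
    "tool-frame shift from present pose to world TCP W"
    p,R=pose(); return np.round(R.T@(np.asarray(W)-p),4)
E
python3 - <<'E'
from h import *
st(); p,R=pose(); print(loc(ST,p), go([*wor(ST,(.125,0)),.18]))
E
```

```text
t 1.8 p [0.625  0.     0.2313] r [180.   0. -90.] F [-0.7  0.2 -0.3] w 0.0856
[ 0.07156274 -0.00070786] [-0.0534 -0.0029  0.0513]
```

>>> carry_out([
  {"x": 0, "y": 0, "z": 0, "rx": 0, "ry": 0, "rz": 3.9, "jaw": 0},
  {"x": -0.027, "y": 0, "z": 0, "rx": 0, "ry": 0, "rz": 0, "jaw": 0},
  {"x": -0.0265, "y": 0, "z": 0, "rx": 0, "ry": 0, "rz": 0, "jaw": 0},
  {"x": 0, "y": 0, "z": 0, "rx": 0, "ry": 0, "rz": 0, "jaw": 0},
  {"x": 0, "y": 0, "z": 0, "rx": 0, "ry": 0, "rz": 0, "jaw": 0},
])

```text
clock: 2.22
tool_pos: [0.629, 0.0542, 0.2314]
eef_rot: [-180.0, -0.0, -94.2]
force: [-0.9, -0.0, 0.2]
gripper_width: 0.0252
```

Run:
```python
from h import *
st(); p,R=pose(); print(loc(ST,p), go([*wor(ST,(.125,0)),.18]))
```

```text
t 2.22 p [0.629  0.0542 0.2314] r [-1.7999e+02 -1.0000e-02 -9.4240e+01] F [-0.9 -0.   0.2] w 0.0252
[ 0.1258441  -0.00102184] [0.0008 0.001  0.0514]
```

>>> carry_out([
  {"x": 0, "y": 0, "z": 0.025, "rx": 0, "ry": 0, "rz": 0, "jaw": 0},
  {"x": 0, "y": 0, "z": 0.02, "rx": 0, "ry": 0, "rz": 0, "jaw": 0},
  {"x": 0, "y": 0, "z": 0.008, "rx": 0, "ry": 0, "rz": 0, "jaw": 0},
  {"x": 0, "y": 0, "z": 0.008, "rx": 0, "ry": 0, "rz": 0, "jaw": 0},
  {"x": 0, "y": 0, "z": 0.008, "rx": 0, "ry": 0, "rz": 0, "jaw": 0},
  {"x": 0, "y": 0, "z": 0.008, "rx": 0, "ry": 0, "rz": 0, "jaw": 0},
])

```text
clock: 2.72
tool_pos: [0.6328, 0.0539, 0.1578]
eef_rot: [-179.3, 0.2, -94.2]
force: [-2.5, 1.7, 5.2]
gripper_width: -0.0
```

>>> carry_out([
  {"x": 0, "y": 0.002, "z": 0.008, "rx": 0, "ry": 0, "rz": 0, "jaw": 0},
  {"x": 0, "y": 0.001, "z": 0.008, "rx": 0, "ry": 0, "rz": 0, "jaw": 0},
  {"x": 0, "y": 0, "z": 0.008, "rx": 0, "ry": 0, "rz": 0, "jaw": 0},
  {"x": 0, "y": 0, "z": 0.008, "rx": 0, "ry": 0, "rz": 0, "jaw": 0},
  {"x": 0, "y": 0, "z": 0.008, "rx": 0, "ry": 0, "rz": 0, "jaw": 0},
])

```text
clock: 3.13
tool_pos: [0.6334, 0.0531, 0.1192]
eef_rot: [-178.7, 0.2, -94.1]
force: [-0.1, 0.4, 4.9]
gripper_width: -0.0001
```

>>> carry_out([
  {"x": 0, "y": 0.002, "z": 0.007, "rx": -0.5, "ry": 0, "rz": 0, "jaw": 0},
  {"x": 0, "y": 0.001, "z": 0.006, "rx": -0.5, "ry": 0, "rz": 0, "jaw": 0},
  {"x": 0, "y": 0, "z": 0, "rx": 0, "ry": 0, "rz": 0, "jaw": 0},
  {"x": 0, "y": 0, "z": 0, "rx": 0, "ry": 0, "rz": 0, "jaw": 0},
])

```text
clock: 3.47
tool_pos: [0.6308, 0.0535, 0.1022]
eef_rot: [-179.9, 0.2, -94.1]
force: [0.4, 0.8, 5.7]
gripper_width: -0.0002
```

Run:
```python
from h import *
st(); Cam("side").shot("b_side",(200,120,420,320),2.9); Cam("scene").shot("b_scene",(220,140,480,290),3)
```

```text
t 3.47 p [0.6308 0.0535 0.1022] r [-179.86    0.19  -94.12] F [0.4 0.8 5.7] w -0.0002
```

View pics/b_side.png

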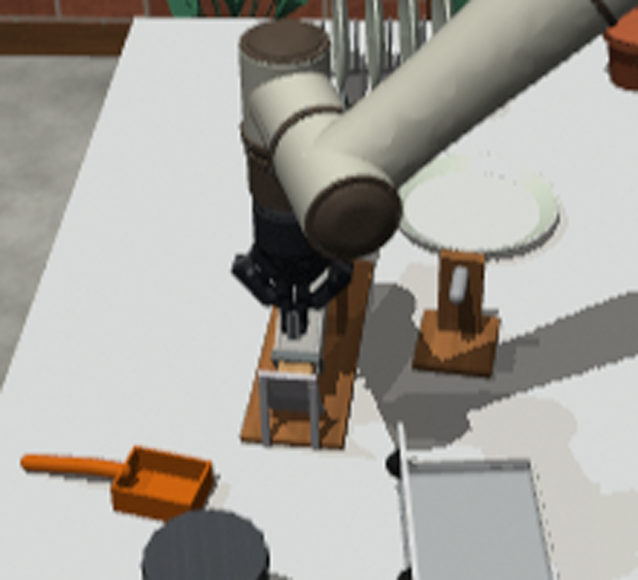

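View pics/b_scene.png

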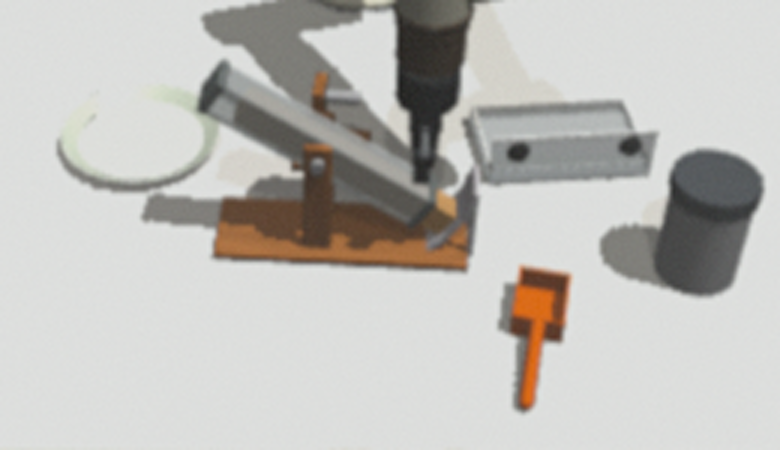

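>>> carry_out([
  {"x": 0, "y": 0.001, "z": -0.038, "rx": 0, "ry": 0, "rz": 0, "jaw": 0},
  {"x": 0, "y": 0, "z": -0.038, "rx": 0, "ry": 0, "rz": 0, "jaw": 0},
  {"x": 0, "y": 0, "z": -0.038, "rx": 0, "ry": 0, "rz": 0, "jaw": 0},
  {"x": 0, "y": 0, "z": -0.038, "rx": 0, "ry": 0, "rz": 0, "jaw": 0},
  {"x": 0, "y": 0, "z": -0.038, "rx": 0, "ry": 0, "rz": 0, "jaw": 0},
  {"x": 0.035, "y": 0, "z": 0, "rx": 0, "ry": 0, "rz": 0, "jaw": 0},
  {"x": 0.035, "y": 0, "z": 0, "rx": 0, "ry": 0, "rz": 0, "jaw": 0},
  {"x": 0.035, "y": 0, "z": 0, "rx": 0, "ry": 0, "rz": 0, "jaw": 0},
  {"x": 0.035, "y": 0, "z": 0, "rx": 0, "ry": 0, "rz": 0, "jaw": 0},
  {"x": 0.035, "y": 0, "z": 0, "rx": 0, "ry": 0, "rz": 0, "jaw": 0},
  {"x": 0.035, "y": 0, "z": 0, "rx": 0, "ry": 0, "rz": 0, "jaw": 0},
  {"x": 0.035, "y": 0, "z": 0, "rx": 0, "ry": 0, "rz": 0, "jaw": 0},
  {"x": 0, "y": 0, "z": 0, "rx": 0, "ry": 0, "rz": 0, "jaw": 0},
])

```text
clock: 4.65
tool_pos: [0.6016, -0.1979, 0.2888]
eef_rot: [178.3, 0.2, -93.9]
force: [-0.7, 1.2, -0.0]
gripper_width: 0.0
```

Run:
```python
from h import *
st(); p,R=pose(); print(loc(ST,p), go([*wor(ST,(-.125,0)),.18]))
```

```text
t 4.65 p [ 0.6016 -0.1979  0.2888] r [178.28   0.21 -93.93] F [-0.7  1.2 -0. ] w 0.0
[-0.12748443  0.00915036] [-0.0021 -0.0124  0.1084]
```

>>> carry_out([
  {"x": 0, "y": -0.0092, "z": 0, "rx": 1.7, "ry": 0, "rz": 0, "jaw": 0},
  {"x": 0, "y": 0, "z": 0.02, "rx": 0, "ry": 0, "rz": 0, "jaw": 0},
  {"x": 0, "y": 0, "z": 0.01, "rx": 0, "ry": 0, "rz": 0, "jaw": 0},
  {"x": 0, "y": 0, "z": 0.01, "rx": 0, "ry": 0, "rz": 0, "jaw": 0},
  {"x": 0, "y": 0, "z": 0.01, "rx": 0, "ry": 0, "rz": 0, "jaw": 0},
  {"x": 0, "y": 0, "z": 0.01, "rx": 0, "ry": 0, "rz": 0, "jaw": 0},
  {"x": 0, "y": 0, "z": 0.01, "rx": 0, "ry": 0, "rz": 0, "jaw": 0},
  {"x": 0, "y": 0, "z": 0.01, "rx": 0, "ry": 0, "rz": 0, "jaw": 0},
  {"x": 0, "y": 0, "z": 0.01, "rx": 0, "ry": 0, "rz": 0, "jaw": 0},
])

```text
clock: 5.4
tool_pos: [0.6088, -0.223, 0.2177]
eef_rot: [-179.3, -2.3, -94.1]
force: [-3.9, -7.8, 7.1]
gripper_width: 0.0001
```

Run:
```python
from h import *
st(); p,R=pose(); print(loc(ST,p), go([*wor(ST,(-.125,0)),.18]))
```

```text
t 5.4 p [ 0.6088 -0.223   0.2177] r [-179.3    -2.29  -94.1 ] F [-3.9 -7.8  7.1] w 0.0001
[-0.15212224  0.0002944 ] [-0.0286  0.0002  0.0365]
```

>>> carry_out([
  {"x": -0.01, "y": 0, "z": -0.015, "rx": 0, "ry": 2.3, "rz": 0, "jaw": 0},
  {"x": -0.035, "y": 0, "z": -0.015, "rx": 0, "ry": 0, "rz": 0, "jaw": 0},
  {"x": 0, "y": 0, "z": 0, "rx": 0, "ry": 0, "rz": 0, "jaw": 0},
])

```text
clock: 5.65
tool_pos: [0.6112, -0.2009, 0.2619]
eef_rot: [-178.8, -7.4, -94.4]
force: [0.1, 1.1, -0.9]
gripper_width: -0.0001
```

Run:
```python
from h import *
st(); p,R=pose(); print(loc(ST,p)); Cam("scene").shot("c_scene",(220,140,480,290),3)
```

```text
t 5.65 p [ 0.6112 -0.2009  0.2619] r [-178.84   -7.44  -94.45] F [ 0.1  1.1 -0.9] w -0.0001
[-0.12985466 -0.00067432]
```

View pics/c_scene.png

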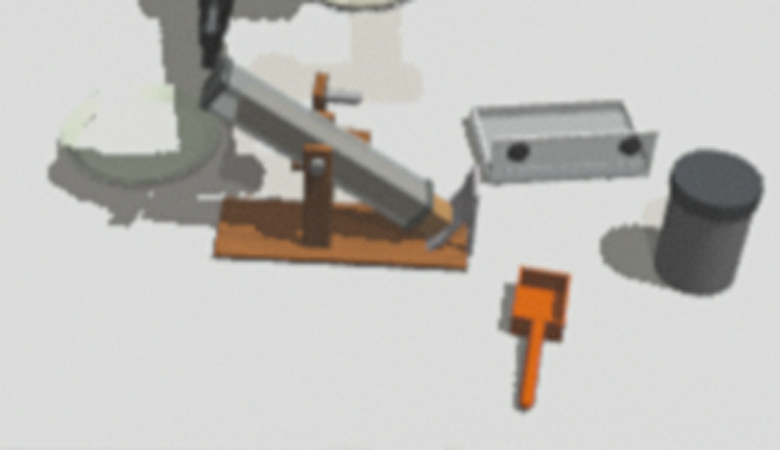

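>>> carry_out([
  {"x": 0, "y": 0, "z": -0.035, "rx": 0, "ry": -3.7, "rz": 0, "jaw": 0},
  {"x": 0, "y": 0, "z": 0, "rx": -1, "ry": -3.7, "rz": 0, "jaw": 0},
  {"x": -0.02, "y": 0, "z": 0, "rx": 0, "ry": 0, "rz": 0, "jaw": 0},
  {"x": -0.02, "y": 0, "z": 0, "rx": 0, "ry": 0, "rz": 0, "jaw": 0},
  {"x": 0, "y": 0, "z": 0, "rx": 0, "ry": 0, "rz": 0, "jaw": 0},
])

```text
clock: 6.12
tool_pos: [0.6058, -0.1529, 0.2891]
eef_rot: [179.0, 0.7, -94.4]
force: [-0.9, 0.9, -0.2]
gripper_width: -0.0003
```

Run:
```python
from h import *
st(); p,R=pose(); print(loc(ST,p), go([*wor(ST,(-.085,0)),.25]))
```

```text
t 6.12 p [ 0.6058 -0.1529  0.2891] r [178.98   0.67 -94.43] F [-0.9  0.9 -0.2] w -0.0003
[-0.08228895  0.00801633] [ 0.0031 -0.0087  0.0389]
```

>>> carry_out([
  {"x": 0.003, "y": -0.009, "z": 0, "rx": 1, "ry": 0.7, "rz": -0.4, "jaw": 0},
  {"x": 0, "y": 0, "z": 0.03, "rx": 0, "ry": 0, "rz": 0, "jaw": 0},
  {"x": 0, "y": 0, "z": 0.02, "rx": 0, "ry": 0, "rz": 0, "jaw": 0},
  {"x": 0, "y": 0, "z": 0.008, "rx": 0, "ry": 0, "rz": 0, "jaw": 0},
  {"x": 0, "y": 0, "z": 0.008, "rx": 0, "ry": 0, "rz": 0, "jaw": 0},
  {"x": 0, "y": 0, "z": 0.008, "rx": 0, "ry": 0, "rz": 0, "jaw": 0},
  {"x": 0, "y": 0, "z": 0, "rx": 0, "ry": 0, "rz": 0, "jaw": 0},
])

```text
clock: 6.7
tool_pos: [0.621, -0.1576, 0.2186]
eef_rot: [-179.1, -0.5, -93.5]
force: [-0.6, -0.1, 0.5]
gripper_width: -0.0001
```

Run:
```python
from h import *
st(); p,R=pose(); print(loc(ST,p), go([*wor(ST,(-.105,0)),.174]));Cam("scene").shot("d_scene",(220,140,480,290),3)
```

```text
t 6.7 p [ 0.621  -0.1576  0.2186] r [-179.11   -0.54  -93.47] F [-0.6 -0.1  0.5] w -0.0001
[-0.08602914 -0.00744916] [0.0185 0.0083 0.0446]
```

View pics/d_scene.png

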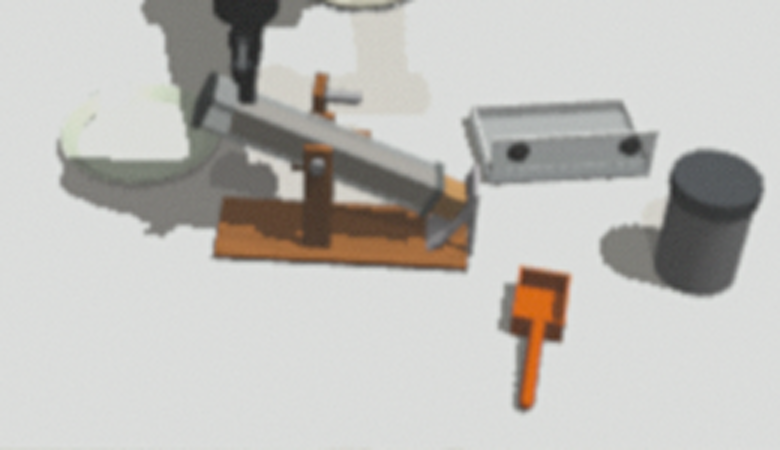

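>>> carry_out([
  {"x": 0, "y": 0.006, "z": 0.004, "rx": -0.5, "ry": 0, "rz": 0, "jaw": 0},
  {"x": 0.003, "y": 0.003, "z": 0.009, "rx": -0.5, "ry": 0, "rz": 0, "jaw": 0},
  {"x": 0.002, "y": 0.002, "z": 0.009, "rx": 0, "ry": 0, "rz": 0, "jaw": 0},
  {"x": 0.002, "y": 0.002, "z": 0.009, "rx": 0, "ry": 0, "rz": 0, "jaw": 0},
  {"x": 0, "y": 0.002, "z": 0.007, "rx": 0, "ry": 0, "rz": 0, "jaw": 0},
  {"x": 0, "y": 0, "z": 0.004, "rx": 0, "ry": 0, "rz": 0, "jaw": 0},
  {"x": 0, "y": 0, "z": 0.002, "rx": 0, "ry": 0, "rz": 0, "jaw": 0},
])

```text
clock: 7.33
tool_pos: [0.6157, -0.1693, 0.1882]
eef_rot: [-178.3, -1.2, -93.2]
force: [-1.2, 1.1, 5.8]
gripper_width: -0.0002
```

>>> carry_out([
  {"x": 0, "y": 0, "z": 0.003, "rx": 0, "ry": 0, "rz": 0, "jaw": 0},
  {"x": 0, "y": 0, "z": 0.003, "rx": 0, "ry": 0, "rz": 0, "jaw": 0},
])

```text
clock: 7.5
tool_pos: [0.6156, -0.1705, 0.1844]
eef_rot: [-178.2, -1.3, -93.2]
force: [-1.8, -1.4, 6.0]
gripper_width: 0.0001
```

>>> carry_out([
  {"x": 0, "y": 0, "z": 0.005, "rx": 0, "ry": 0, "rz": 0, "jaw": 0},
  {"x": 0, "y": 0, "z": 0.005, "rx": 0, "ry": 0, "rz": 0, "jaw": 0},
  {"x": 0, "y": 0, "z": 0.005, "rx": 0, "ry": 0, "rz": 0, "jaw": 0},
  {"x": 0, "y": 0, "z": 0.004, "rx": 0, "ry": 0, "rz": 0, "jaw": 0},
])

```text
clock: 7.83
tool_pos: [0.6158, -0.1736, 0.174]
eef_rot: [-178.0, -1.6, -93.0]
force: [-9.8, 9.5, 26.7]
gripper_width: 0.0003
```

>>> carry_out([
  {"x": 0, "y": 0, "z": 0.003, "rx": 0, "ry": 0, "rz": 0, "jaw": 0},
  {"x": 0, "y": 0, "z": 0.003, "rx": 0, "ry": 0, "rz": 0, "jaw": 0},
])

```text
clock: 8.0
tool_pos: [0.6159, -0.1736, 0.1742]
eef_rot: [-177.8, -1.7, -92.9]
force: [-4.3, 2.6, 12.1]
gripper_width: 0.0001
```

>>> carry_out([
  {"x": 0, "y": 0, "z": -0.03, "rx": -2.2, "ry": -1.7, "rz": 1, "jaw": 0},
  {"x": 0, "y": 0, "z": -0.03, "rx": 0, "ry": 0, "rz": 0, "jaw": 0},
  {"x": -0.035, "y": 0, "z": 0, "rx": 0, "ry": 0, "rz": 0, "jaw": 0.7},
  {"x": -0.035, "y": 0, "z": 0, "rx": 0, "ry": 0, "rz": 0, "jaw": 0.7},
  {"x": -0.035, "y": 0, "z": 0, "rx": 0, "ry": 0, "rz": 0, "jaw": 0.7},
  {"x": -0.035, "y": 0, "z": 0, "rx": 0, "ry": 0, "rz": 0, "jaw": 0.7},
  {"x": -0.035, "y": 0, "z": 0, "rx": 0, "ry": 0, "rz": 0, "jaw": 0.7},
  {"x": -0.035, "y": 0, "z": 0, "rx": 0, "ry": 0, "rz": 0, "jaw": 0.7},
  {"x": -0.035, "y": 0, "z": 0, "rx": 0, "ry": 0, "rz": 0, "jaw": 0.7},
  {"x": -0.02, "y": 0, "z": 0, "rx": 0, "ry": 0, "rz": 0, "jaw": 0.7},
  {"x": 0, "y": 0, "z": 0, "rx": 0, "ry": 0, "rz": 0, "jaw": 0.7},
])

```text
clock: 8.92
tool_pos: [0.6278, 0.1026, 0.2304]
eef_rot: [178.9, 0.3, -94.4]
force: [-0.6, 0.3, 0.5]
gripper_width: 0.0596
```

Run:
```python
from h import *
st(); p,R=pose(); print(loc(ST,p), go([*wor(ST,(.177,0)),.131]));c=Cam("wrist");c.shot("e_wrist")
c=Cam("side");c.shot("e_side",(200,120,420,320),2.9)
```

```text
t 8.92 p [0.6278 0.1026 0.2304] r [178.94   0.31 -94.38] F [-0.6  0.3  0.5] w 0.0596
[0.17409408 0.00346827] [-0.0024 -0.0053  0.0993]
```

View pics/e_wrist.png

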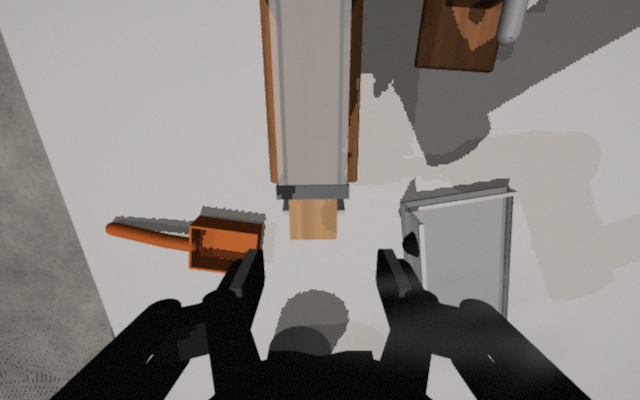

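View pics/e_side.png

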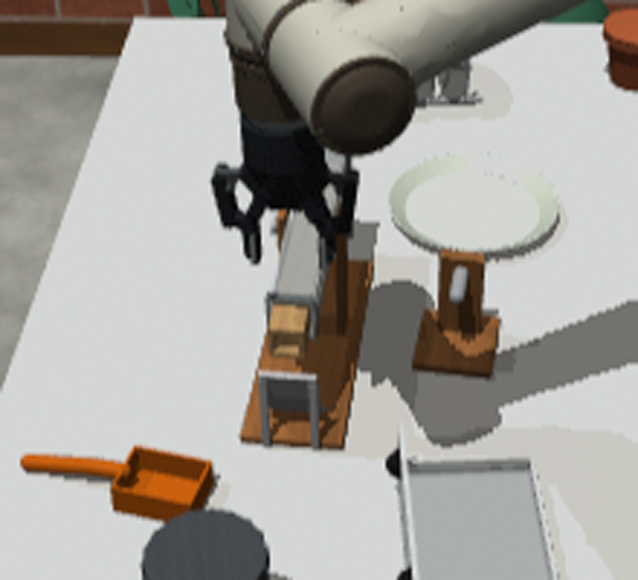

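Run:
```python
from h import *
c=Cam("wrist")
for u,v in [(291,200),(338,200),(291,239),(337,239)]: print(loc(ST,c.at(u,v,.166)))
```

```text
[ 0.15879022 -0.01652263]
[0.15934751 0.01837799]
[ 0.19066311 -0.01782235]
[0.19134205 0.01792321]
```

>>> carry_out([
  {"x": -0.003, "y": -0.004, "z": 0, "rx": 1, "ry": 0.3, "rz": -0.4, "jaw": 0.7},
  {"x": 0, "y": 0.003, "z": 0.03, "rx": 0, "ry": 0, "rz": 0, "jaw": 0.7},
  {"x": 0, "y": 0.003, "z": 0.03, "rx": 0, "ry": 0, "rz": 0, "jaw": 0.7},
  {"x": 0, "y": 0, "z": 0, "rx": 0, "ry": 0, "rz": 0, "jaw": 0.7},
])

```text
clock: 9.35
tool_pos: [0.6272, 0.0987, 0.1704]
eef_rot: [-179.7, -0.0, -94.3]
force: [-0.7, -0.5, -1.5]
gripper_width: 0.0595
```

Run:
```python
from h import *
st(); p,R=pose(); print(loc(ST,p), go([*wor(ST,(.177,0)),.129]))
```

```text
t 9.35 p [0.6272 0.0987 0.1704] r [-179.69   -0.    -94.35] F [-0.7 -0.5 -1.5] w 0.0595
[0.17012232 0.00375782] [-0.0069 -0.0035  0.0414]
```

>>> carry_out([
  {"x": -0.007, "y": -0.003, "z": 0, "rx": 0, "ry": 0, "rz": -0.3, "jaw": 0.7},
  {"x": -0.001, "y": 0.001, "z": 0.02, "rx": 0, "ry": 0, "rz": 0, "jaw": 0.7},
  {"x": -0.001, "y": 0.001, "z": 0.02, "rx": 0, "ry": 0, "rz": 0, "jaw": 0.7},
  {"x": 0, "y": 0, "z": 0, "rx": 0, "ry": 0, "rz": 0, "jaw": 0.7},
])

```text
clock: 9.68
tool_pos: [0.6336, 0.1051, 0.135]
eef_rot: [-179.2, 0.0, -94.2]
force: [-1.1, -1.5, 0.2]
gripper_width: 0.0597
```

Run:
```python
from h import *
st(); p,R=pose(); print(loc(ST,p), go([*wor(ST,(.177,0)),.129]))
```

```text
t 9.68 p [0.6336 0.1051 0.135 ] r [-1.7918e+02  3.0000e-02 -9.4190e+01] F [-1.1 -1.5  0.2] w 0.0597
[ 0.17699571 -0.00213065] [0.     0.0022 0.006 ]
```

>>> carry_out([
  {"x": 0, "y": 0.002, "z": 0.005, "rx": -0.8, "ry": 0, "rz": -0.2, "jaw": 0.7},
  {"x": 0, "y": 0, "z": 0, "rx": 0, "ry": 0, "rz": 0, "jaw": 0.25},
  {"x": 0, "y": 0, "z": 0, "rx": 0, "ry": 0, "rz": 0, "jaw": 0.1},
  {"x": 0, "y": 0, "z": 0, "rx": 0, "ry": 0, "rz": 0, "jaw": 0.1},
  {"x": 0, "y": 0, "z": 0, "rx": 0, "ry": 0, "rz": 0, "jaw": 0.1},
  {"x": 0, "y": 0, "z": 0, "rx": 0, "ry": 0, "rz": 0, "jaw": 0.1},
])

```text
clock: 10.18
tool_pos: [0.6348, 0.1052, 0.1367]
eef_rot: [-179.6, 0.2, -94.0]
force: [-0.2, 0.1, -0.6]
gripper_width: 0.0349
```

Run:
```python
from h import *
st(); p,R=pose(); print(loc(ST,p))
```

```text
t 10.18 p [0.6348 0.1052 0.1367] r [-1.7965e+02  1.5000e-01 -9.4010e+01] F [-0.2  0.1 -0.6] w 0.0349
[ 0.17711102 -0.00336336]
```

>>> carry_out([
  {"x": -0.01, "y": 0, "z": 0, "rx": 0, "ry": 0, "rz": 0, "jaw": 0.1},
  {"x": -0.01, "y": 0, "z": 0, "rx": 0, "ry": 0, "rz": 0, "jaw": 0.1},
  {"x": -0.01, "y": 0, "z": 0, "rx": 0, "ry": 0, "rz": 0, "jaw": 0.1},
])

```text
clock: 10.43
tool_pos: [0.6377, 0.1356, 0.1384]
eef_rot: [-179.5, 0.2, -94.2]
force: [-1.0, 0.6, -0.8]
gripper_width: 0.0354
```

Run:
```python
from h import *
st(); p,R=pose(); print(loc(ST,p))
```

```text
t 10.43 p [0.6377 0.1356 0.1384] r [-179.5     0.19  -94.15] F [-1.   0.6 -0.8] w 0.0354
[ 0.20764598 -0.00422904]
```

>>> carry_out([
  {"x": -0.012, "y": 0.001, "z": 0.001, "rx": 0, "ry": 0, "rz": 0, "jaw": 0.1},
  {"x": -0.014, "y": 0, "z": 0.001, "rx": 0, "ry": 0, "rz": 0, "jaw": 0.1},
  {"x": -0.014, "y": 0, "z": 0, "rx": 0, "ry": 0, "rz": 0, "jaw": 0.1},
  {"x": -0.014, "y": 0, "z": 0, "rx": 0, "ry": 0, "rz": 0, "jaw": 0.1},
  {"x": 0, "y": 0, "z": 0, "rx": 0, "ry": 0, "rz": 0, "jaw": 0.1},
])

```text
clock: 10.85
tool_pos: [0.6422, 0.2002, 0.1369]
eef_rot: [-179.3, 0.3, -93.9]
force: [-1.0, 0.8, 0.0]
gripper_width: 0.0354
```

Run:
```python
from h import *
st(); p,R=pose(); print(loc(ST,p), go([*wor(ST,(.26,0)),.2])); print(loc(GA,p)); c=Cam("wrist");c.shot("f_wrist")
c=Cam("side");c.shot("f_side",(200,120,420,320),2.9)
```

```text
t 10.85 p [0.6422 0.2002 0.1369] r [-179.26    0.3   -93.87] F [-1.   0.8  0. ] w 0.0354
[ 0.27242573 -0.00427519] [ 0.0121  0.0035 -0.0632]
[ 0.28165957 -0.15578501]
```

View pics/f_wrist.png

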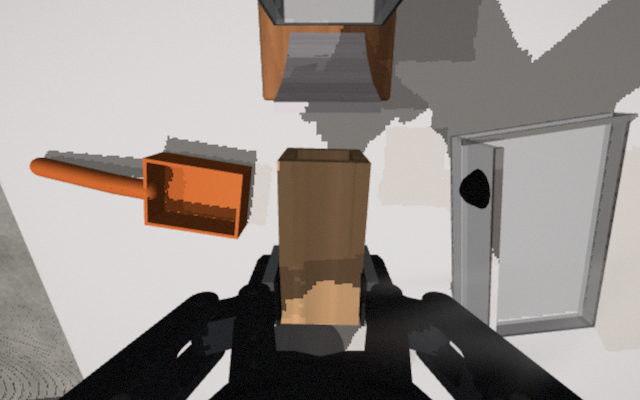

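View pics/f_side.png

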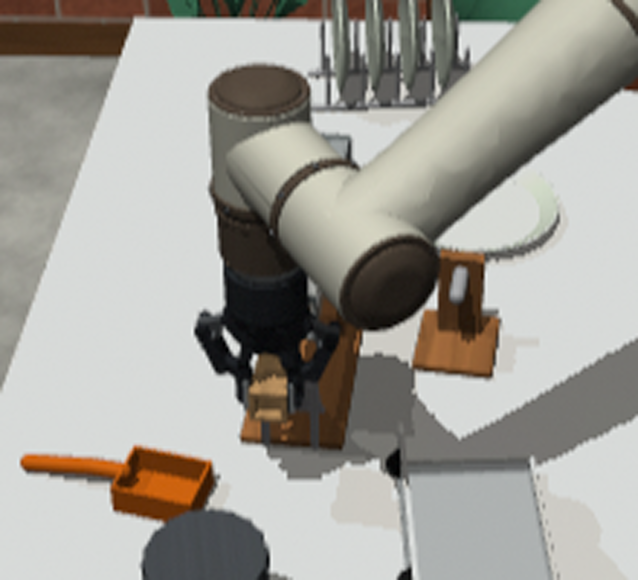

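```bash
cat >> h.py <<'E'
def toolat(u,v,zt):
    c=eyes.calibration("wrist"); f,cx,cy=K(c); M=c["mount"]; d=M[:3,:3]@np.array([(u-cx)/f,(v-cy)/f,1]); o=M[:3,3]; return np.round(o+d*(zt-o[2])/d[2],4)
E
python3 - <<'E'
from h import *
for z in (-.029,-.025): print([toolat(u,v,z) for u,v in [(278,162),(370,163),(281,324),(361,324)]])
im=cv2.imread("pics/f_wrist.png"); cv2.imwrite("pics/f2.png",cv2.resize(im[140:340,240:400],None,fx=3.7,fy=3.7,interpolation=cv2.INTER_CUBIC))
E
```

```text
[array([ 0.0584, -0.0166, -0.029 ]), array([ 0.0581,  0.0195, -0.029 ]), array([-0.0192, -0.0185, -0.029 ]), array([-0.0191,  0.0195, -0.029 ])]
[array([ 0.0577, -0.0171, -0.025 ]), array([ 0.0573,  0.0202, -0.025 ]), array([-0.0226, -0.0191, -0.025 ]), array([-0.0226,  0.0202, -0.025 ])]
```

View pics/f2.png

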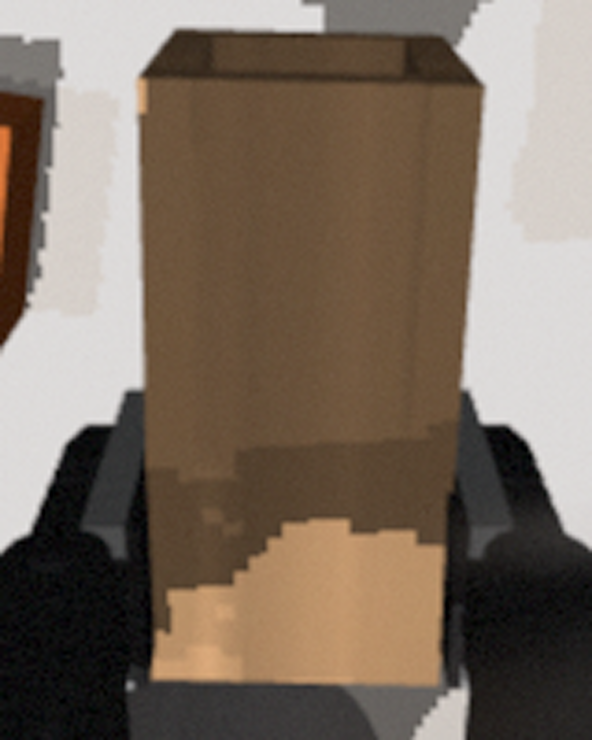

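Run:
```python
from h import *
W=[*wor(GA,(.14,-.001)),.089]; print(W, go(W), go([*W[:2],.17]))
a=Ro.from_euler("xyz",[180,0,-96.9],degrees=True).as_matrix(); p,R=pose(); print(a.T@(np.array([*W[:2],.17])-p))
```

```text
[np.float64(0.4715119147787801), np.float64(0.07816589103128774), 0.089] [0.1316 0.1621 0.0453] [ 0.1313  0.1612 -0.0357]
[ 0.13959368  0.1545709  -0.03325193]
```

>>> carry_out([
  {"x": 0, "y": 0, "z": -0.03, "rx": -0.5, "ry": 0, "rz": 3, "jaw": 0.1},
  {"x": 0.015, "y": 0.03, "z": 0, "rx": 0, "ry": 0, "rz": 0, "jaw": 0.1},
  {"x": 0.02, "y": 0.03, "z": 0, "rx": 0, "ry": 0, "rz": 0, "jaw": 0.1},
  {"x": 0.025, "y": 0.03, "z": 0, "rx": 0, "ry": 0, "rz": 0, "jaw": 0.1},
  {"x": 0.025, "y": 0.03, "z": 0, "rx": 0, "ry": 0, "rz": 0, "jaw": 0.1},
  {"x": 0.025, "y": 0.025, "z": 0, "rx": 0, "ry": 0, "rz": 0, "jaw": 0.1},
  {"x": 0.02, "y": 0.01, "z": 0, "rx": 0, "ry": 0, "rz": 0, "jaw": 0.1},
  {"x": 0, "y": 0, "z": 0, "rx": 0, "ry": 0, "rz": 0, "jaw": 0.1},
])

```text
clock: 11.62
tool_pos: [0.4648, 0.0834, 0.1649]
eef_rot: [-179.8, 0.3, -97.2]
force: [0.7, 0.8, -0.0]
gripper_width: 0.0354
```

Run:
```python
from h import *
st(); p,R=pose(); print(loc(GA,p),go([*wor(GA,(.14,-.001)),.089])); c=Cam("wrist");c.shot("g_wrist")
c=Cam("side");c.shot("g_side",(200,120,420,320),2.9)
```

```text
t 11.62 p [0.4648 0.0834 0.1649] r [-179.84    0.27  -97.21] F [ 0.7  0.8 -0. ] w 0.0354
[0.14436525 0.00625242] [ 0.0047 -0.0071  0.0759]
```

View pics/g_wrist.png

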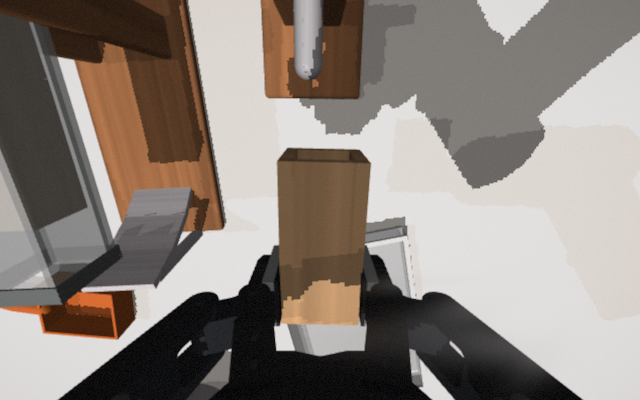

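View pics/g_side.png

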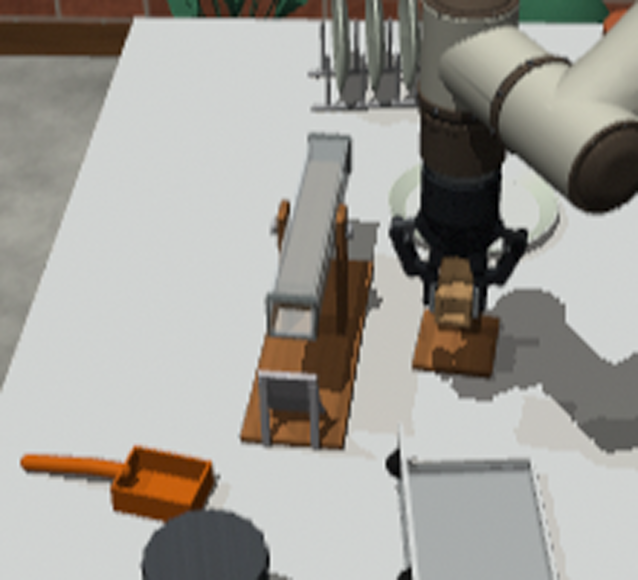

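Run:
```python
from h import *
c=Cam("wrist")
for u,v,z in [(307.5,5,.1),(309,66,.1),(309,79,.1),(264,95,.012),(360,98,.012)]: print(loc(GA,c.at(u,v,z)),np.round(c.at(u,v,z),4))
im=cv2.imread("pics/g_wrist.png"); cv2.imwrite("pics/g2.png",cv2.resize(im[0:170,240:400],None,fx=4,fy=4,interpolation=cv2.INTER_CUBIC))
```

```text
[ 0.01004908 -0.0042966 ] [ 0.4592 -0.0512  0.1   ]
[ 0.04405953 -0.00388741] [ 0.4629 -0.0174  0.1   ]
[ 0.0518474  -0.00400335] [ 0.4639 -0.0097  0.1   ]
[ 0.0597313  -0.05043515] [ 0.5109 -0.0075  0.012 ]
[0.06269656 0.0407316 ] [0.4208 0.0064 0.012 ]
```

View pics/g2.png

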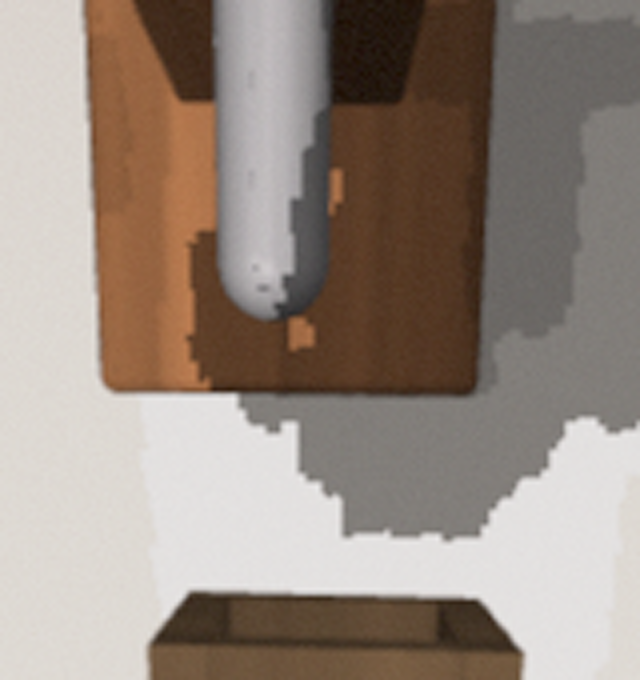

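```bash
cat >> h.py <<'E'
GA=(wor(GA,(.0012,-.004)),GA[1])
E
python3 - <<'E'
from h import *
p,R=pose(); print(GA,loc(GA,p),go([*wor(GA,(.13,-.001)),.089]))
E
```

```text
(array([ 0.45781519, -0.05998924]), np.float64(1.4503686084072878)) [0.14583923 0.00725038] [ 0.0163 -0.0079  0.0764]
```

>>> carry_out([
  {"x": 0, "y": -0.008, "z": 0.02, "rx": 0, "ry": 0, "rz": 0, "jaw": 0.1},
  {"x": 0, "y": 0, "z": 0.03, "rx": 0, "ry": 0, "rz": 0, "jaw": 0.1},
  {"x": 0, "y": 0, "z": 0.022, "rx": 0, "ry": 0, "rz": 0, "jaw": 0.1},
  {"x": 0, "y": 0, "z": 0, "rx": 0, "ry": 0, "rz": 0, "jaw": 0.1},
  {"x": 0, "y": 0, "z": 0, "rx": 0, "ry": 0, "rz": 0, "jaw": 0.1},
])

```text
clock: 12.13
tool_pos: [0.486, 0.0894, 0.0945]
eef_rot: [-179.0, 0.7, -97.1]
force: [0.7, -0.7, -0.1]
gripper_width: 0.0354
```

Run:
```python
from h import *
st();p,R=pose(); print(GA,loc(GA,p),go([*wor(GA,(.13,-.001)),.089]));  c=Cam("wrist");c.shot("h_wrist",(240,0,400,170),4);p,R=pose();print(loc(GA,p))
```

```text
t 12.13 p [0.486  0.0894 0.0945] r [-178.96    0.68  -97.06] F [ 0.7 -0.7 -0.1] w 0.0354
(array([ 0.45781519, -0.05998924]), np.float64(1.4503686084072878)) [ 0.15164419 -0.00999565] [0.0217 0.009  0.005 ]
[ 0.15166701 -0.00985719]
```

View pics/h_wrist.png

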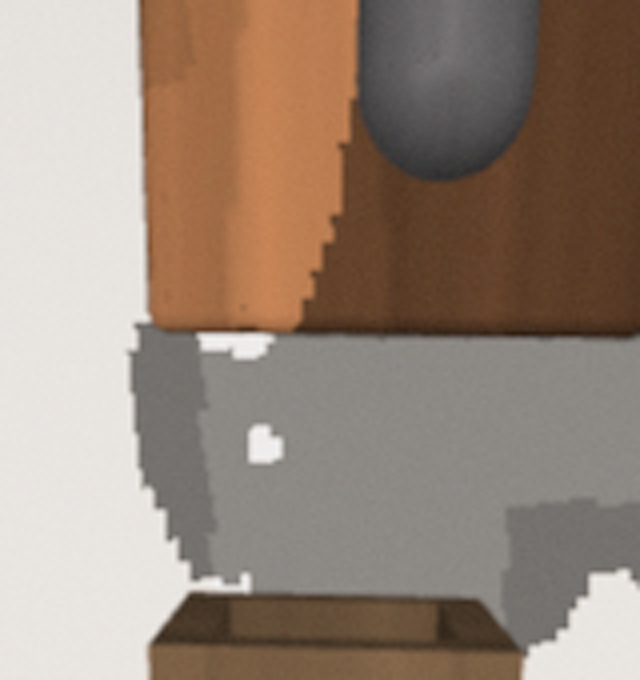

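Run:
```python
from h import *
c=Cam("wrist")
for u,v in [(352.5,2),(350.5,33),(350,45)]: print(loc(GA,c.at(u,v,.1)),toolat(u,v,-.0055))
```

```text
[0.03303661 0.00342059] [ 0.1191  0.013  -0.0055]
[0.04393844 0.00297348] [ 0.108   0.0125 -0.0055]
[0.04833918 0.00290667] [ 0.1035  0.0125 -0.0055]
```

>>> carry_out([
  {"x": 0.005, "y": 0.0115, "z": 0.0055, "rx": -1, "ry": 0.7, "rz": 0, "jaw": 0.1},
  {"x": 0, "y": 0, "z": 0, "rx": 0, "ry": 0, "rz": 0, "jaw": 0.1},
  {"x": 0, "y": 0, "z": 0, "rx": 0, "ry": 0, "rz": 0, "jaw": 0.1},
])

```text
clock: 12.43
tool_pos: [0.4754, 0.0872, 0.0908]
eef_rot: [-179.8, 0.1, -97.0]
force: [0.7, 0.1, -0.2]
gripper_width: 0.0353
```

Run:
```python
from h import *
c=Cam("wrist");c.shot("i_wrist",(240,0,400,170),4);st();p,R=pose();print(loc(GA,p))
```

```text
t 12.48 p [0.475  0.087  0.0907] r [-1.7984e+02  7.0000e-02 -9.7040e+01] F [-0.7 -0.5 -0.8] w 0.0349
[0.14797455 0.00057314]
```

View pics/i_wrist.png

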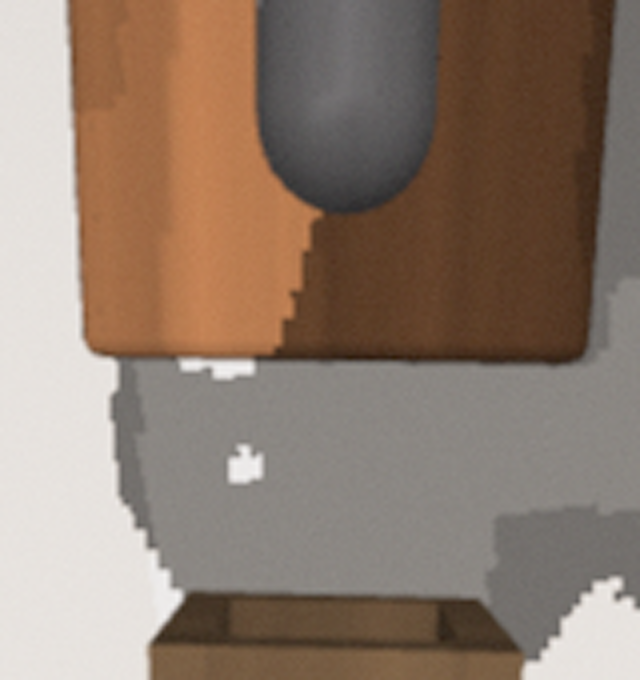

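Run:
```python
from h import *
c=Cam("wrist")
for u,v in [(327,2),(326.5,33),(326,53)]: print(loc(GA,c.at(u,v,.1)),toolat(u,v,-.0093))
print(toolat(298,150,.003),toolat(349,150,.003))
```

```text
[0.03001743 0.00348786] [ 0.118   0.0026 -0.0093]
[0.0407644  0.00335562] [ 0.1072  0.0025 -0.0093]
[0.04804029 0.0031932 ] [ 0.0999  0.0024 -0.0093]
[ 0.0584 -0.0109  0.003 ] [0.0584 0.0143 0.003 ]
```

```bash
cat >> h.py <<'E'
GA=(wor(GA,(-.002,.0033)),GA[1])
E
python3 -c "
from h import *
p,R=pose();print(GA,loc(GA,p))"
```

```text
(array([ 0.45429882, -0.0615783 ]), np.float64(1.4503686084072878)) [ 0.14997455 -0.00272686]
```

>>> carry_out([
  {"x": 0.01, "y": 0.0007, "z": 0.0015, "rx": 0, "ry": 0, "rz": 0, "jaw": 0.1},
  {"x": 0.01, "y": 0, "z": 0, "rx": 0, "ry": 0, "rz": 0, "jaw": 0.1},
  {"x": 0.01, "y": 0, "z": 0, "rx": 0, "ry": 0, "rz": 0, "jaw": 0.1},
  {"x": 0, "y": 0, "z": 0, "rx": 0, "ry": 0, "rz": 0, "jaw": 0.1},
])

```text
clock: 12.82
tool_pos: [0.4707, 0.0552, 0.0909]
eef_rot: [-179.7, 0.2, -97.0]
force: [-0.8, -0.4, -1.3]
gripper_width: 0.035
```

Run:
```python
from h import *
c=Cam("wrist");c.shot("j_wrist",(240,0,400,170),4);st();p,R=pose();print(loc(GA,p))
```

```text
t 12.87 p [0.4712 0.0557 0.091 ] r [-179.63    0.2   -96.95] F [-0.4  0.2  0.2] w 0.0351
[ 0.11841315 -0.00265394]
```

View pics/j_wrist.png

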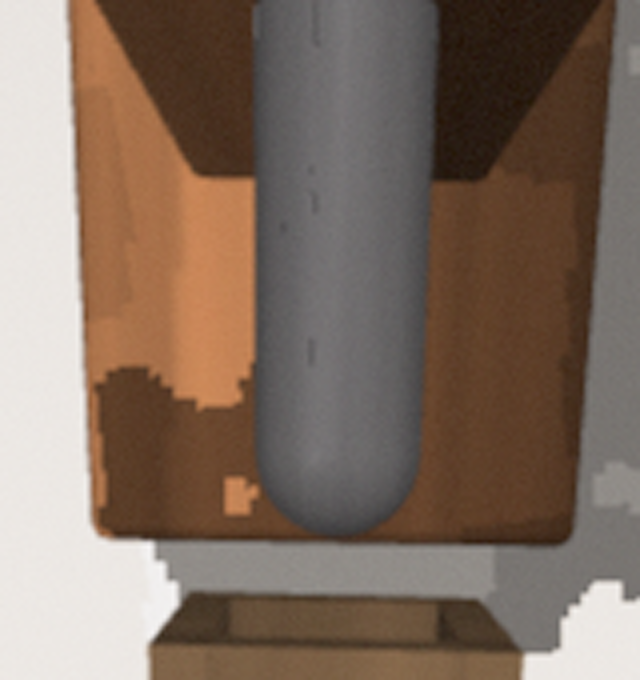

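>>> carry_out([
  {"x": 0.01, "y": 0, "z": 0.0015, "rx": 0, "ry": 0, "rz": 0, "jaw": 0.1},
  {"x": 0.01, "y": 0, "z": 0, "rx": 0, "ry": 0, "rz": 0, "jaw": 0.1},
  {"x": 0.01, "y": 0, "z": 0, "rx": 0, "ry": 0, "rz": 0, "jaw": 0.1},
])

```text
clock: 13.12
tool_pos: [0.4682, 0.0245, 0.0897]
eef_rot: [-179.5, 0.2, -96.9]
force: [0.6, -0.7, -0.1]
gripper_width: 0.0353
```

Run:
```python
from h import *
c=Cam("wrist");c.shot("k_wrist",(240,0,400,340),2);st();p,R=pose();print(loc(GA,p))
```

```text
t 13.17 p [0.4672 0.0231 0.0895] r [-179.61    0.21  -96.96] F [ 0.6 -1.8 -0.7] w 0.0353
[ 0.08561283 -0.00263689]
```

View pics/k_wrist.png

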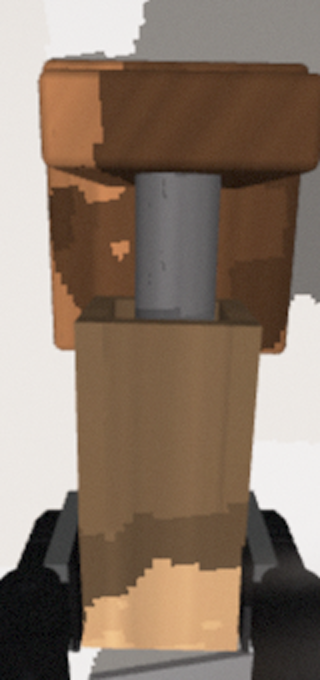

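Sliding on cleanly. Continue to home.

>>> carry_out([
  {"x": 0.01, "y": 0, "z": 0, "rx": 0, "ry": 0, "rz": 0, "jaw": 0.1},
  {"x": 0.008, "y": 0, "z": 0, "rx": 0, "ry": 0, "rz": 0, "jaw": 0.1},
  {"x": 0.006, "y": 0, "z": 0, "rx": 0, "ry": 0, "rz": 0, "jaw": 0.1},
  {"x": 0.005, "y": 0, "z": 0, "rx": 0, "ry": 0, "rz": 0, "jaw": 0.1},
  {"x": 0.004, "y": 0, "z": 0, "rx": 0, "ry": 0, "rz": 0, "jaw": 0.1},
])

```text
clock: 13.58
tool_pos: [0.4665, -0.0028, 0.0898]
eef_rot: [-179.0, 1.5, -97.5]
force: [-5.8, 24.5, 1.6]
gripper_width: 0.0349
```

Run:
```python
from h import *
c=Cam("wrist");c.shot("l_wrist",(240,0,400,340),2);st();p,R=pose();print(loc(GA,p))
```

```text
t 13.63 p [ 0.4664 -0.0028  0.0899] r [-179.01    1.49  -97.45] F [-4.4 26.4  0.6] w 0.0352
[ 0.05982687 -0.00496662]
```

View pics/l_wrist.png

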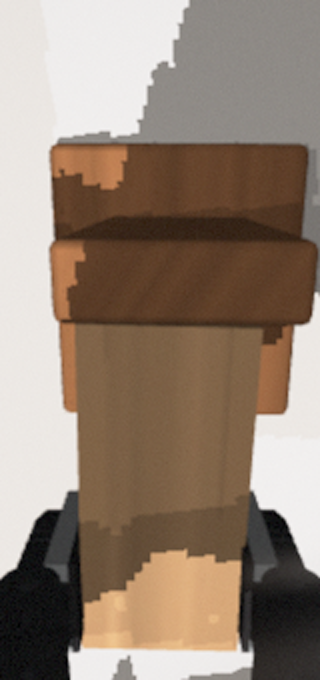

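>>> carry_out([
  {"x": -0.008, "y": 0.001, "z": 0, "rx": -0.8, "ry": 1.2, "rz": -0.4, "jaw": 0.1},
  {"x": -0.012, "y": 0.001, "z": 0, "rx": 0, "ry": 0, "rz": 0, "jaw": 0.1},
  {"x": -0.012, "y": 0, "z": 0, "rx": 0, "ry": 0, "rz": 0, "jaw": 0.1},
  {"x": -0.012, "y": 0, "z": 0, "rx": 0, "ry": 0, "rz": 0, "jaw": 0.1},
])

```text
clock: 13.97
tool_pos: [0.4701, 0.0428, 0.0907]
eef_rot: [-179.8, 0.4, -97.2]
force: [-0.1, 0.3, -0.4]
gripper_width: 0.0352
```

Run:
```python
from h import *
st();p,R=pose();print(loc(GA,p))
```

```text
t 13.97 p [0.4701 0.0428 0.0907] r [-179.77    0.41  -97.18] F [-0.1  0.3 -0.4] w 0.0352
[ 0.10552537 -0.00319234]
```

>>> carry_out([
  {"x": -0.015, "y": 0, "z": 0, "rx": 0, "ry": 0, "rz": 0, "jaw": 0.1},
  {"x": -0.015, "y": 0, "z": 0, "rx": 0, "ry": 0, "rz": 0, "jaw": 0.1},
  {"x": -0.015, "y": 0, "z": 0, "rx": 0, "ry": 0, "rz": 0, "jaw": 0.1},
  {"x": 0, "y": 0, "z": -0.03, "rx": 0, "ry": 0, "rz": 0, "jaw": 0.1},
  {"x": 0, "y": 0, "z": -0.03, "rx": 0, "ry": 0, "rz": 0, "jaw": 0.1},
  {"x": 0, "y": 0, "z": -0.03, "rx": 0, "ry": 0, "rz": 0, "jaw": 0.1},
  {"x": 0, "y": 0, "z": 0, "rx": 0, "ry": 0, "rz": 0, "jaw": 0.1},
])

```text
clock: 14.55
tool_pos: [0.4759, 0.0921, 0.1824]
eef_rot: [180.0, 0.1, -97.0]
force: [0.4, 1.4, 0.3]
gripper_width: 0.0353
```

Run:
```python
from h import *
c=Cam("wrist");c.shot("m_wrist");st();p,R=pose()
c=Cam("side");c.shot("m_side",(200,120,440,340),2.6)
r=nets.outline_of("side","feeder")
for o in r[:2]: print(o["conf"],o["extent"])
m=r[0]["region"].astype(np.uint8); k=max(cv2.findContours(m,0,2)[0],key=cv2.contourArea); P=cv2.approxPolyDP(k,2.5,True)[:,0]; print(P.tolist())
```

```text
t 14.6 p [0.4743 0.0917 0.1798] r [ 1.7973e+02  8.0000e-02 -9.7040e+01] F [ 0.6  0.3 -1.1] w 0.0354
0.89 [364.5, 308.9, 58.7, 80.1]
0.31 [304.9, 222.4, 42.8, 106.2]
[[338, 269], [333, 280], [337, 286], [340, 314], [336, 321], [341, 328], [343, 344], [393, 344], [395, 336], [383, 278], [345, 279], [340, 277]]
```

View pics/m_wrist.png

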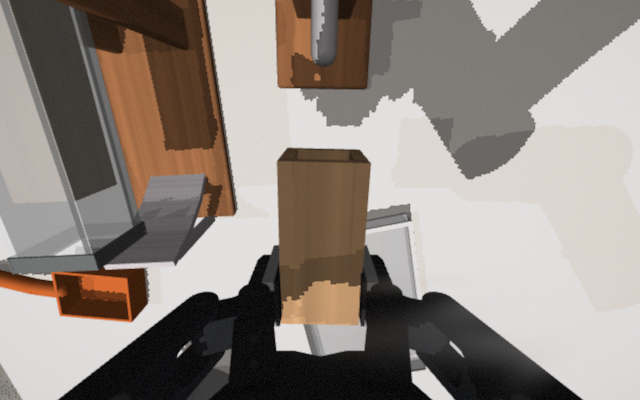

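View pics/m_side.png

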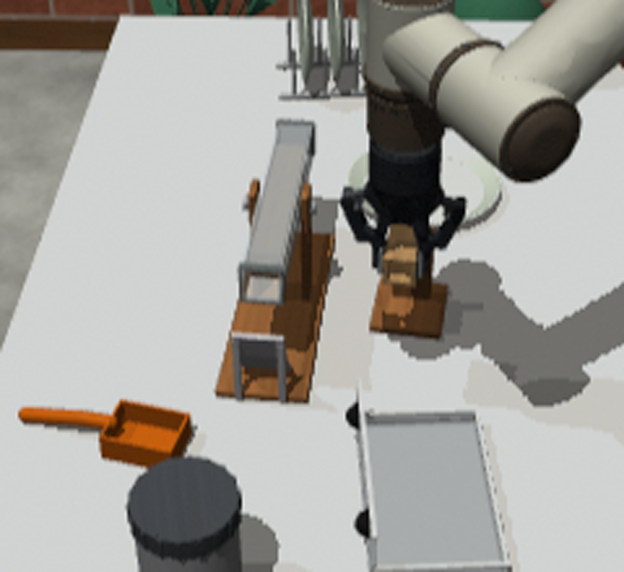

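```bash
cat >> h.py <<'E'
from scipy.optimize import minimize
def fr(p,L):
    a=p[2]; R=np.array([[np.cos(a),-np.sin(a),0],[np.sin(a),np.cos(a),0],[0,0,1]]); return np.asarray(L)@R.T+[p[0],p[1],0]
FB=[np.array([(x,y,z) for x in (-.07,.07) for y in (-.11,.11) for z in (0,.025)]),np.array([(x,y,z) for x in (.065,.07) for y in (-.11,.11) for z in (0,.075)])]
t=np.linspace(0,2*np.pi,40,endpoint=False)
DB=[np.r_[np.c_[.112*np.cos(t),.112*np.sin(t),0*t+.022],np.c_[.085*np.cos(t),.085*np.sin(t),0*t]]]
def fitmask(lab,parts,p0,cams=("side","scene"),yaw=True,shoot=True):
    D=[]
    for n in cams:
        c=Cam(n); 
        if shoot: c.shot()
        r=nets.outline_of(n,lab)
        if r and r[0]["conf"]>.5: D.append((c,cv2.GaussianBlur(r[0]["region"].astype(np.float32),(0,0),1))); print(n,round(r[0]["conf"],2),np.round(r[0]["extent"]))
    def cost(q):
        p=[q[0]*.05+p0[0],q[1]*.05+p0[1],p0[2]+(q[2]*.2 if yaw else 0)]; s=0
        for c,m in D:
            im=np.zeros((400,640),np.uint8)
            for P in parts:
                h=cv2.convexHull(c.px(fr(p,P)).astype(np.float32)); cv2.fillConvexPoly(im,np.round(h*16).astype(np.int32),255,cv2.LINE_AA,4)
            a=cv2.GaussianBlur(im.astype(np.float32)/255,(0,0),1); s+=np.abs(a-m).sum()/m.sum()
        return s
    best=min((minimize(cost,[0,0,0.+k],method="Nelder-Mead",options=dict(initial_simplex=np.array([[0,0,k],[.4,0,k],[0,.4,k],[0,0,k+.4]]),maxfev=250)) for k in ([0,-.5,.5] if yaw else [0])),key=lambda r:r.fun)
    q=best.x; p=np.array([q[0]*.05+p0[0],q[1]*.05+p0[1],p0[2]+(q[2]*.2 if yaw else 0)]); print(lab,np.round(p,4),"yaw",round(np.degrees(p[2]),1),"cost",round(best.fun,3)); return p
E
python3 - <<'E'
from h import *
fitmask("feeder",FB,(.44,.26,0)); fitmask("dish",DB,(.42,-.33,0),yaw=False)
E
```

```text
side 0.57 [366. 307.  62.  77.]
scene 0.83 [407. 188.  68.  28.]
feeder [0.4403 0.2603 0.067 ] yaw 3.8 cost 0.133
side 0.75 [365. 192.  57.  30.]
scene 0.97 [264. 186.  48.  39.]
dish [ 0.4279 -0.3174  0.    ] yaw 0.0 cost 2.215
```

```bash
cat >> h.py <<'E'
def plan(W,yaw):
    "tool-frame shift to world TCP W after first turning to yaw; returns (shift, turn rz)"
    p,R=pose(); a=Ro.from_euler("xyz",[180,0,yaw],degrees=True).as_matrix(); rv=Ro.from_matrix(R.T@a).as_rotvec(degrees=True)
    print("p",np.round(p,4),"shift(after turn)",np.round(a.T@(np.asarray(W)-p),4),"turn",np.round(rv,2))
E
python3 - <<'E'
from h import *
F=(np.array([.4403,.2603]),np.radians(3.8)); W=wor(F,(-.017,.075)); print(W); plan([*W,.06],-86.2)
E
```

```text
[0.41836683 0.33400845]
p [0.4721 0.0903 0.1761] shift(after turn) [-0.2468  0.0374  0.1161] turn [  0.7   -0.12 -10.9 ]
```

>>> carry_out([
  {"x": 0, "y": 0, "z": 0, "rx": 0.7, "ry": 0, "rz": -5.5, "jaw": 0.1},
  {"x": 0, "y": 0, "z": 0, "rx": 0, "ry": 0, "rz": -5.4, "jaw": 0.1},
  {"x": -0.035, "y": 0.006, "z": 0, "rx": 0, "ry": 0, "rz": 0, "jaw": 0.1},
  {"x": -0.035, "y": 0.006, "z": 0, "rx": 0, "ry": 0, "rz": 0, "jaw": 0.1},
  {"x": -0.035, "y": 0.006, "z": 0, "rx": 0, "ry": 0, "rz": 0, "jaw": 0.1},
  {"x": -0.035, "y": 0.006, "z": 0, "rx": 0, "ry": 0, "rz": 0, "jaw": 0.1},
  {"x": -0.035, "y": 0.005, "z": 0, "rx": 0, "ry": 0, "rz": 0, "jaw": 0.1},
  {"x": -0.035, "y": 0.005, "z": 0, "rx": 0, "ry": 0, "rz": 0, "jaw": 0.1},
  {"x": -0.03, "y": 0.003, "z": 0, "rx": 0, "ry": 0, "rz": 0, "jaw": 0.1},
  {"x": 0, "y": 0, "z": 0, "rx": 0, "ry": 0, "rz": 0, "jaw": 0.1},
  {"x": 0, "y": 0, "z": 0, "rx": 0, "ry": 0, "rz": 0, "jaw": 0.1},
])

```text
clock: 16.02
tool_pos: [0.4156, 0.3363, 0.1727]
eef_rot: [179.9, -0.3, -86.0]
force: [-0.9, 0.2, -0.6]
gripper_width: 0.0352
```

Run:
```python
from h import *
F=(np.array([.4403,.2603]),np.radians(3.8)); W=wor(F,(-.017,.075)); plan([*W,.06],-86.2)
c=Cam("wrist");im=c.shot()
# overlay feeder model
for P in ([(-.065,-.105,.005),(.065,-.105,.005),(.065,.105,.005),(-.065,.105,.005)],[(-.07,-.11,.025),(.07,-.11,.025),(.07,.11,.025),(-.07,.11,.025)],[(.07,-.11,.075),(.07,.11,.075)]):
    q=c.px(fr((.4403,.2603,np.radians(3.8)),P)); cv2.polylines(im,[np.round(q).astype(np.int32)],True,(255,0,0),1)
cv2.imwrite("pics/n_wrist.png",im[:,:,::-1]);st()
```

```text
p [0.4156 0.3363 0.1727] shift(after turn) [ 0.0025 -0.0026  0.1127] turn [ 0.08 -0.28  0.24]
t 16.07 p [0.4159 0.3362 0.1727] r [179.94  -0.26 -85.99] F [ 0.  -0.4 -0.2] w 0.0351
```

View pics/n_wrist.png

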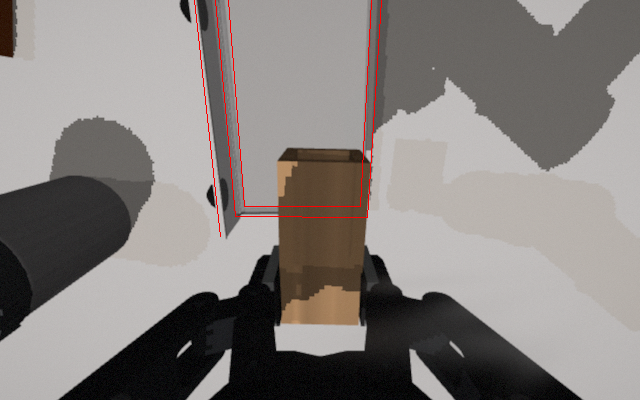

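>>> carry_out([
  {"x": 0.002, "y": -0.002, "z": 0.02, "rx": 0, "ry": 0, "rz": 0, "jaw": 0.1},
  {"x": 0, "y": 0.001, "z": 0.02, "rx": 0, "ry": 0, "rz": 0, "jaw": 0.1},
  {"x": 0, "y": 0.001, "z": 0.02, "rx": 0, "ry": 0, "rz": 0, "jaw": 0.1},
  {"x": 0, "y": 0.001, "z": 0.02, "rx": 0, "ry": 0, "rz": 0, "jaw": 0.1},
  {"x": 0, "y": 0.001, "z": 0.02, "rx": 0, "ry": 0, "rz": 0, "jaw": 0.1},
  {"x": 0, "y": 0, "z": 0, "rx": 0, "ry": 0, "rz": 0, "jaw": 0.1},
])

```text
clock: 16.57
tool_pos: [0.4166, 0.3293, 0.0712]
eef_rot: [-179.9, -0.1, -86.3]
force: [-0.0, -0.8, -1.4]
gripper_width: 0.0352
```

Run:
```python
from h import *
F=(np.array([.4403,.2603]),np.radians(3.8)); W=wor(F,(-.017,.073)); plan([*W,.015],-86.2)
c=Cam("wrist");im=c.shot("o_wrist");st()
```

```text
p [0.4166 0.3293 0.0712] shift(after turn) [-0.0026 -0.0021  0.0562] turn [-0.13 -0.09 -0.15]
t 16.62 p [0.4176 0.3302 0.0731] r [-1.7973e+02  2.0000e-02 -8.6310e+01] F [ 1.1  0.3 -0. ] w 0.0351
```

View pics/o_wrist.png

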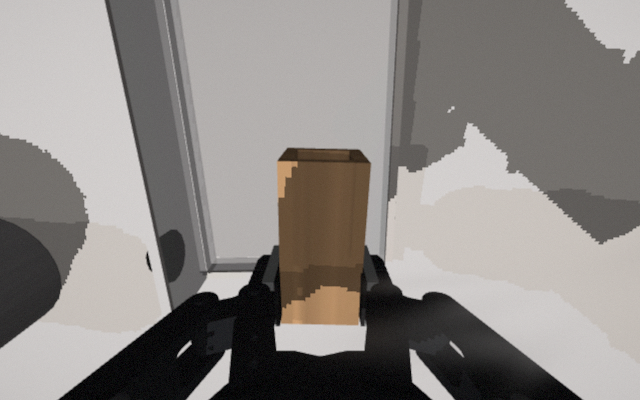

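Run:
```python
from h import *
F=(np.array([.4403,.2603]),np.radians(3.8)); c=Cam("wrist");p,R=pose();print(loc(F,p))
for u,v,z in [(212,259,.005),(206,272,.025),(381,255,.005),(386,150,.005),(397,150,.025),(177,0,.005),(392,0,.005),(170,310,.0)]: print((u,v,z),loc(F,c.at(u,v,z)))
```

```text
[-0.01803414  0.07122052]
(212, 259, 0.005) [0.06998818 0.11062194]
(206, 272, 0.025) [0.06735411 0.11024505]
(381, 255, 0.005) [-0.06680768  0.10672536]
(386, 150, 0.005) [-0.06492575  0.02248127]
(397, 150, 0.025) [-0.06765275  0.01950414]
(177, 0, 0.005) [ 0.07068247 -0.0699104 ]
(392, 0, 0.005) [-0.06216302 -0.06966959]
(170, 310, 0.0) [0.11529467 0.16447268]
```

>>> carry_out([
  {"x": -0.002, "y": -0.002, "z": 0.018, "rx": 0, "ry": 0, "rz": 0, "jaw": 0.1},
  {"x": -0.001, "y": 0, "z": 0.015, "rx": 0, "ry": 0, "rz": 0, "jaw": 0.1},
  {"x": 0, "y": 0, "z": 0.01, "rx": 0, "ry": 0, "rz": 0, "jaw": 0.1},
  {"x": 0, "y": 0, "z": 0.006, "rx": 0, "ry": 0, "rz": 0, "jaw": 0.1},
  {"x": 0, "y": 0, "z": 0, "rx": 0, "ry": 0, "rz": 0, "jaw": 0.1},
])

```text
clock: 17.03
tool_pos: [0.4247, 0.3347, 0.0291]
eef_rot: [-179.2, 0.5, -86.4]
force: [0.5, 0.4, -0.4]
gripper_width: 0.0349
```

Run:
```python
from h import *
F=(np.array([.4403,.2603]),np.radians(3.8)); W=wor(F,(-.017,.073)); plan([*W,.014],-86.2); st()
```

```text
p [0.4247 0.3347 0.0291] shift(after turn) [0.0023 0.0064 0.0151] turn [-0.78  0.47 -0.22]
t 17.03 p [0.4247 0.3347 0.0291] r [-179.22    0.47  -86.42] F [ 0.5  0.4 -0.4] w 0.0349
```

>>> carry_out([
  {"x": 0.002, "y": 0.006, "z": 0.005, "rx": -0.8, "ry": 0.5, "rz": 0, "jaw": 0.1},
  {"x": 0, "y": 0, "z": 0.005, "rx": 0, "ry": 0, "rz": 0, "jaw": 0.1},
  {"x": 0, "y": 0, "z": 0.004, "rx": 0, "ry": 0, "rz": 0, "jaw": 0.1},
  {"x": 0, "y": 0, "z": 0.001, "rx": 0, "ry": 0, "rz": 0, "jaw": 0.1},
])

```text
clock: 17.37
tool_pos: [0.4198, 0.3335, 0.0159]
eef_rot: [-179.9, 0.2, -86.4]
force: [0.3, 0.2, 0.3]
gripper_width: 0.035
```

>>> carry_out([
  {"x": 0, "y": 0, "z": 0.003, "rx": 0, "ry": 0, "rz": 0, "jaw": 0.1},
  {"x": 0, "y": 0, "z": 0.002, "rx": 0, "ry": 0, "rz": 0, "jaw": 0.1},
  {"x": 0, "y": 0, "z": 0, "rx": 0, "ry": 0, "rz": 0, "jaw": 0.1},
])

```text
clock: 17.62
tool_pos: [0.4199, 0.3338, 0.0107]
eef_rot: [-179.8, 0.2, -86.4]
force: [0.7, -0.7, 0.2]
gripper_width: 0.0352
```

>>> carry_out([
  {"x": 0, "y": 0, "z": 0.001, "rx": 0, "ry": 0, "rz": 0, "jaw": 0.1},
  {"x": 0, "y": 0, "z": 0, "rx": 0, "ry": 0, "rz": 0, "jaw": 0.52},
  {"x": 0, "y": 0, "z": 0, "rx": 0, "ry": 0, "rz": 0, "jaw": 0.52},
  {"x": 0, "y": 0, "z": 0, "rx": 0, "ry": 0, "rz": 0, "jaw": 0.52},
])

```text
clock: 17.95
tool_pos: [0.4202, 0.3343, 0.01]
eef_rot: [-179.8, 0.2, -86.3]
force: [0.2, 0.4, 0.3]
gripper_width: 0.0444
```

>>> carry_out([
  {"x": 0, "y": 0, "z": -0.015, "rx": 0, "ry": 0, "rz": 0, "jaw": 0.52},
  {"x": 0, "y": -0.002, "z": -0.02, "rx": 0, "ry": 0, "rz": 0, "jaw": 0.52},
  {"x": 0, "y": 0, "z": -0.03, "rx": 0, "ry": 0, "rz": 0, "jaw": 0.52},
  {"x": 0, "y": 0, "z": -0.04, "rx": 0, "ry": 0, "rz": 0, "jaw": 0},
  {"x": 0, "y": 0, "z": -0.04, "rx": 0, "ry": 0, "rz": 0, "jaw": 0},
  {"x": 0, "y": 0, "z": -0.04, "rx": 0, "ry": 0, "rz": 0, "jaw": 0},
])

```text
clock: 18.45
tool_pos: [0.4178, 0.3285, 0.1919]
eef_rot: [179.2, -0.9, -86.5]
force: [0.2, 1.3, -0.3]
gripper_width: 0.0088
```

Run:
```python
from h import *
c=Cam("wrist");c.shot("p_wrist");c=Cam("side");c.shot("p_side",(200,150,440,370),2.6);plan([*wor(ST,(.125,0)),.23],-93.9)
```

```text
p [0.4215 0.3324 0.1982] shift(after turn) [ 0.2643 -0.2249 -0.0318] turn [ 0.07 -0.19  7.51]
```

View pics/p_wrist.png

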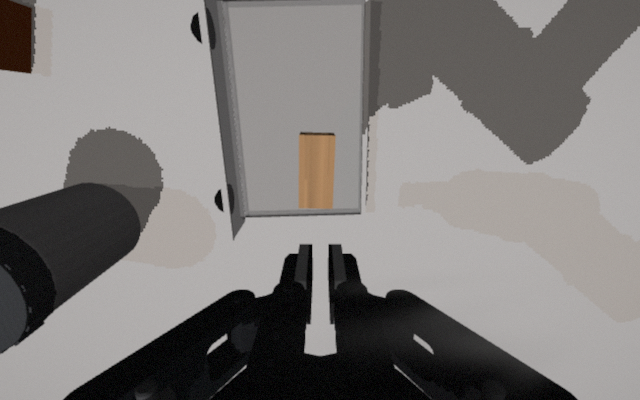

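View pics/p_side.png

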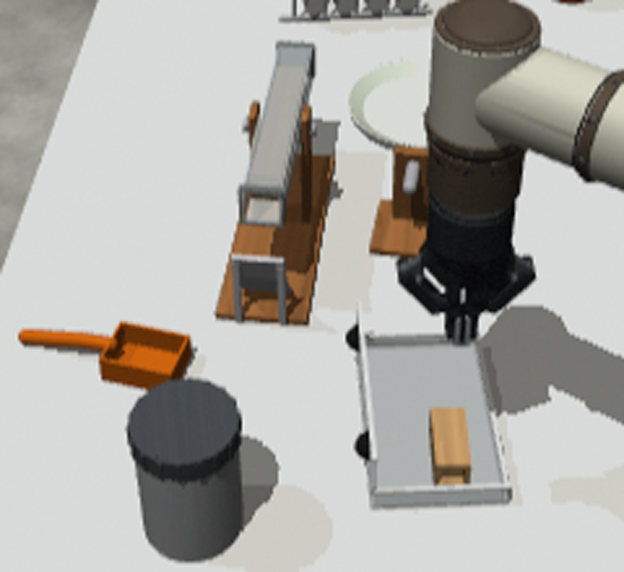

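>>> carry_out([
  {"x": 0, "y": 0, "z": -0.03, "rx": 0, "ry": 0, "rz": 3.8, "jaw": 0},
  {"x": 0, "y": 0, "z": 0, "rx": 0, "ry": 0, "rz": 3.7, "jaw": 0},
  {"x": 0.033, "y": -0.028, "z": 0, "rx": 0, "ry": 0, "rz": 0, "jaw": 0},
  {"x": 0.033, "y": -0.028, "z": 0, "rx": 0, "ry": 0, "rz": 0, "jaw": 0},
  {"x": 0.033, "y": -0.028, "z": 0, "rx": 0, "ry": 0, "rz": 0, "jaw": 0},
  {"x": 0.033, "y": -0.028, "z": 0, "rx": 0, "ry": 0, "rz": 0, "jaw": 0},
  {"x": 0.033, "y": -0.028, "z": 0, "rx": 0, "ry": 0, "rz": 0, "jaw": 0},
  {"x": 0.033, "y": -0.028, "z": 0, "rx": 0, "ry": 0, "rz": 0, "jaw": 0},
  {"x": 0.033, "y": -0.028, "z": 0, "rx": 0, "ry": 0, "rz": 0, "jaw": 0},
  {"x": 0.033, "y": -0.028, "z": 0, "rx": 0, "ry": 0, "rz": 0, "jaw": 0},
  {"x": 0, "y": 0, "z": 0, "rx": 0, "ry": 0, "rz": 0, "jaw": 0},
  {"x": 0, "y": 0, "z": 0, "rx": 0, "ry": 0, "rz": 0, "jaw": 0},
])

```text
clock: 19.55
tool_pos: [0.6238, 0.0587, 0.2309]
eef_rot: [-179.6, 0.4, -93.9]
force: [-1.0, 0.3, -0.9]
gripper_width: -0.0002
```

Run:
```python
from h import *
plan([*wor(ST,(.125,0)),.185],-93.9);c=Cam("wrist");c.shot("q_wrist")
```

```text
p [0.6238 0.0587 0.2309] shift(after turn) [ 0.005  -0.0045  0.0459] turn [-0.38  0.44  0.04]
```

View pics/q_wrist.png

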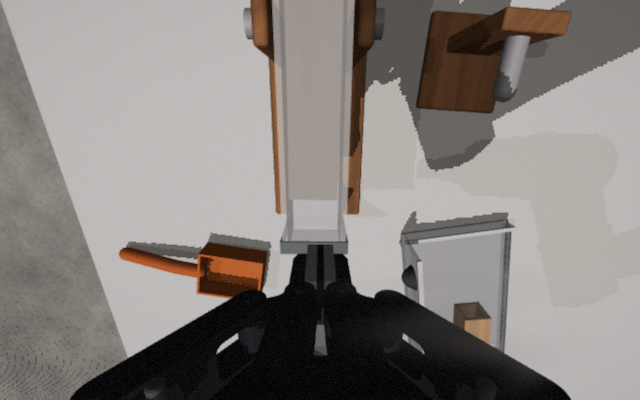

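>>> carry_out([
  {"x": 0.005, "y": -0.004, "z": 0.02, "rx": 0, "ry": 0.4, "rz": 0, "jaw": 0},
  {"x": 0, "y": 0.001, "z": 0.02, "rx": 0, "ry": 0, "rz": 0, "jaw": 0},
  {"x": 0, "y": 0.001, "z": 0.009, "rx": 0, "ry": 0, "rz": 0, "jaw": 0},
  {"x": 0, "y": 0.001, "z": 0.009, "rx": 0, "ry": 0, "rz": 0, "jaw": 0},
  {"x": 0, "y": 0.001, "z": 0.009, "rx": 0, "ry": 0, "rz": 0, "jaw": 0},
  {"x": 0, "y": 0.001, "z": 0.009, "rx": 0, "ry": 0, "rz": 0, "jaw": 0},
  {"x": 0, "y": 0.001, "z": 0.009, "rx": 0, "ry": 0, "rz": 0, "jaw": 0},
  {"x": 0, "y": 0.001, "z": 0.009, "rx": 0, "ry": 0, "rz": 0, "jaw": 0},
  {"x": 0, "y": 0.001, "z": 0.009, "rx": 0, "ry": 0, "rz": 0, "jaw": 0},
])

```text
clock: 20.35
tool_pos: [0.6247, 0.06, 0.1325]
eef_rot: [-178.4, 0.2, -93.2]
force: [0.3, -1.1, 4.1]
gripper_width: -0.0
```

>>> carry_out([
  {"x": 0, "y": 0.001, "z": 0.009, "rx": -0.8, "ry": 0, "rz": 0, "jaw": 0},
  {"x": 0, "y": 0.001, "z": 0.009, "rx": -0.8, "ry": 0, "rz": 0, "jaw": 0},
  {"x": 0, "y": 0, "z": 0.009, "rx": 0, "ry": 0, "rz": 0, "jaw": 0},
  {"x": 0, "y": 0, "z": 0.005, "rx": 0, "ry": 0, "rz": 0, "jaw": 0},
  {"x": 0, "y": 0, "z": 0, "rx": 0, "ry": 0, "rz": 0, "jaw": 0},
  {"x": 0, "y": 0, "z": 0, "rx": 0, "ry": 0, "rz": 0, "jaw": 0},
])

```text
clock: 20.85
tool_pos: [0.6222, 0.0607, 0.0944]
eef_rot: [179.7, 0.2, -93.2]
force: [0.5, -0.1, 3.8]
gripper_width: 0.0003
```

Run:
```python
from h import *
st();p,R=pose();print(loc(ST,p));Cam("scene").shot("r_scene",(220,140,480,290),3)
```

```text
t 20.85 p [0.6222 0.0607 0.0944] r [179.72   0.23 -93.24] F [ 0.5 -0.1  3.8] w 0.0003
[0.13193432 0.0061405 ]
```

View pics/r_scene.png

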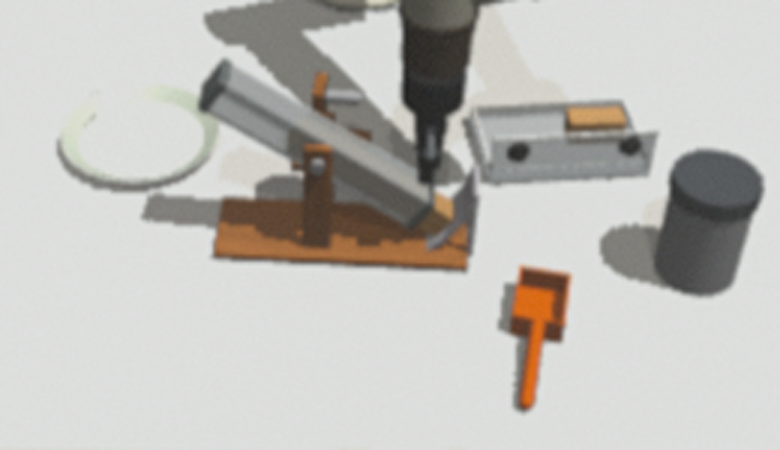

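>>> carry_out([
  {"x": 0, "y": -0.005, "z": -0.035, "rx": 0, "ry": 0, "rz": 0.5, "jaw": 0},
  {"x": 0, "y": -0.003, "z": -0.038, "rx": 0, "ry": 0, "rz": 0, "jaw": 0},
  {"x": 0, "y": -0.002, "z": -0.038, "rx": 0, "ry": 0, "rz": 0, "jaw": 0},
  {"x": 0, "y": -0.002, "z": -0.038, "rx": 0, "ry": 0, "rz": 0, "jaw": 0},
  {"x": 0.03, "y": 0, "z": -0.03, "rx": 0, "ry": 0, "rz": 0, "jaw": 0},
  {"x": 0.035, "y": 0, "z": 0, "rx": 0, "ry": 0, "rz": 0, "jaw": 0},
  {"x": 0.035, "y": 0, "z": 0, "rx": 0, "ry": 0, "rz": 0, "jaw": 0},
  {"x": 0.035, "y": 0, "z": 0, "rx": 0, "ry": 0, "rz": 0, "jaw": 0},
  {"x": 0.035, "y": 0, "z": 0, "rx": 0, "ry": 0, "rz": 0, "jaw": 0},
  {"x": 0.035, "y": 0, "z": 0, "rx": 0, "ry": 0, "rz": 0, "jaw": 0},
  {"x": 0, "y": 0, "z": 0, "rx": 0, "ry": 0, "rz": 0, "jaw": 0},
  {"x": 0, "y": 0, "z": 0, "rx": 0, "ry": 0, "rz": 0, "jaw": 0},
])

```text
clock: 21.9
tool_pos: [0.6122, -0.1515, 0.2699]
eef_rot: [178.0, 0.2, -93.8]
force: [-0.5, -0.4, 0.3]
gripper_width: -0.0004
```

Run:
```python
from h import *
p,R=pose();print(loc(ST,p));plan([*wor(ST,(-.085,0)),.25],-93.9)
```

```text
[-0.080533    0.00177003]
p [ 0.6122 -0.1515  0.2699] shift(after turn) [ 0.0045 -0.0018  0.0199] turn [2.03 0.17 0.11]
```

>>> carry_out([
  {"x": 0.005, "y": -0.001, "z": 0.01, "rx": 2, "ry": 0, "rz": 0, "jaw": 0},
  {"x": 0, "y": 0, "z": 0.02, "rx": 0, "ry": 0, "rz": 0, "jaw": 0},
  {"x": 0, "y": 0.001, "z": 0.012, "rx": 0, "ry": 0, "rz": 0, "jaw": 0},
  {"x": 0, "y": 0.001, "z": 0.009, "rx": 0, "ry": 0, "rz": 0, "jaw": 0},
  {"x": 0, "y": 0.001, "z": 0.009, "rx": 0, "ry": 0, "rz": 0, "jaw": 0},
  {"x": 0.002, "y": 0.001, "z": 0.009, "rx": 0, "ry": 0, "rz": 0, "jaw": 0},
  {"x": 0.002, "y": 0.001, "z": 0.009, "rx": 0, "ry": 0, "rz": 0, "jaw": 0},
  {"x": 0.002, "y": 0.001, "z": 0.009, "rx": 0, "ry": 0, "rz": 0, "jaw": 0},
])

```text
clock: 22.57
tool_pos: [0.613, -0.1601, 0.1933]
eef_rot: [-178.6, -0.3, -93.3]
force: [-1.0, -2.0, 7.6]
gripper_width: 0.0002
```

Run:
```python
from h import *
st();p,R=pose();print(loc(ST,p));plan([*wor(ST,(-.095,0)),.174],-93.9)
```

```text
t 22.57 p [ 0.613  -0.1601  0.1933] r [-178.62   -0.3   -93.28] F [-1.  -2.   7.6] w 0.0002
[-0.08906075  0.0003605 ]
p [ 0.613  -0.1601  0.1933] shift(after turn) [ 0.0059 -0.0004  0.0193] turn [-1.38 -0.29  0.62]
```

>>> carry_out([
  {"x": 0.002, "y": 0, "z": 0.007, "rx": -0.7, "ry": 0, "rz": 0, "jaw": 0},
  {"x": 0, "y": 0, "z": 0.007, "rx": -0.7, "ry": 0, "rz": 0, "jaw": 0},
  {"x": 0, "y": 0, "z": 0.005, "rx": 0, "ry": 0, "rz": 0, "jaw": 0},
  {"x": 0, "y": 0, "z": 0.004, "rx": 0, "ry": 0, "rz": 0, "jaw": 0},
])

```text
clock: 22.9
tool_pos: [0.614, -0.1626, 0.1766]
eef_rot: [-179.8, -0.8, -92.9]
force: [-1.5, -2.5, 6.8]
gripper_width: -0.0004
```

>>> carry_out([
  {"x": 0, "y": 0, "z": 0.004, "rx": 0, "ry": 0, "rz": 0, "jaw": 0},
  {"x": 0, "y": 0, "z": 0.003, "rx": 0, "ry": 0, "rz": 0, "jaw": 0},
])

```text
clock: 23.07
tool_pos: [0.6143, -0.1629, 0.174]
eef_rot: [-179.8, -1.1, -92.7]
force: [-5.6, 1.0, 16.3]
gripper_width: -0.0002
```

>>> carry_out([
  {"x": 0, "y": -0.002, "z": -0.03, "rx": 0, "ry": -1, "rz": 1, "jaw": 0},
  {"x": 0, "y": -0.002, "z": -0.025, "rx": 0, "ry": 0, "rz": 0, "jaw": 0},
  {"x": -0.035, "y": 0, "z": 0, "rx": 0, "ry": 0, "rz": 0, "jaw": 0.7},
  {"x": -0.035, "y": 0, "z": 0, "rx": 0, "ry": 0, "rz": 0, "jaw": 0.7},
  {"x": -0.035, "y": 0, "z": 0, "rx": 0, "ry": 0, "rz": 0, "jaw": 0.7},
  {"x": -0.035, "y": 0, "z": 0, "rx": 0, "ry": 0, "rz": 0, "jaw": 0.7},
  {"x": -0.035, "y": 0, "z": 0, "rx": 0, "ry": 0, "rz": 0, "jaw": 0.7},
  {"x": -0.035, "y": 0, "z": 0, "rx": 0, "ry": 0, "rz": 0, "jaw": 0.7},
  {"x": -0.035, "y": 0, "z": 0, "rx": 0, "ry": 0, "rz": 0, "jaw": 0.7},
  {"x": -0.015, "y": 0, "z": 0, "rx": 0, "ry": 0, "rz": 0, "jaw": 0.7},
  {"x": 0, "y": 0, "z": 0, "rx": 0, "ry": 0, "rz": 0, "jaw": 0.7},
  {"x": 0, "y": 0, "z": 0, "rx": 0, "ry": 0, "rz": 0, "jaw": 0.7},
])

```text
clock: 24.07
tool_pos: [0.6273, 0.1211, 0.2261]
eef_rot: [179.3, 0.1, -93.3]
force: [1.0, -1.0, -0.3]
gripper_width: 0.0597
```

Run:
```python
from h import *
p,R=pose();print(loc(ST,p));plan([*wor(ST,(.177,0)),.13],-93.9);c=Cam("wrist");c.shot("s_wrist")
```

```text
[0.19250518 0.00518555]
p [0.6273 0.1211 0.2261] shift(after turn) [ 0.0155 -0.0052  0.0961] turn [0.74 0.14 0.64]
```

View pics/s_wrist.png

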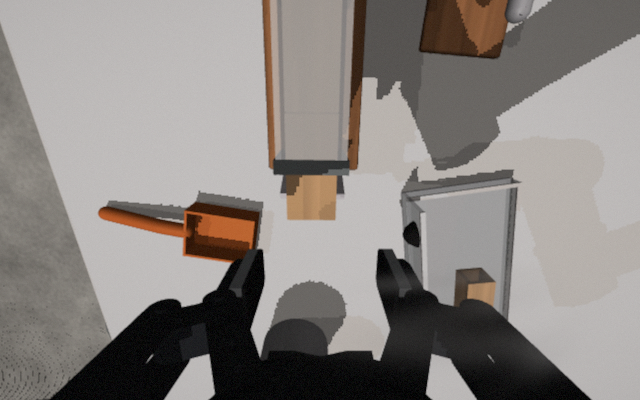

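>>> carry_out([
  {"x": 0.015, "y": -0.005, "z": 0, "rx": 0.7, "ry": 0, "rz": 0.6, "jaw": 0.7},
  {"x": -0.001, "y": 0.002, "z": 0.02, "rx": 0, "ry": 0, "rz": 0, "jaw": 0.7},
  {"x": -0.001, "y": 0.002, "z": 0.02, "rx": 0, "ry": 0, "rz": 0, "jaw": 0.7},
  {"x": 0, "y": 0, "z": 0.01, "rx": 0, "ry": 0, "rz": 0, "jaw": 0.7},
  {"x": 0, "y": 0, "z": 0, "rx": 0, "ry": 0, "rz": 0, "jaw": 0.7},
])

```text
clock: 24.53
tool_pos: [0.6276, 0.101, 0.1753]
eef_rot: [-179.9, 0.1, -94.3]
force: [0.3, -0.0, -1.7]
gripper_width: 0.0601
```

Run:
```python
from h import *
p,R=pose();print(loc(ST,p));plan([*wor(ST,(.177,0)),.132],-93.9)
```

```text
[0.17242648 0.00352236]
p [0.6276 0.101  0.1753] shift(after turn) [-0.0046 -0.0035  0.0433] turn [-0.1   0.14 -0.39]
```

>>> carry_out([
  {"x": -0.004, "y": -0.003, "z": 0.01, "rx": 0, "ry": 0, "rz": -0.4, "jaw": 0.7},
  {"x": -0.001, "y": 0.002, "z": 0.015, "rx": 0, "ry": 0, "rz": 0, "jaw": 0.7},
  {"x": 0, "y": 0.001, "z": 0.015, "rx": 0, "ry": 0, "rz": 0, "jaw": 0.7},
  {"x": 0, "y": 0, "z": 0, "rx": 0, "ry": 0, "rz": 0, "jaw": 0.7},
])

```text
clock: 24.87
tool_pos: [0.6308, 0.1032, 0.1358]
eef_rot: [-179.6, 0.2, -94.1]
force: [-0.5, -0.2, -1.2]
gripper_width: 0.0598
```

Run:
```python
from h import *
p,R=pose();print(loc(ST,p));plan([*wor(ST,(.177,0)),.132],-93.9)
```

```text
[0.17482889 0.00044238]
p [0.6308 0.1032 0.1358] shift(after turn) [-0.0022 -0.0004  0.0038] turn [-0.39  0.2  -0.18]
```

>>> carry_out([
  {"x": -0.002, "y": 0, "z": 0.003, "rx": 0, "ry": 0, "rz": 0, "jaw": 0.7},
  {"x": 0, "y": 0, "z": 0, "rx": 0, "ry": 0, "rz": 0, "jaw": 0.25},
  {"x": 0, "y": 0, "z": 0, "rx": 0, "ry": 0, "rz": 0, "jaw": 0.1},
  {"x": 0, "y": 0, "z": 0, "rx": 0, "ry": 0, "rz": 0, "jaw": 0.1},
  {"x": 0, "y": 0, "z": 0, "rx": 0, "ry": 0, "rz": 0, "jaw": 0.1},
  {"x": 0, "y": 0, "z": 0, "rx": 0, "ry": 0, "rz": 0, "jaw": 0.1},
])

```text
clock: 25.37
tool_pos: [0.6343, 0.1055, 0.1364]
eef_rot: [-179.2, 0.3, -94.1]
force: [-0.3, 0.6, -0.5]
gripper_width: 0.0352
```

Run:
```python
from h import *
st();p,R=pose();print(loc(ST,p))
```

```text
t 25.37 p [0.6343 0.1055 0.1364] r [-179.23    0.3   -94.05] F [-0.3  0.6 -0.5] w 0.0352
[ 0.17735738 -0.00283876]
```

>>> carry_out([
  {"x": -0.01, "y": 0, "z": 0, "rx": 0, "ry": 0, "rz": 0, "jaw": 0.1},
  {"x": -0.012, "y": 0, "z": 0, "rx": 0, "ry": 0, "rz": 0, "jaw": 0.1},
  {"x": -0.012, "y": 0.0005, "z": 0.0005, "rx": 0, "ry": 0, "rz": 0, "jaw": 0.1},
  {"x": -0.012, "y": 0.0005, "z": 0.001, "rx": 0, "ry": 0, "rz": 0, "jaw": 0.1},
  {"x": -0.012, "y": 0, "z": 0.001, "rx": 0, "ry": 0, "rz": 0, "jaw": 0.1},
  {"x": -0.014, "y": 0, "z": 0, "rx": 0, "ry": 0, "rz": 0, "jaw": 0.1},
  {"x": -0.014, "y": 0, "z": 0, "rx": 0, "ry": 0, "rz": 0, "jaw": 0.1},
  {"x": -0.006, "y": 0, "z": 0, "rx": 0, "ry": 0, "rz": 0, "jaw": 0.1},
  {"x": 0, "y": 0, "z": 0, "rx": 0, "ry": 0, "rz": 0, "jaw": 0.1},
])

```text
clock: 26.12
tool_pos: [0.6405, 0.21, 0.1349]
eef_rot: [-179.1, 0.4, -93.9]
force: [-0.5, -1.1, -0.6]
gripper_width: 0.0355
```

Run:
```python
from h import *
st();p,R=pose();print(loc(ST,p));plan([*wor(GA,(.14,-.001)),.17],-96.9);c=Cam("wrist");c.shot("t_wrist",(240,130,400,340),2.8)
```

```text
t 26.12 p [0.6405 0.21   0.1349] r [-179.12    0.38  -93.88] F [-0.5 -1.1 -0.6] w 0.0355
[ 0.28207761 -0.00190303]
p [0.6405 0.21   0.1349] shift(after turn) [ 0.152   0.1512 -0.0351] turn [-0.87  0.4   3.01]
```

View pics/t_wrist.png

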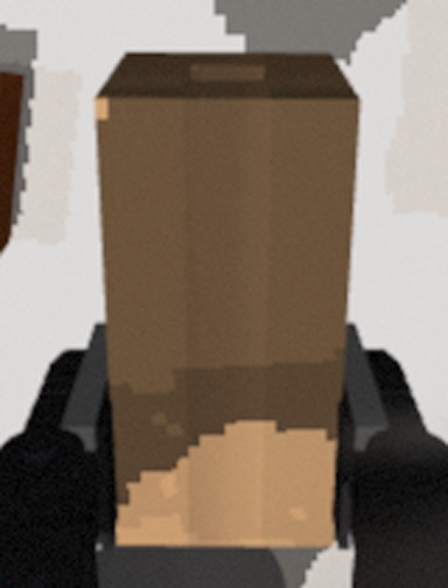

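>>> carry_out([
  {"x": 0, "y": 0, "z": -0.035, "rx": -0.8, "ry": 0.4, "rz": 3, "jaw": 0.1},
  {"x": 0.015, "y": 0.03, "z": -0.003, "rx": 0, "ry": 0, "rz": 0, "jaw": 0.1},
  {"x": 0.02, "y": 0.03, "z": 0, "rx": 0, "ry": 0, "rz": 0, "jaw": 0.1},
  {"x": 0.025, "y": 0.03, "z": 0, "rx": 0, "ry": 0, "rz": 0, "jaw": 0.1},
  {"x": 0.027, "y": 0.03, "z": 0, "rx": 0, "ry": 0, "rz": 0, "jaw": 0.1},
  {"x": 0.027, "y": 0.022, "z": 0, "rx": 0, "ry": 0, "rz": 0, "jaw": 0.1},
  {"x": 0.027, "y": 0.005, "z": 0, "rx": 0, "ry": 0, "rz": 0, "jaw": 0.1},
  {"x": 0, "y": 0, "z": 0, "rx": 0, "ry": 0, "rz": 0, "jaw": 0.1},
  {"x": 0, "y": 0, "z": 0, "rx": 0, "ry": 0, "rz": 0, "jaw": 0.1},
])

```text
clock: 26.92
tool_pos: [0.4695, 0.0805, 0.1736]
eef_rot: [-179.9, 0.0, -97.2]
force: [-0.2, 0.8, -0.1]
gripper_width: 0.0351
```

Run:
```python
from h import *
print([toolat(u,v,-.029) for u,v in [(274.6,164.6),(367.5,164.6),(282,325),(358,325)]])
print([toolat(u,v,-.005) for u,v in [(308,154),(335,154)]])
st();p,R=pose();print(loc(GA,p));plan([*wor(GA,(.14,-.001)),.089],-96.9)
```

```text
[array([ 0.0574, -0.0179, -0.029 ]), array([ 0.0575,  0.0186, -0.029 ]), array([-0.0197, -0.018 , -0.029 ]), array([-0.0197,  0.0181, -0.029 ])]
[array([ 0.0577, -0.0057, -0.005 ]), array([ 0.0577,  0.007 , -0.005 ])]
t 26.92 p [0.4695 0.0805 0.1736] r [-1.7986e+02  5.0000e-02 -9.7240e+01] F [-0.2  0.8 -0.1] w 0.0351
[0.14286211 0.0019664 ]
p [0.4695 0.0805 0.1736] shift(after turn) [ 0.0029 -0.003   0.0846] turn [-0.14  0.05 -0.34]
```

>>> carry_out([
  {"x": 0, "y": 0, "z": 0.02, "rx": 0, "ry": 0, "rz": -0.3, "jaw": 0.1},
  {"x": 0.002, "y": 0.002, "z": 0.025, "rx": 0, "ry": 0, "rz": 0, "jaw": 0.1},
  {"x": 0.002, "y": 0.002, "z": 0.025, "rx": 0, "ry": 0, "rz": 0, "jaw": 0.1},
  {"x": 0, "y": 0.002, "z": 0.012, "rx": 0, "ry": 0, "rz": 0, "jaw": 0.1},
  {"x": 0, "y": 0, "z": 0, "rx": 0, "ry": 0, "rz": 0, "jaw": 0.1},
  {"x": 0, "y": 0, "z": 0, "rx": 0, "ry": 0, "rz": 0, "jaw": 0.1},
])

```text
clock: 27.42
tool_pos: [0.4689, 0.0786, 0.092]
eef_rot: [-179.3, 0.3, -97.0]
force: [0.5, 0.8, -0.5]
gripper_width: 0.0352
```

Run:
```python
from h import *
c=Cam("wrist");c.shot("u_wrist",(240,0,400,170),4);st();p,R=pose();print(loc(GA,p));plan([*wor(GA,(.125,-.0006)),.089],-96.9)
```

```text
t 27.47 p [0.469  0.0787 0.0922] r [-179.28    0.35  -97.04] F [ 0.2  0.3 -0.7] w 0.0351
[0.14101862 0.00222834]
p [0.469  0.0787 0.0922] shift(after turn) [ 0.016  -0.0028  0.0032] turn [-0.72  0.35 -0.14]
```

View pics/u_wrist.png

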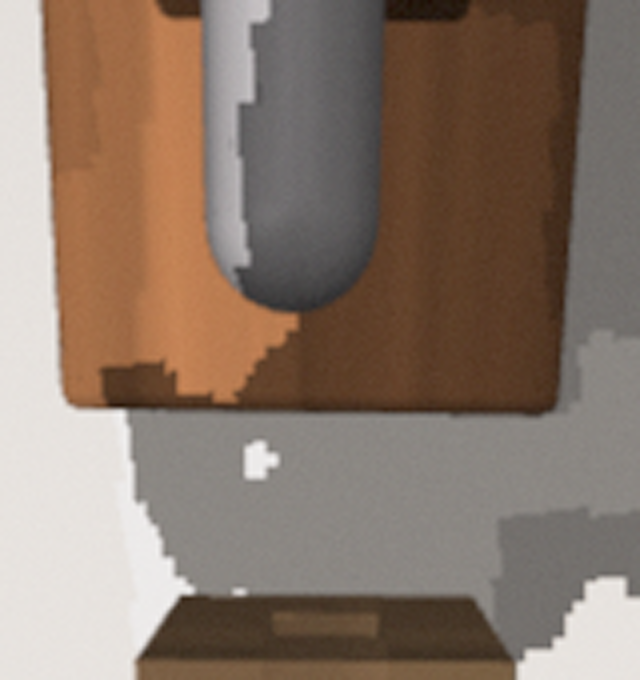

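>>> carry_out([
  {"x": 0.005, "y": -0.003, "z": 0.003, "rx": -0.7, "ry": 0.3, "rz": 0, "jaw": 0.1},
  {"x": 0.008, "y": 0, "z": 0, "rx": 0, "ry": 0, "rz": 0, "jaw": 0.1},
  {"x": 0.004, "y": 0, "z": 0, "rx": 0, "ry": 0, "rz": 0, "jaw": 0.1},
  {"x": 0, "y": 0, "z": 0, "rx": 0, "ry": 0, "rz": 0, "jaw": 0.1},
])

```text
clock: 27.8
tool_pos: [0.4734, 0.0615, 0.0919]
eef_rot: [-179.7, 0.2, -97.0]
force: [-0.8, 0.6, 0.2]
gripper_width: 0.0351
```

Run:
```python
from h import *
c=Cam("wrist");c.shot("v_wrist",(240,0,400,170),4);st();p,R=pose();print(loc(GA,p))
```

```text
t 27.85 p [0.4734 0.0616 0.092 ] r [-179.69    0.22  -96.96] F [-0.1 -0.4 -0.1] w 0.0348
[ 0.12463028 -0.004191  ]
```

View pics/v_wrist.png

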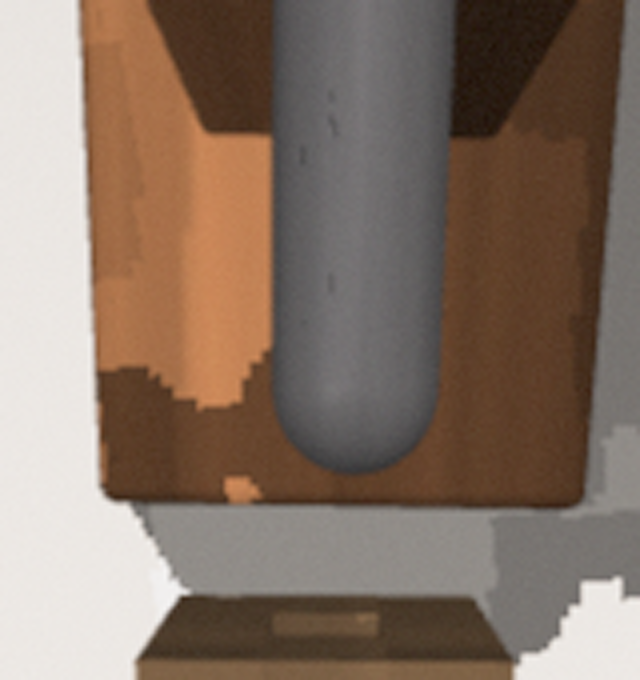

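>>> carry_out([
  {"x": 0.002, "y": 0.003, "z": 0.003, "rx": 0, "ry": 0, "rz": 0, "jaw": 0.1},
  {"x": 0.002, "y": 0, "z": 0, "rx": 0, "ry": 0, "rz": 0, "jaw": 0.1},
  {"x": 0.002, "y": 0, "z": 0, "rx": 0, "ry": 0, "rz": 0, "jaw": 0.1},
])

```text
clock: 28.1
tool_pos: [0.4699, 0.0557, 0.0896]
eef_rot: [-179.6, 0.3, -97.0]
force: [0.4, 0.4, -1.0]
gripper_width: 0.035
```

Run:
```python
from h import *
c=Cam("wrist");c.shot("w_wrist",(240,0,400,170),4);st();p,R=pose();print(loc(GA,p))
```

```text
t 28.15 p [0.4695 0.0554 0.0894] r [-179.63    0.27  -97.  ] F [-0.2 -0.3 -1.2] w 0.035
[ 0.11790903 -0.00100997]
```

View pics/w_wrist.png

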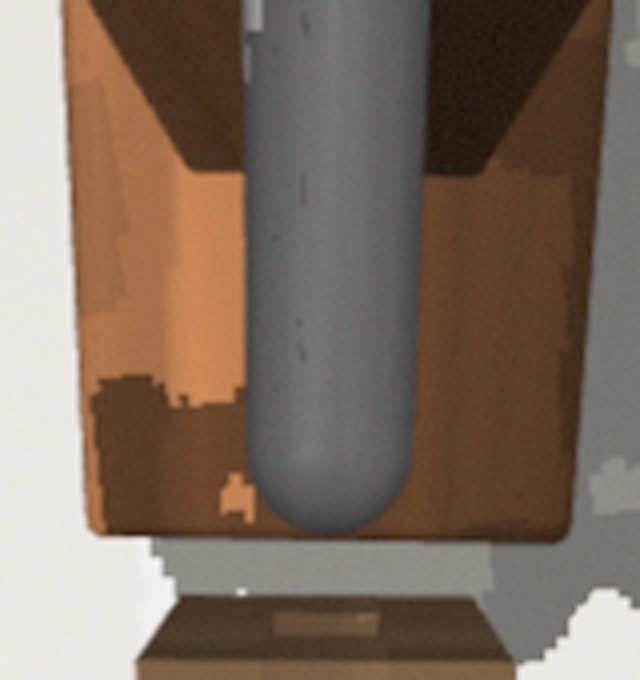

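>>> carry_out([
  {"x": 0.006, "y": 0, "z": 0, "rx": 0, "ry": 0, "rz": 0, "jaw": 0.1},
  {"x": 0.004, "y": 0, "z": 0, "rx": 0, "ry": 0, "rz": 0, "jaw": 0.1},
  {"x": 0.004, "y": 0, "z": 0, "rx": 0, "ry": 0, "rz": 0, "jaw": 0.1},
  {"x": 0.003, "y": 0, "z": 0, "rx": 0, "ry": 0, "rz": 0, "jaw": 0.1},
])

```text
clock: 28.48
tool_pos: [0.47, 0.0446, 0.0897]
eef_rot: [-179.2, 1.2, -97.3]
force: [-2.2, 13.4, -5.0]
gripper_width: 0.0351
```

Run:
```python
from h import *
c=Cam("wrist");c.shot("x_wrist",(240,0,400,340),2);st();p,R=pose();print(loc(GA,p))
```

```text
t 28.53 p [0.4701 0.0445 0.0897] r [-179.13    1.2   -97.3 ] F [-1.2 12.  -5.7] w 0.035
[ 0.10722732 -0.00295358]
```

View pics/x_wrist.png

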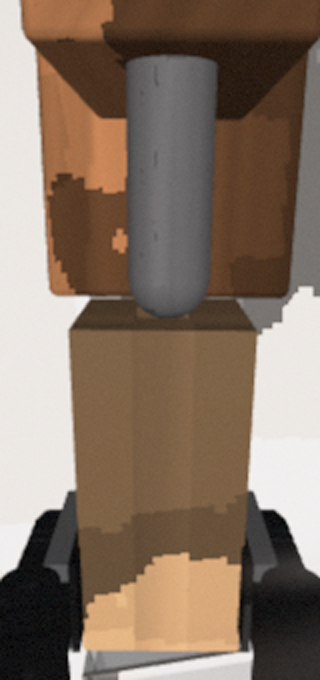

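>>> carry_out([
  {"x": 0.004, "y": 0.0005, "z": 0, "rx": 0, "ry": 0, "rz": 0, "jaw": 0.1},
  {"x": 0.005, "y": 0, "z": 0, "rx": 0, "ry": 0, "rz": 0, "jaw": 0.1},
  {"x": 0.005, "y": 0, "z": 0, "rx": 0, "ry": 0, "rz": 0, "jaw": 0.1},
])

```text
clock: 28.78
tool_pos: [0.4717, 0.0438, 0.0901]
eef_rot: [-178.5, 2.7, -97.9]
force: [-6.9, 24.9, 3.7]
gripper_width: 0.0353
```

Run:
```python
from h import *
st();p,R=pose();print(loc(GA,p))
fitmask("dish",DB,(.42,-.33,0),yaw=False);Cam("scene").shot("y_scene",(200,130,480,290),2.8)
```

```text
t 28.78 p [0.4717 0.0438 0.0901] r [-178.52    2.74  -97.92] F [-6.9 24.9  3.7] w 0.0353
[ 0.10666259 -0.00464913]
side 0.66 [359. 193.  49.  29.]
scene 0.78 [263. 186.  48.  35.]
dish [ 0.4303 -0.3173  0.    ] yaw 0.0 cost 4.649
```

View pics/y_scene.png

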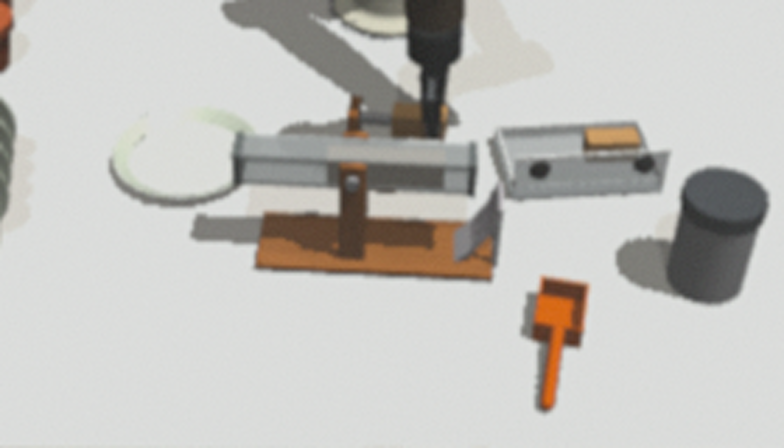

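>>> carry_out([
  {"x": -0.01, "y": 0.001, "z": 0, "rx": -1.2, "ry": 2.4, "rz": -0.8, "jaw": 0.1},
  {"x": -0.02, "y": 0, "z": 0, "rx": 0, "ry": 0, "rz": 0, "jaw": 0.1},
  {"x": -0.01, "y": 0, "z": -0.03, "rx": 0, "ry": 0, "rz": 0, "jaw": 0.1},
  {"x": 0, "y": 0, "z": -0.04, "rx": 0, "ry": 0, "rz": 0, "jaw": 0.1},
  {"x": 0, "y": 0, "z": -0.04, "rx": 0, "ry": 0, "rz": 0, "jaw": 0.1},
  {"x": 0, "y": 0, "z": -0.02, "rx": 0, "ry": 0, "rz": 0, "jaw": 0.1},
  {"x": 0.03, "y": 0, "z": 0, "rx": 0, "ry": 0, "rz": 0, "jaw": 0.1},
  {"x": 0.035, "y": 0, "z": 0, "rx": 0, "ry": 0, "rz": 0, "jaw": 0.1},
  {"x": 0.035, "y": 0, "z": 0, "rx": 0, "ry": 0, "rz": 0, "jaw": 0.1},
  {"x": 0.035, "y": 0, "z": 0, "rx": 0, "ry": 0, "rz": 0, "jaw": 0.1},
  {"x": 0.035, "y": 0, "z": 0, "rx": 0, "ry": 0, "rz": 0, "jaw": 0.1},
  {"x": 0.035, "y": 0, "z": 0, "rx": 0, "ry": 0, "rz": 0, "jaw": 0.1},
  {"x": 0.035, "y": 0, "z": 0, "rx": 0, "ry": 0, "rz": 0, "jaw": 0.1},
  {"x": 0.035, "y": 0, "z": 0, "rx": 0, "ry": 0, "rz": 0, "jaw": 0.1},
  {"x": 0, "y": 0, "z": 0, "rx": 0, "ry": 0, "rz": 0, "jaw": 0.1},
  {"x": 0, "y": 0, "z": 0, "rx": 0, "ry": 0, "rz": 0, "jaw": 0.1},
])

```text
clock: 30.37
tool_pos: [0.4404, -0.2002, 0.2283]
eef_rot: [-179.4, 0.3, -96.7]
force: [0.7, 0.4, -1.2]
gripper_width: 0.0356
```

Run:
```python
from h import *
st();c=Cam("wrist");c.shot("z_wrist")
r=nets.outline_of("wrist","dish")
for o in r[:2]: print(o["conf"],o["extent"])
```

```text
t 30.37 p [ 0.4404 -0.2002  0.2283] r [-179.38    0.29  -96.71] F [ 0.7  0.4 -1.2] w 0.0356
0.57 [317.3, 80.0, 205.4, 159.9]
```

View pics/z_wrist.png

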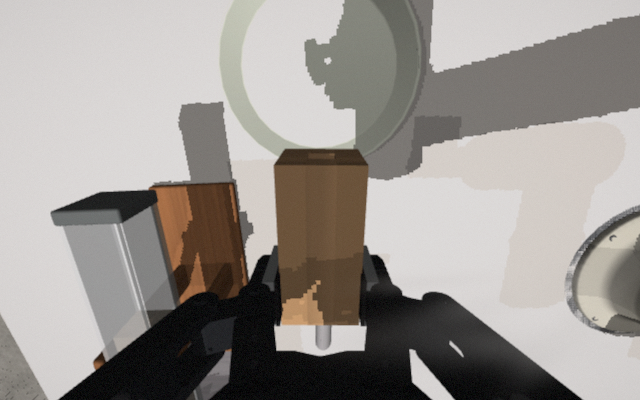

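Run:
```python
from h import *
c=Cam("wrist")
P=[c.at(u,v,.022)[:2] for u,v in [(220,57),(428,57),(318,158),(235,112),(408,120)]]; print(np.round(P,4))
from scipy.optimize import least_squares
r=least_squares(lambda q:[np.hypot(*(p-q))-.112 for p in P],[.43,-.32]);print(r.x,r.fun)
plan([r.x[0]+.03,r.x[1]+.02,.10],-90)
```

```text
[[ 0.5358 -0.3375]
 [ 0.3135 -0.3119]
 [ 0.4432 -0.2168]
 [ 0.5313 -0.2798]
 [ 0.3359 -0.2488]]
[ 0.42451212 -0.32344746] [ 0.00014904 -0.00034801 -0.00375819  0.00335681  0.0038581 ]
p [ 0.4408 -0.1988  0.2283] shift(after turn) [ 0.1047 -0.0137  0.1283] turn [-0.63  0.25 -6.55]
```

```bash
python3 -c "
from h import *
plan([.4565,-.304,.07],-96.7)"
```

```text
p [ 0.4408 -0.1988  0.2283] shift(after turn) [ 0.1027 -0.0279  0.1583] turn [-0.61  0.29  0.14]
```

>>> carry_out([
  {"x": 0.035, "y": -0.01, "z": 0, "rx": -0.6, "ry": 0, "rz": 0, "jaw": 0.1},
  {"x": 0.035, "y": -0.01, "z": 0, "rx": 0, "ry": 0, "rz": 0, "jaw": 0.1},
  {"x": 0.03, "y": -0.007, "z": 0.01, "rx": 0, "ry": 0, "rz": 0, "jaw": 0.1},
  {"x": 0, "y": 0.002, "z": 0.025, "rx": 0, "ry": 0, "rz": 0, "jaw": 0.1},
  {"x": 0, "y": 0.002, "z": 0.03, "rx": 0, "ry": 0, "rz": 0, "jaw": 0.1},
  {"x": 0, "y": 0.002, "z": 0.03, "rx": 0, "ry": 0, "rz": 0, "jaw": 0.1},
  {"x": 0, "y": 0.002, "z": 0.03, "rx": 0, "ry": 0, "rz": 0, "jaw": 0.1},
  {"x": 0, "y": 0.001, "z": 0.02, "rx": 0, "ry": 0, "rz": 0, "jaw": 0.1},
  {"x": 0, "y": 0, "z": 0, "rx": 0, "ry": 0, "rz": 0, "jaw": 0.1},
])

```text
clock: 31.22
tool_pos: [0.4569, -0.2948, 0.0808]
eef_rot: [-179.4, 0.2, -95.2]
force: [-1.1, 0.6, -0.0]
gripper_width: 0.0354
```

Run:
```python
from h import *
st();plan([.4565,-.304,.013],-96.7);c=Cam("wrist");c.shot("aa_wrist")
```

```text
t 31.22 p [ 0.4569 -0.2948  0.0808] r [-1.7938e+02  1.5000e-01 -9.5250e+01] F [-1.1  0.6 -0. ] w 0.0354
p [ 0.4569 -0.2948  0.0808] shift(after turn) [ 0.0091 -0.0007  0.0678] turn [-0.62  0.16  1.45]
```

View pics/aa_wrist.png

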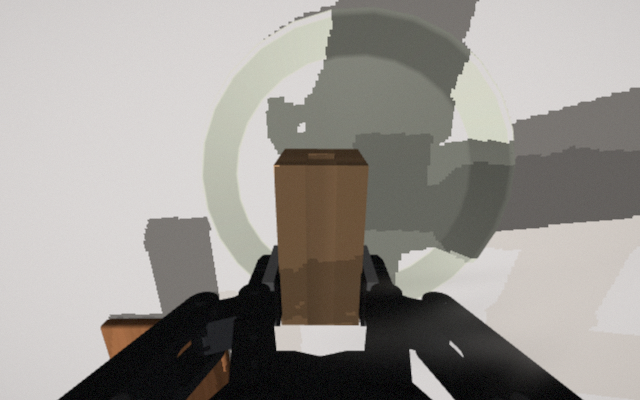

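Run:
```python
from h import *
from scipy.optimize import least_squares
c=Cam("wrist")
P=[c.at(u,v,.022)[:2] for u,v in [(203,165),(513,150),(380,10),(268,40),(225,245)]]
r=least_squares(lambda q:[np.hypot(*(p-q))-.112 for p in P],[.43,-.32]);print(r.x,r.fun)
C=r.x; W=C+[.032,.0194]; plan([*W,.013],-95.3)
```

```text
[ 0.43008765 -0.31481018] [-0.0012821  -0.00295804 -0.00015896  0.00035801 -0.00196852]
p [ 0.458  -0.2953  0.0827] shift(after turn) [-0.0003 -0.0041  0.0697] turn [-0.77  0.09  0.1 ]
```

>>> carry_out([
  {"x": 0, "y": -0.002, "z": 0.02, "rx": -0.7, "ry": 0, "rz": 0, "jaw": 0.1},
  {"x": 0.001, "y": 0.001, "z": 0.018, "rx": 0, "ry": 0, "rz": 0, "jaw": 0.1},
  {"x": 0.001, "y": 0.001, "z": 0.012, "rx": 0, "ry": 0, "rz": 0, "jaw": 0.1},
  {"x": 0, "y": 0.001, "z": 0.006, "rx": 0, "ry": 0, "rz": 0, "jaw": 0.1},
  {"x": 0, "y": 0, "z": 0.002, "rx": 0, "ry": 0, "rz": 0, "jaw": 0.1},
  {"x": 0, "y": 0, "z": 0, "rx": 0, "ry": 0, "rz": 0, "jaw": 0.1},
])

```text
clock: 31.77
tool_pos: [0.4681, -0.2958, 0.033]
eef_rot: [-178.9, -0.3, -94.5]
force: [-0.0, 0.1, -0.4]
gripper_width: 0.035
```

Run:
```python
from h import *
st();plan([.462,-.2954,.013],-95.3)
```

```text
t 31.77 p [ 0.4681 -0.2958  0.033 ] r [-178.92   -0.28  -94.48] F [-0.   0.1 -0.4] w 0.035
p [ 0.4681 -0.2958  0.033 ] shift(after turn) [0.0001 0.0061 0.02  ] turn [-1.08 -0.27  0.82]
```

>>> carry_out([
  {"x": 0, "y": 0.006, "z": 0.006, "rx": -1, "ry": -0.3, "rz": 0, "jaw": 0.1},
  {"x": 0, "y": 0, "z": 0.006, "rx": 0, "ry": 0, "rz": 0, "jaw": 0.1},
  {"x": 0, "y": 0, "z": 0.005, "rx": 0, "ry": 0, "rz": 0, "jaw": 0.1},
  {"x": 0, "y": 0, "z": 0.002, "rx": 0, "ry": 0, "rz": 0, "jaw": 0.1},
  {"x": 0, "y": 0, "z": 0, "rx": 0, "ry": 0, "rz": 0, "jaw": 0.1},
])

```text
clock: 32.18
tool_pos: [0.4649, -0.2958, 0.0164]
eef_rot: [-179.6, -0.1, -94.4]
force: [-0.3, -0.2, -0.1]
gripper_width: 0.035
```

>>> carry_out([
  {"x": 0, "y": 0, "z": 0.003, "rx": 0, "ry": 0, "rz": 0, "jaw": 0.1},
  {"x": 0, "y": 0, "z": 0.001, "rx": 0, "ry": 0, "rz": 0, "jaw": 0.1},
  {"x": 0, "y": 0, "z": 0, "rx": 0, "ry": 0, "rz": 0, "jaw": 0.1},
])

```text
clock: 32.43
tool_pos: [0.4649, -0.296, 0.012]
eef_rot: [-179.6, -0.1, -94.4]
force: [-0.8, 0.3, -0.2]
gripper_width: 0.0353
```

>>> carry_out([
  {"x": 0, "y": 0, "z": 0.001, "rx": 0, "ry": 0, "rz": 0, "jaw": 0.1},
  {"x": 0, "y": 0, "z": 0, "rx": 0, "ry": 0, "rz": 0, "jaw": 0.52},
  {"x": 0, "y": 0, "z": 0, "rx": 0, "ry": 0, "rz": 0, "jaw": 0.52},
  {"x": 0, "y": 0, "z": 0, "rx": 0, "ry": 0, "rz": 0, "jaw": 0.52},
  {"x": 0, "y": 0, "z": -0.015, "rx": 0, "ry": 0, "rz": 0, "jaw": 0.52},
  {"x": 0, "y": -0.002, "z": -0.02, "rx": 0, "ry": 0, "rz": 0, "jaw": 0.52},
  {"x": 0, "y": 0, "z": -0.03, "rx": 0, "ry": 0, "rz": 0, "jaw": 0.52},
  {"x": 0, "y": 0, "z": -0.04, "rx": 0, "ry": 0, "rz": 0, "jaw": 0},
  {"x": 0, "y": 0, "z": -0.04, "rx": 0, "ry": 0, "rz": 0, "jaw": 0},
  {"x": 0, "y": 0, "z": -0.04, "rx": 0, "ry": 0, "rz": 0, "jaw": 0},
  {"x": 0, "y": 0, "z": -0.04, "rx": 0, "ry": 0, "rz": 0, "jaw": 0},
  {"x": 0, "y": 0, "z": 0, "rx": 0, "ry": 0, "rz": 0, "jaw": 0},
])

```text
clock: 33.43
tool_pos: [0.4637, -0.296, 0.2442]
eef_rot: [180.0, -0.1, -94.4]
force: [0.8, -0.0, 0.6]
gripper_width: 0.0003
```

Run:
```python
from h import *
st();plan([*wor(ST,(.125,0)),.235],-93.9);c=Cam("wrist");c.shot("ab_wrist")
```

```text
t 33.43 p [ 0.4637 -0.296   0.2442] r [ 1.7996e+02 -7.0000e-02 -9.4420e+01] F [ 0.8 -0.   0.6] w 0.0003
p [ 0.4637 -0.296   0.2442] shift(after turn) [-0.3598 -0.1401  0.0092] turn [ 0.04 -0.07 -0.52]
```

View pics/ab_wrist.png

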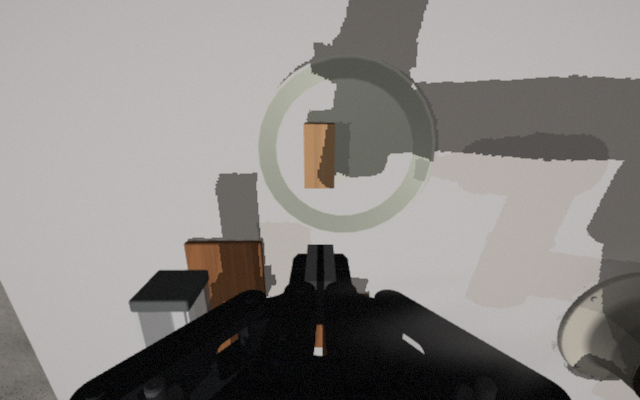

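>>> carry_out([
  {"x": -0.036, "y": -0.014, "z": 0, "rx": 0, "ry": 0, "rz": -0.5, "jaw": 0},
  {"x": -0.036, "y": -0.014, "z": 0, "rx": 0, "ry": 0, "rz": 0, "jaw": 0},
  {"x": -0.036, "y": -0.014, "z": 0, "rx": 0, "ry": 0, "rz": 0, "jaw": 0},
  {"x": -0.036, "y": -0.014, "z": 0, "rx": 0, "ry": 0, "rz": 0, "jaw": 0},
  {"x": -0.036, "y": -0.014, "z": 0, "rx": 0, "ry": 0, "rz": 0, "jaw": 0},
  {"x": -0.036, "y": -0.014, "z": 0, "rx": 0, "ry": 0, "rz": 0, "jaw": 0},
  {"x": -0.036, "y": -0.014, "z": 0, "rx": 0, "ry": 0, "rz": 0, "jaw": 0},
  {"x": -0.036, "y": -0.014, "z": 0, "rx": 0, "ry": 0, "rz": 0, "jaw": 0},
  {"x": -0.036, "y": -0.014, "z": 0, "rx": 0, "ry": 0, "rz": 0, "jaw": 0},
  {"x": -0.036, "y": -0.014, "z": 0, "rx": 0, "ry": 0, "rz": 0, "jaw": 0},
  {"x": 0, "y": 0, "z": 0, "rx": 0, "ry": 0, "rz": 0, "jaw": 0},
  {"x": 0, "y": 0, "z": 0, "rx": 0, "ry": 0, "rz": 0, "jaw": 0},
])

```text
clock: 34.48
tool_pos: [0.6298, 0.0699, 0.2282]
eef_rot: [178.9, 0.1, -94.4]
force: [-0.5, -0.5, -1.0]
gripper_width: 0.0
```

Run:
```python
from h import *
st();plan([*wor(ST,(.125,0)),.185],-93.9);c=Cam("wrist");c.shot("ac_wrist")
```

```text
t 34.48 p [0.6298 0.0699 0.2282] r [ 1.7889e+02  9.0000e-02 -9.4450e+01] F [-0.5 -0.5 -1. ] w 0.0
p [0.6298 0.0699 0.2282] shift(after turn) [0.0166 0.0008 0.0432] turn [ 1.1   0.1  -0.55]
```

View pics/ac_wrist.png

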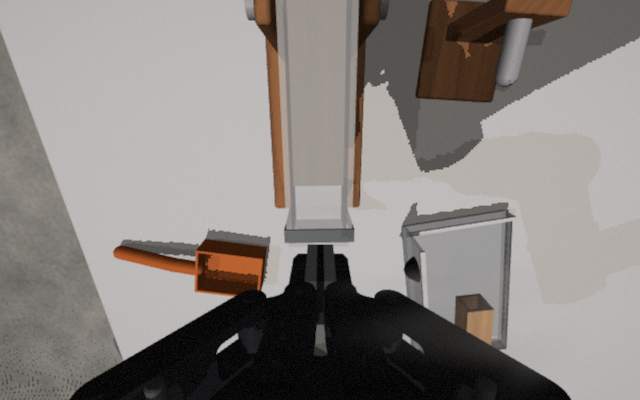

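>>> carry_out([
  {"x": 0.016, "y": 0.001, "z": 0.01, "rx": 1, "ry": 0, "rz": -0.5, "jaw": 0},
  {"x": 0, "y": 0.001, "z": 0.02, "rx": 0, "ry": 0, "rz": 0, "jaw": 0},
  {"x": 0, "y": 0.001, "z": 0.015, "rx": 0, "ry": 0, "rz": 0, "jaw": 0},
  {"x": 0, "y": 0.001, "z": 0.009, "rx": 0, "ry": 0, "rz": 0, "jaw": 0},
  {"x": 0, "y": 0.001, "z": 0.009, "rx": 0, "ry": 0, "rz": 0, "jaw": 0},
  {"x": 0, "y": 0.001, "z": 0.009, "rx": 0, "ry": 0, "rz": 0, "jaw": 0},
  {"x": 0, "y": 0.001, "z": 0.009, "rx": 0, "ry": 0, "rz": 0, "jaw": 0},
  {"x": 0, "y": 0.001, "z": 0.009, "rx": -0.5, "ry": 0, "rz": 0, "jaw": 0},
  {"x": 0, "y": 0.001, "z": 0.009, "rx": -0.5, "ry": 0, "rz": 0, "jaw": 0},
])

```text
clock: 35.28
tool_pos: [0.6229, 0.0504, 0.1307]
eef_rot: [179.9, 0.3, -94.1]
force: [0.8, -1.5, 4.6]
gripper_width: 0.0001
```

Run:
```python
from h import *
st();plan([*wor(ST,(.125,0)),.098],-93.9)
```

```text
t 35.28 p [0.6229 0.0504 0.1307] r [179.89   0.33 -94.08] F [ 0.8 -1.5  4.6] w 0.0001
p [0.6229 0.0504 0.1307] shift(after turn) [-0.0033 -0.0048  0.0327] turn [ 0.11  0.33 -0.18]
```

>>> carry_out([
  {"x": -0.001, "y": -0.001, "z": 0.009, "rx": 0, "ry": 0, "rz": 0, "jaw": 0},
  {"x": 0, "y": -0.001, "z": 0.009, "rx": 0, "ry": 0, "rz": 0, "jaw": 0},
  {"x": 0, "y": 0, "z": 0.009, "rx": 0, "ry": 0, "rz": 0, "jaw": 0},
  {"x": 0, "y": 0, "z": 0.004, "rx": 0, "ry": 0, "rz": 0, "jaw": 0},
  {"x": 0, "y": 0, "z": 0, "rx": 0, "ry": 0, "rz": 0, "jaw": 0},
  {"x": 0, "y": 0, "z": 0, "rx": 0, "ry": 0, "rz": 0, "jaw": 0},
])

```text
clock: 35.78
tool_pos: [0.6235, 0.0506, 0.093]
eef_rot: [179.5, 0.2, -94.1]
force: [0.4, 0.9, 5.9]
gripper_width: 0.0
```

Run:
```python
from h import *
st();p,R=pose();print(loc(ST,p));Cam("scene").shot("ad_scene",(220,140,480,290),3)
```

```text
t 35.78 p [0.6235 0.0506 0.093 ] r [179.51   0.2  -94.14] F [0.4 0.9 5.9] w 0.0
[0.12185809 0.00420736]
```

View pics/ad_scene.png

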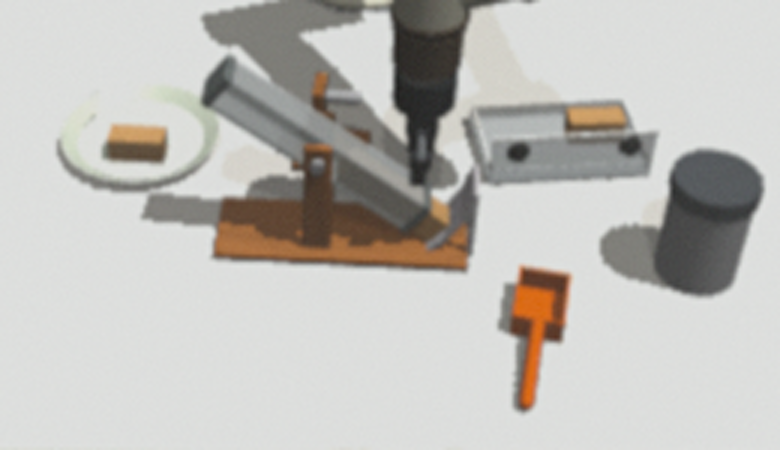

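Third sleeve is out. Level again.

>>> carry_out([
  {"x": 0, "y": -0.004, "z": -0.035, "rx": 0, "ry": 0, "rz": 0, "jaw": 0},
  {"x": 0, "y": -0.003, "z": -0.038, "rx": 0, "ry": 0, "rz": 0, "jaw": 0},
  {"x": 0, "y": -0.002, "z": -0.038, "rx": 0, "ry": 0, "rz": 0, "jaw": 0},
  {"x": 0, "y": -0.002, "z": -0.038, "rx": 0, "ry": 0, "rz": 0, "jaw": 0},
  {"x": 0.02, "y": 0, "z": -0.03, "rx": 0, "ry": 0, "rz": 0, "jaw": 0},
  {"x": 0.035, "y": 0, "z": 0, "rx": 0, "ry": 0, "rz": 0, "jaw": 0},
  {"x": 0.035, "y": 0, "z": 0, "rx": 0, "ry": 0, "rz": 0, "jaw": 0},
  {"x": 0.035, "y": 0, "z": 0, "rx": 0, "ry": 0, "rz": 0, "jaw": 0},
  {"x": 0.035, "y": 0, "z": 0, "rx": 0, "ry": 0, "rz": 0, "jaw": 0},
  {"x": 0.035, "y": 0, "z": 0, "rx": 0, "ry": 0, "rz": 0, "jaw": 0},
  {"x": 0, "y": 0, "z": 0, "rx": 0, "ry": 0, "rz": 0, "jaw": 0},
  {"x": 0, "y": 0, "z": 0, "rx": 0, "ry": 0, "rz": 0, "jaw": 0},
])

```text
clock: 36.83
tool_pos: [0.6131, -0.1521, 0.2704]
eef_rot: [177.9, 0.1, -94.1]
force: [0.9, -0.1, -0.3]
gripper_width: -0.0002
```

Run:
```python
from h import *
p,R=pose();print(loc(ST,p));plan([*wor(ST,(-.086,0)),.25],-93.9)
```

```text
[-0.08103898  0.00079695]
p [ 0.6131 -0.1521  0.2704] shift(after turn) [ 0.005  -0.0008  0.0204] turn [ 2.1   0.12 -0.23]
```

>>> carry_out([
  {"x": 0.005, "y": -0.001, "z": 0.01, "rx": 2, "ry": 0, "rz": 0, "jaw": 0},
  {"x": 0, "y": 0, "z": 0.02, "rx": 0, "ry": 0, "rz": 0, "jaw": 0},
  {"x": 0, "y": 0.001, "z": 0.012, "rx": 0, "ry": 0, "rz": 0, "jaw": 0},
  {"x": 0, "y": 0.001, "z": 0.009, "rx": 0, "ry": 0, "rz": 0, "jaw": 0},
  {"x": 0, "y": 0.001, "z": 0.009, "rx": 0, "ry": 0, "rz": 0, "jaw": 0},
  {"x": 0.002, "y": 0.001, "z": 0.009, "rx": 0, "ry": 0, "rz": 0, "jaw": 0},
  {"x": 0.002, "y": 0.001, "z": 0.009, "rx": 0, "ry": 0, "rz": 0, "jaw": 0},
  {"x": 0.002, "y": 0.001, "z": 0.009, "rx": 0, "ry": 0, "rz": 0, "jaw": 0},
  {"x": 0.002, "y": 0, "z": 0.007, "rx": -0.7, "ry": 0, "rz": 0, "jaw": 0},
  {"x": 0, "y": 0, "z": 0.006, "rx": -0.7, "ry": 0, "rz": 0, "jaw": 0},
])

```text
clock: 37.67
tool_pos: [0.6148, -0.163, 0.185]
eef_rot: [-179.8, -0.6, -93.4]
force: [-1.4, -1.8, 7.4]
gripper_width: 0.0001
```

>>> carry_out([
  {"x": 0, "y": 0, "z": 0.004, "rx": 0, "ry": 0, "rz": 0, "jaw": 0},
  {"x": 0, "y": 0, "z": 0.004, "rx": 0, "ry": 0, "rz": 0, "jaw": 0},
])

```text
clock: 37.83
tool_pos: [0.6155, -0.1633, 0.1798]
eef_rot: [-179.8, -0.8, -93.2]
force: [-2.2, -1.7, 6.8]
gripper_width: 0.0001
```

>>> carry_out([
  {"x": 0, "y": 0, "z": 0.004, "rx": 0, "ry": 0, "rz": 0, "jaw": 0},
  {"x": 0, "y": 0, "z": 0.004, "rx": 0, "ry": 0, "rz": 0, "jaw": 0},
  {"x": 0, "y": 0, "z": 0.003, "rx": 0, "ry": 0, "rz": 0, "jaw": 0},
])

```text
clock: 38.08
tool_pos: [0.6159, -0.1641, 0.1741]
eef_rot: [-179.7, -1.3, -93.0]
force: [-4.8, 0.5, 13.8]
gripper_width: 0.0001
```

>>> carry_out([
  {"x": 0, "y": -0.003, "z": -0.03, "rx": 0, "ry": -1, "rz": 1, "jaw": 0},
  {"x": 0, "y": -0.003, "z": -0.025, "rx": 0, "ry": 0, "rz": 0, "jaw": 0},
  {"x": -0.035, "y": 0, "z": 0, "rx": 0, "ry": 0, "rz": 0, "jaw": 0.7},
  {"x": -0.035, "y": 0, "z": 0, "rx": 0, "ry": 0, "rz": 0, "jaw": 0.7},
  {"x": -0.035, "y": 0, "z": 0, "rx": 0, "ry": 0, "rz": 0, "jaw": 0.7},
  {"x": -0.035, "y": 0, "z": 0, "rx": 0, "ry": 0, "rz": 0, "jaw": 0.7},
  {"x": -0.035, "y": 0, "z": 0, "rx": 0, "ry": 0, "rz": 0, "jaw": 0.7},
  {"x": -0.035, "y": 0, "z": 0, "rx": 0, "ry": 0, "rz": 0, "jaw": 0.7},
  {"x": -0.03, "y": 0, "z": 0, "rx": 0, "ry": 0, "rz": 0, "jaw": 0.7},
  {"x": -0.005, "y": 0, "z": 0, "rx": 0, "ry": 0, "rz": 0, "jaw": 0.7},
  {"x": 0, "y": 0, "z": 0, "rx": 0, "ry": 0, "rz": 0, "jaw": 0.7},
  {"x": 0, "y": 0, "z": 0, "rx": 0, "ry": 0, "rz": 0, "jaw": 0.7},
])

```text
clock: 39.08
tool_pos: [0.6317, 0.1032, 0.2242]
eef_rot: [179.3, -0.1, -93.5]
force: [0.4, -0.0, 0.2]
gripper_width: 0.0594
```

Run:
```python
from h import *
p,R=pose();print(loc(ST,p));plan([*wor(ST,(.177,-.002)),.175],-93.9);c=Cam("wrist");c.shot("ae_wrist")
```

```text
[ 0.17494729 -0.00041516]
p [0.6317 0.1032 0.2242] shift(after turn) [-0.0021 -0.0016  0.0492] turn [ 0.71 -0.11  0.37]
```

View pics/ae_wrist.png

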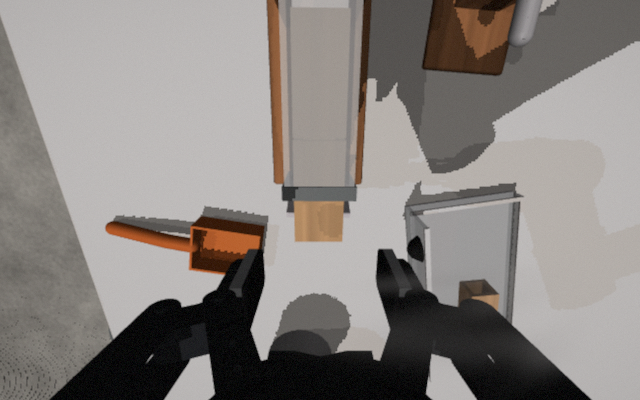

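>>> carry_out([
  {"x": -0.002, "y": -0.001, "z": 0.01, "rx": 0.7, "ry": 0, "rz": 0.4, "jaw": 0.7},
  {"x": -0.001, "y": 0.002, "z": 0.02, "rx": 0, "ry": 0, "rz": 0, "jaw": 0.7},
  {"x": -0.001, "y": 0.002, "z": 0.018, "rx": 0, "ry": 0, "rz": 0, "jaw": 0.7},
  {"x": 0, "y": 0, "z": 0, "rx": 0, "ry": 0, "rz": 0, "jaw": 0.7},
  {"x": 0, "y": 0, "z": 0, "rx": 0, "ry": 0, "rz": 0, "jaw": 0.7},
])

```text
clock: 39.55
tool_pos: [0.6288, 0.1012, 0.1761]
eef_rot: [-179.9, -0.1, -94.4]
force: [0.7, 0.0, 1.7]
gripper_width: 0.0596
```

Run:
```python
from h import *
p,R=pose();print(loc(ST,p));plan([*wor(ST,(.177,-.002)),.134],-93.9)
```

```text
[0.17272753 0.00232204]
p [0.6288 0.1012 0.1761] shift(after turn) [-0.0043 -0.0043  0.0421] turn [-0.09 -0.12 -0.48]
```

>>> carry_out([
  {"x": -0.004, "y": -0.003, "z": 0.01, "rx": 0, "ry": 0, "rz": -0.4, "jaw": 0.7},
  {"x": -0.001, "y": 0.001, "z": 0.015, "rx": 0, "ry": 0, "rz": 0, "jaw": 0.7},
  {"x": -0.001, "y": 0.001, "z": 0.015, "rx": 0, "ry": 0, "rz": 0, "jaw": 0.7},
  {"x": 0, "y": 0, "z": 0, "rx": 0, "ry": 0, "rz": 0, "jaw": 0.7},
  {"x": 0, "y": 0, "z": 0.001, "rx": 0, "ry": 0, "rz": 0, "jaw": 0.7},
])

```text
clock: 39.97
tool_pos: [0.6346, 0.105, 0.1378]
eef_rot: [-179.4, 0.0, -94.1]
force: [0.6, -0.6, 0.4]
gripper_width: 0.0594
```

Run:
```python
from h import *
p,R=pose();print(loc(ST,p));plan([*wor(ST,(.177,-.002)),.134],-93.9)
```

```text
[ 0.17693729 -0.00321334]
p [0.6346 0.105  0.1378] shift(after turn) [-0.0001  0.0012  0.0038] turn [-0.58  0.03 -0.23]
```

>>> carry_out([
  {"x": 0, "y": 0.001, "z": 0.003, "rx": -0.5, "ry": 0, "rz": 0, "jaw": 0.7},
  {"x": 0, "y": 0, "z": 0, "rx": 0, "ry": 0, "rz": 0, "jaw": 0.25},
  {"x": 0, "y": 0, "z": 0, "rx": 0, "ry": 0, "rz": 0, "jaw": 0.1},
  {"x": 0, "y": 0, "z": 0, "rx": 0, "ry": 0, "rz": 0, "jaw": 0.1},
  {"x": 0, "y": 0, "z": 0, "rx": 0, "ry": 0, "rz": 0, "jaw": 0.1},
  {"x": 0, "y": 0, "z": 0, "rx": 0, "ry": 0, "rz": 0, "jaw": 0.1},
])

```text
clock: 40.47
tool_pos: [0.6348, 0.105, 0.1375]
eef_rot: [-179.8, 0.1, -94.2]
force: [-0.6, -0.4, -1.1]
gripper_width: 0.0354
```

>>> carry_out([
  {"x": -0.01, "y": 0, "z": 0, "rx": 0, "ry": 0, "rz": 0, "jaw": 0.1},
  {"x": -0.012, "y": 0, "z": 0, "rx": 0, "ry": 0, "rz": 0, "jaw": 0.1},
  {"x": -0.012, "y": 0.0005, "z": 0.0005, "rx": 0, "ry": 0, "rz": 0, "jaw": 0.1},
  {"x": -0.012, "y": 0.0005, "z": 0.001, "rx": 0, "ry": 0, "rz": 0, "jaw": 0.1},
  {"x": -0.012, "y": 0, "z": 0.001, "rx": 0, "ry": 0, "rz": 0, "jaw": 0.1},
  {"x": -0.014, "y": 0, "z": 0, "rx": 0, "ry": 0, "rz": 0, "jaw": 0.1},
  {"x": -0.014, "y": 0, "z": 0, "rx": 0, "ry": 0, "rz": 0, "jaw": 0.1},
  {"x": -0.003, "y": 0, "z": 0, "rx": 0, "ry": 0, "rz": 0, "jaw": 0.1},
  {"x": 0, "y": 0, "z": 0, "rx": 0, "ry": 0, "rz": 0, "jaw": 0.1},
])

```text
clock: 41.22
tool_pos: [0.642, 0.2067, 0.1358]
eef_rot: [-179.6, 0.2, -93.9]
force: [0.4, -0.8, -1.0]
gripper_width: 0.0349
```

Run:
```python
from h import *
st();p,R=pose();print(loc(ST,p));plan([*wor(GA,(.14,-.001)),.17],-96.9);c=Cam("wrist");c.shot("af_wrist",(240,130,400,340),2.8)
```

```text
t 41.22 p [0.642  0.2067 0.1358] r [-179.56    0.23  -93.94] F [ 0.4 -0.8 -1. ] w 0.0349
[ 0.27887443 -0.00366391]
p [0.642  0.2067 0.1358] shift(after turn) [ 0.1489  0.1531 -0.0342] turn [-0.43  0.24  2.96]
```

View pics/af_wrist.png

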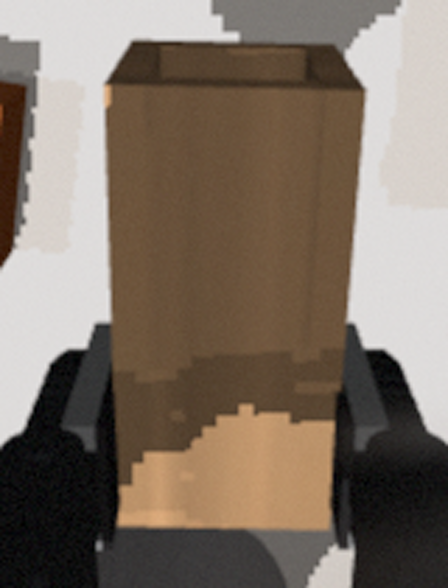

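>>> carry_out([
  {"x": 0, "y": 0, "z": -0.035, "rx": -0.4, "ry": 0.2, "rz": 3, "jaw": 0.1},
  {"x": 0.015, "y": 0.03, "z": -0.003, "rx": 0, "ry": 0, "rz": 0, "jaw": 0.1},
  {"x": 0.02, "y": 0.03, "z": 0, "rx": 0, "ry": 0, "rz": 0, "jaw": 0.1},
  {"x": 0.025, "y": 0.03, "z": 0, "rx": 0, "ry": 0, "rz": 0, "jaw": 0.1},
  {"x": 0.027, "y": 0.03, "z": 0, "rx": 0, "ry": 0, "rz": 0, "jaw": 0.1},
  {"x": 0.027, "y": 0.022, "z": 0, "rx": 0, "ry": 0, "rz": 0, "jaw": 0.1},
  {"x": 0.022, "y": 0.005, "z": 0, "rx": 0, "ry": 0, "rz": 0, "jaw": 0.1},
  {"x": 0, "y": 0, "z": 0, "rx": 0, "ry": 0, "rz": 0, "jaw": 0.1},
  {"x": 0, "y": 0, "z": 0, "rx": 0, "ry": 0, "rz": 0, "jaw": 0.1},
])

```text
clock: 42.02
tool_pos: [0.4716, 0.082, 0.1743]
eef_rot: [-179.9, 0.1, -97.4]
force: [0.0, 0.8, -0.3]
gripper_width: 0.0352
```

Run:
```python
from h import *
print([toolat(u,v,-.029) for u,v in [(278.2,161),(369.6,161),(282.9,318),(358.2,318)]])
st();p,R=pose();print(loc(GA,p));plan([*wor(GA,(.14,-.001)),.089],-96.9)
```

```text
[array([ 0.0588, -0.0164, -0.029 ]), array([ 0.0589,  0.0193, -0.029 ]), array([-0.0157, -0.0174, -0.029 ]), array([-0.0157,  0.018 , -0.029 ])]
t 42.02 p [0.4716 0.082  0.1743] r [-1.799e+02  8.000e-02 -9.736e+01] F [ 0.   0.8 -0.3] w 0.0352
[1.44656384e-01 5.79952233e-05]
p [0.4716 0.082  0.1743] shift(after turn) [ 0.0047 -0.0011  0.0853] turn [-0.1   0.08 -0.46]
```

>>> carry_out([
  {"x": 0, "y": 0, "z": 0.02, "rx": 0, "ry": 0, "rz": -0.4, "jaw": 0.1},
  {"x": 0.002, "y": 0.0015, "z": 0.025, "rx": 0, "ry": 0, "rz": 0, "jaw": 0.1},
  {"x": 0.002, "y": 0.0015, "z": 0.025, "rx": 0, "ry": 0, "rz": 0, "jaw": 0.1},
  {"x": 0, "y": 0.0015, "z": 0.013, "rx": 0, "ry": 0, "rz": 0, "jaw": 0.1},
  {"x": 0, "y": 0, "z": 0, "rx": -0.5, "ry": 0, "rz": 0, "jaw": 0.1},
  {"x": 0, "y": 0, "z": 0, "rx": 0, "ry": 0, "rz": 0, "jaw": 0.1},
])

```text
clock: 42.52
tool_pos: [0.4736, 0.081, 0.0917]
eef_rot: [-179.8, 0.4, -97.0]
force: [-0.3, 0.3, -0.2]
gripper_width: 0.035
```

Run:
```python
from h import *
c=Cam("wrist");c.shot("ag_wrist",(240,0,400,170),4);st();p,R=pose();print(loc(GA,p));plan([*wor(GA,(.12,-.0015)),.09],-96.9)
```

```text
t 42.57 p [0.4736 0.081  0.0918] r [-179.82    0.39  -97.02] F [ 0.5  0.8 -0.4] w 0.035
[ 0.14381253 -0.00199636]
p [0.4736 0.081  0.0918] shift(after turn) [0.0238 0.0005 0.0018] turn [-0.18  0.39 -0.12]
```

View pics/ag_wrist.png

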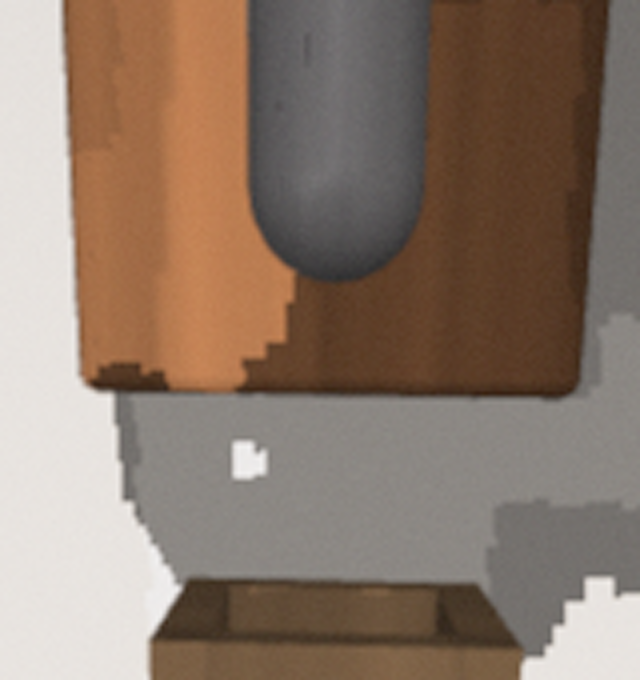

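Aligned (pin at 336, bore at 334 in the crop). Push on.

>>> carry_out([
  {"x": 0.01, "y": 0, "z": 0.0015, "rx": 0, "ry": 0.3, "rz": 0, "jaw": 0.1},
  {"x": 0.01, "y": 0, "z": 0, "rx": 0, "ry": 0, "rz": 0, "jaw": 0.1},
  {"x": 0.008, "y": 0, "z": 0, "rx": 0, "ry": 0, "rz": 0, "jaw": 0.1},
  {"x": 0, "y": 0, "z": 0, "rx": 0, "ry": 0, "rz": 0, "jaw": 0.1},
])

```text
clock: 42.9
tool_pos: [0.4728, 0.0522, 0.0929]
eef_rot: [-179.5, 0.2, -96.9]
force: [0.1, -1.0, -0.6]
gripper_width: 0.0351
```

Run:
```python
from h import *
c=Cam("wrist");c.shot("ah_wrist",(240,0,400,170),4);st();p,R=pose();print(loc(GA,p))
```

```text
t 42.95 p [0.4732 0.0526 0.0931] r [-179.46    0.26  -96.93] F [ 0.2  0.3 -0.2] w 0.0349
[ 0.11558901 -0.00502928]
```

View pics/ah_wrist.png

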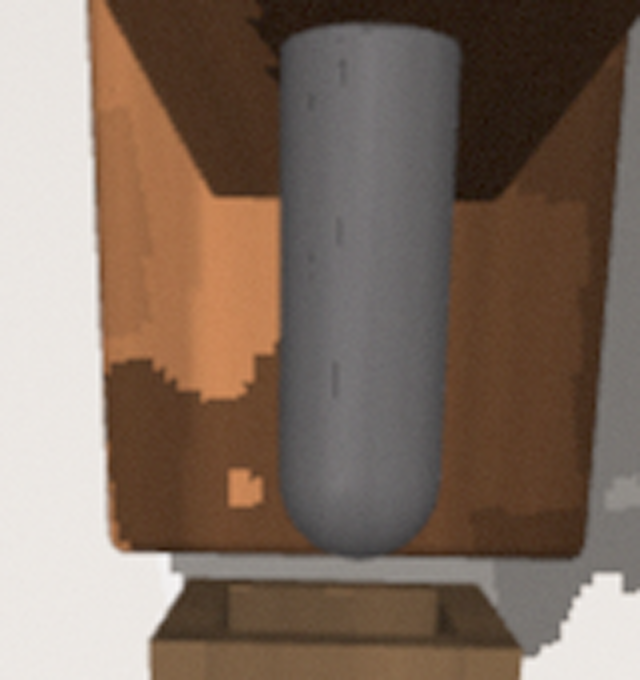

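>>> carry_out([
  {"x": 0, "y": 0.003, "z": 0.003, "rx": 0, "ry": 0, "rz": 0, "jaw": 0.1},
  {"x": 0, "y": 0, "z": 0, "rx": 0, "ry": 0, "rz": 0, "jaw": 0.1},
])

```text
clock: 43.12
tool_pos: [0.4705, 0.0525, 0.0907]
eef_rot: [-179.4, 0.3, -97.0]
force: [-0.7, -0.3, -0.9]
gripper_width: 0.035
```

Run:
```python
from h import *
st();p,R=pose();print(loc(GA,p))
```

```text
t 43.12 p [0.4705 0.0525 0.0907] r [-179.35    0.33  -97.02] F [-0.7 -0.3 -0.9] w 0.035
[ 0.11517552 -0.00234666]
```

>>> carry_out([
  {"x": 0.01, "y": 0.0007, "z": 0.001, "rx": -0.4, "ry": 0.2, "rz": 0, "jaw": 0.1},
  {"x": 0.01, "y": 0, "z": 0, "rx": 0, "ry": 0, "rz": 0, "jaw": 0.1},
  {"x": 0.01, "y": 0, "z": 0, "rx": 0, "ry": 0, "rz": 0, "jaw": 0.1},
])

```text
clock: 43.37
tool_pos: [0.4663, 0.0224, 0.0899]
eef_rot: [-179.7, 0.1, -96.8]
force: [0.9, -0.1, -0.2]
gripper_width: 0.0354
```

Run:
```python
from h import *
c=Cam("wrist");c.shot("ai_wrist",(240,0,400,340),2);st();p,R=pose();print(loc(GA,p))
```

```text
t 43.42 p [0.4654 0.021  0.0896] r [-1.798e+02  1.100e-01 -9.689e+01] F [-0.5 -1.  -1.9] w 0.0348
[ 0.08331266 -0.00110018]
```

View pics/ai_wrist.png

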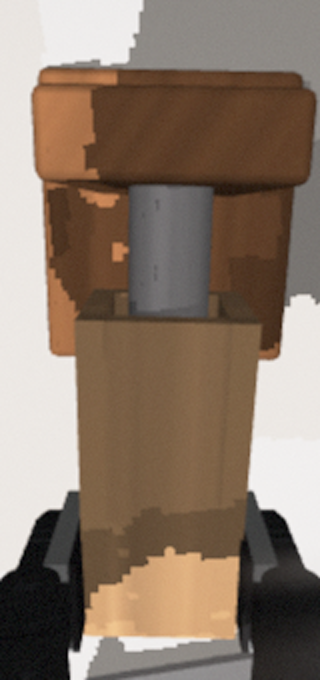

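>>> carry_out([
  {"x": 0.01, "y": 0, "z": 0, "rx": 0, "ry": 0, "rz": 0, "jaw": 0.1},
  {"x": 0.008, "y": 0, "z": 0, "rx": 0, "ry": 0, "rz": 0, "jaw": 0.1},
  {"x": 0.006, "y": 0, "z": 0, "rx": 0, "ry": 0, "rz": 0, "jaw": 0.1},
  {"x": 0.005, "y": 0, "z": 0, "rx": 0, "ry": 0, "rz": 0, "jaw": 0.1},
  {"x": 0.004, "y": 0, "z": 0, "rx": 0, "ry": 0, "rz": 0, "jaw": 0.1},
])

```text
clock: 43.83
tool_pos: [0.4641, -0.0015, 0.0915]
eef_rot: [-179.2, 1.8, -97.7]
force: [-4.1, 19.5, 1.5]
gripper_width: 0.0354
```

Run:
```python
from h import *
c=Cam("wrist");c.shot("aj_wrist",(240,0,400,340),2);st();p,R=pose();print(loc(GA,p))
```

```text
t 43.88 p [ 0.4642 -0.0016  0.0915] r [-179.2     1.78  -97.73] F [-6.1 25.7  2.7] w 0.0354
[ 0.06073909 -0.00262848]
```

View pics/aj_wrist.png

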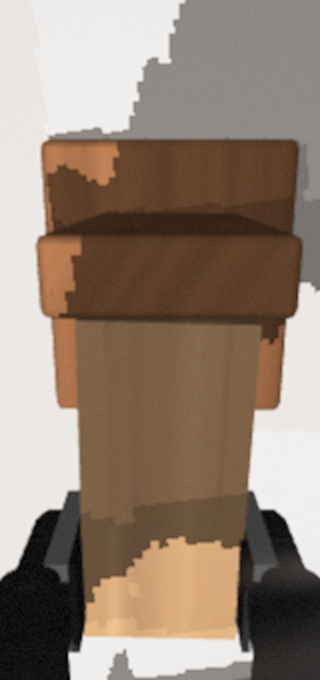

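Home (26 N, 0.061 from the root = rear end at the upright). Pull off and raise.

>>> carry_out([
  {"x": -0.008, "y": 0.001, "z": 0.001, "rx": -0.7, "ry": 1.5, "rz": -0.6, "jaw": 0.1},
  {"x": -0.012, "y": 0.0005, "z": 0, "rx": 0, "ry": 0, "rz": 0, "jaw": 0.1},
  {"x": -0.012, "y": 0, "z": 0, "rx": 0, "ry": 0, "rz": 0, "jaw": 0.1},
  {"x": -0.012, "y": 0, "z": 0, "rx": 0, "ry": 0, "rz": 0, "jaw": 0.1},
  {"x": -0.015, "y": 0, "z": 0, "rx": 0, "ry": 0, "rz": 0, "jaw": 0.1},
  {"x": -0.015, "y": 0, "z": 0, "rx": 0, "ry": 0, "rz": 0, "jaw": 0.1},
  {"x": -0.015, "y": 0, "z": 0, "rx": 0, "ry": 0, "rz": 0, "jaw": 0.1},
  {"x": 0, "y": 0, "z": -0.03, "rx": 0, "ry": 0, "rz": 0, "jaw": 0.1},
  {"x": 0, "y": 0, "z": -0.03, "rx": 0, "ry": 0, "rz": -5, "jaw": 0.1},
  {"x": 0, "y": 0, "z": -0.03, "rx": 0, "ry": 0, "rz": -5, "jaw": 0.1},
  {"x": 0, "y": 0, "z": 0, "rx": 0, "ry": 0, "rz": 0, "jaw": 0.1},
])

```text
clock: 44.8
tool_pos: [0.4741, 0.094, 0.1829]
eef_rot: [179.9, 0.2, -86.7]
force: [0.0, 0.6, -0.2]
gripper_width: 0.0348
```

Run:
```python
from h import *
st();p=fitmask("feeder",FB,(.44,.26,.06))
F=(p[:2],p[2]); W=wor(F,(-.017,-.035)); plan([*W,.17],np.degrees(p[2])-90)
Cam("side").shot("ak_side",(200,150,440,370),2.6)
```

```text
t 44.8 p [0.4741 0.094  0.1829] r [179.93   0.2  -86.67] F [ 0.   0.6 -0.2] w 0.0348
side 0.72 [365. 308.  63.  79.]
scene 0.82 [406. 187.  67.  27.]
feeder [0.441  0.2601 0.0719] yaw 4.1 cost 0.378
p [0.4697 0.092  0.1762] shift(after turn) [-0.1347  0.0336  0.0062] turn [ 0.83 -0.   -1.12]
```

View pics/ak_side.png

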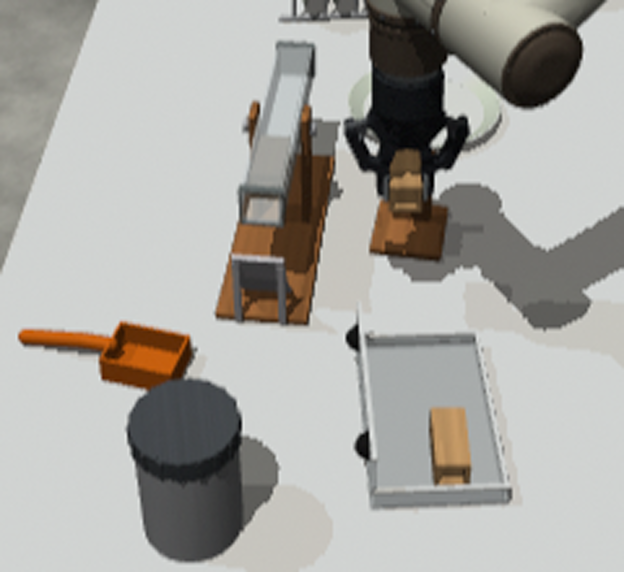

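>>> carry_out([
  {"x": -0.034, "y": 0.009, "z": 0, "rx": 0.5, "ry": 0, "rz": 0, "jaw": 0.1},
  {"x": -0.034, "y": 0.009, "z": 0, "rx": 0, "ry": 0, "rz": 0, "jaw": 0.1},
  {"x": -0.033, "y": 0.008, "z": 0, "rx": 0, "ry": 0, "rz": 0, "jaw": 0.1},
  {"x": -0.03, "y": 0.008, "z": 0, "rx": 0, "ry": 0, "rz": 0, "jaw": 0.1},
  {"x": 0, "y": 0, "z": 0.02, "rx": 0, "ry": 0, "rz": 0, "jaw": 0.1},
  {"x": 0, "y": 0.001, "z": 0.025, "rx": 0, "ry": 0, "rz": 0, "jaw": 0.1},
  {"x": 0, "y": 0.001, "z": 0.025, "rx": 0, "ry": 0, "rz": 0, "jaw": 0.1},
  {"x": 0, "y": 0.001, "z": 0.025, "rx": 0, "ry": 0, "rz": 0, "jaw": 0.1},
  {"x": 0, "y": 0, "z": 0, "rx": 0, "ry": 0, "rz": 0, "jaw": 0.1},
])

```text
clock: 45.8
tool_pos: [0.4202, 0.2223, 0.0685]
eef_rot: [179.0, -0.6, -87.5]
force: [-0.1, -0.8, -0.7]
gripper_width: 0.0349
```

Run:
```python
from h import *
st();F=(np.array([.442,.2605]),np.radians(3.6)); W=wor(F,(-.017,-.035)); plan([*W,.03],-86.4)
Cam("wrist").shot("al_wrist")
```

```text
t 45.8 p [0.4202 0.2223 0.0685] r [178.99  -0.63 -87.51] F [-0.1 -0.8 -0.7] w 0.0349
p [0.4202 0.2223 0.0685] shift(after turn) [-0.0017 -0.0072  0.0385] turn [ 1.02 -0.62 -1.11]
```

View pics/al_wrist.png

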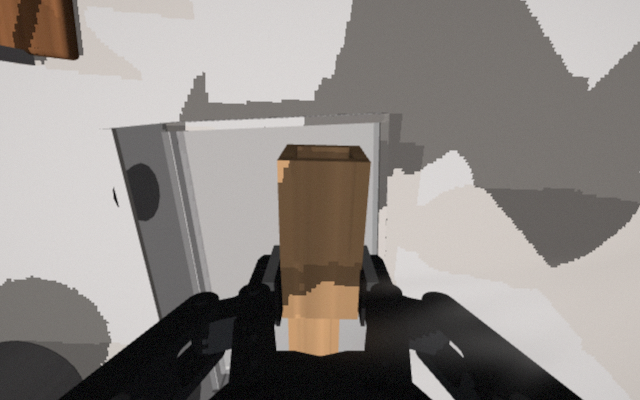

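>>> carry_out([
  {"x": -0.002, "y": -0.006, "z": 0.01, "rx": 1, "ry": -0.6, "rz": -1, "jaw": 0.1},
  {"x": 0, "y": 0, "z": 0.012, "rx": 0, "ry": 0, "rz": 0, "jaw": 0.1},
  {"x": 0, "y": 0, "z": 0.01, "rx": 0, "ry": 0, "rz": 0, "jaw": 0.1},
  {"x": 0, "y": 0, "z": 0, "rx": 0, "ry": 0, "rz": 0, "jaw": 0.1},
])

```text
clock: 46.18
tool_pos: [0.4304, 0.2268, 0.0405]
eef_rot: [-179.6, 0.2, -86.4]
force: [0.1, -1.3, -0.8]
gripper_width: 0.0352
```

Run:
```python
from h import *
st();F=(np.array([.442,.2605]),np.radians(3.6)); W=wor(F,(-.017,-.035)); plan([*W,.013],-86.4)
```

```text
t 46.18 p [0.4304 0.2268 0.0405] r [-1.7958e+02  1.7000e-01 -8.6390e+01] F [ 0.1 -1.3 -0.8] w 0.0352
p [0.4304 0.2268 0.0405] shift(after turn) [0.0021 0.0033 0.0275] turn [-0.42  0.17  0.01]
```

>>> carry_out([
  {"x": 0.002, "y": 0.003, "z": 0.008, "rx": -0.4, "ry": 0, "rz": 0, "jaw": 0.1},
  {"x": 0, "y": 0.001, "z": 0.008, "rx": 0, "ry": 0, "rz": 0, "jaw": 0.1},
  {"x": 0, "y": 0, "z": 0.006, "rx": 0, "ry": 0, "rz": 0, "jaw": 0.1},
  {"x": 0, "y": 0, "z": 0.002, "rx": 0, "ry": 0, "rz": 0, "jaw": 0.1},
  {"x": 0, "y": 0, "z": 0, "rx": 0, "ry": 0, "rz": 0, "jaw": 0.1},
])

```text
clock: 46.6
tool_pos: [0.4288, 0.226, 0.018]
eef_rot: [-179.7, 0.4, -86.4]
force: [-0.4, -0.6, -1.0]
gripper_width: 0.035
```

>>> carry_out([
  {"x": 0, "y": 0, "z": 0.002, "rx": 0, "ry": 0, "rz": 0, "jaw": 0.1},
  {"x": 0, "y": 0, "z": 0, "rx": 0, "ry": 0, "rz": 0, "jaw": 0.1},
])

```text
clock: 46.77
tool_pos: [0.429, 0.2262, 0.0161]
eef_rot: [-179.7, 0.4, -86.4]
force: [0.9, -0.2, 0.3]
gripper_width: 0.0354
```

>>> carry_out([
  {"x": 0, "y": 0, "z": 0.003, "rx": 0, "ry": 0, "rz": 0, "jaw": 0.1},
  {"x": 0, "y": 0, "z": 0.002, "rx": 0, "ry": 0, "rz": 0, "jaw": 0.1},
  {"x": 0, "y": 0, "z": 0, "rx": 0, "ry": 0, "rz": 0, "jaw": 0.1},
])

```text
clock: 47.02
tool_pos: [0.4298, 0.2268, 0.0136]
eef_rot: [-179.6, 0.4, -86.3]
force: [-0.4, 0.1, -0.7]
gripper_width: 0.0353
```

>>> carry_out([
  {"x": 0, "y": 0, "z": 0.001, "rx": 0, "ry": 0, "rz": 0, "jaw": 0.1},
  {"x": 0, "y": 0, "z": 0, "rx": 0, "ry": 0, "rz": 0, "jaw": 0.52},
  {"x": 0, "y": 0, "z": 0, "rx": 0, "ry": 0, "rz": 0, "jaw": 0.52},
  {"x": 0, "y": 0, "z": 0, "rx": 0, "ry": 0, "rz": 0, "jaw": 0.52},
  {"x": 0, "y": 0, "z": -0.015, "rx": 0, "ry": 0, "rz": 0, "jaw": 0.52},
  {"x": 0, "y": -0.002, "z": -0.02, "rx": 0, "ry": 0, "rz": 0, "jaw": 0.52},
  {"x": 0, "y": 0, "z": -0.03, "rx": 0, "ry": 0, "rz": 0, "jaw": 0.52},
  {"x": 0, "y": 0, "z": -0.04, "rx": 0, "ry": 0, "rz": 3.5, "jaw": 0},
  {"x": 0, "y": 0, "z": -0.04, "rx": 0, "ry": 0, "rz": 4, "jaw": 0},
  {"x": 0, "y": 0, "z": -0.04, "rx": 0, "ry": 0, "rz": 0, "jaw": 0},
  {"x": 0, "y": 0, "z": -0.03, "rx": 0, "ry": 0, "rz": 0, "jaw": 0},
  {"x": 0, "y": 0, "z": 0, "rx": 0, "ry": 0, "rz": 0, "jaw": 0},
])

```text
clock: 48.02
tool_pos: [0.4296, 0.2237, 0.2337]
eef_rot: [-180.0, -0.0, -94.2]
force: [1.1, 0.4, 0.0]
gripper_width: -0.0001
```

Run:
```python
from h import *
st();plan([*wor(ST,(.125,0)),.23],-93.9);c=Cam("wrist");c.shot("am_wrist");Cam("side").shot("am_side",(200,150,440,370),2.6)
```

```text
t 48.02 p [0.4296 0.2237 0.2337] r [-1.800e+02 -4.000e-02 -9.422e+01] F [1.1 0.4 0. ] w -0.0001
p [0.4296 0.2237 0.2337] shift(after turn) [ 0.1564 -0.2094  0.0037] turn [-0.   -0.04 -0.32]
```

View pics/am_side.png

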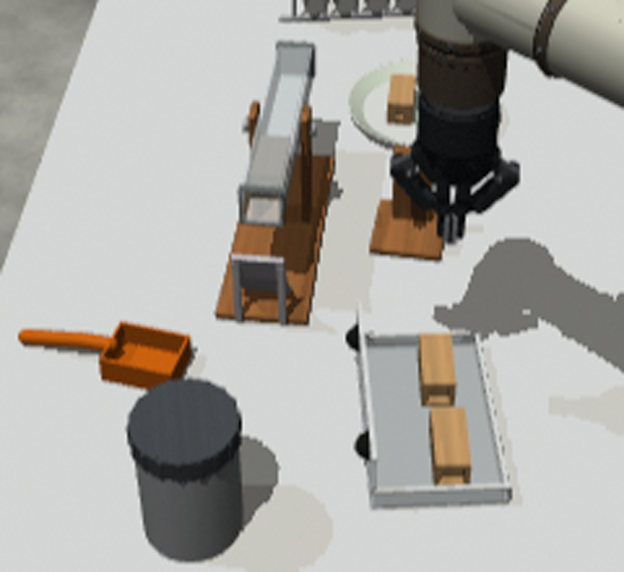

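>>> carry_out([
  {"x": 0.022, "y": -0.03, "z": 0, "rx": 0, "ry": 0, "rz": -0.3, "jaw": 0},
  {"x": 0.022, "y": -0.03, "z": 0, "rx": 0, "ry": 0, "rz": 0, "jaw": 0},
  {"x": 0.022, "y": -0.03, "z": 0, "rx": 0, "ry": 0, "rz": 0, "jaw": 0},
  {"x": 0.022, "y": -0.03, "z": 0, "rx": 0, "ry": 0, "rz": 0, "jaw": 0},
  {"x": 0.022, "y": -0.03, "z": 0, "rx": 0, "ry": 0, "rz": 0, "jaw": 0},
  {"x": 0.022, "y": -0.03, "z": 0, "rx": 0, "ry": 0, "rz": 0, "jaw": 0},
  {"x": 0.02, "y": -0.02, "z": 0, "rx": 0, "ry": 0, "rz": 0, "jaw": 0},
  {"x": 0, "y": 0, "z": 0, "rx": 0, "ry": 0, "rz": 0, "jaw": 0},
  {"x": 0, "y": 0, "z": 0, "rx": 0, "ry": 0, "rz": 0, "jaw": 0},
])

```text
clock: 48.87
tool_pos: [0.6162, 0.0484, 0.2047]
eef_rot: [177.6, -1.0, -93.7]
force: [-0.5, -0.2, -1.0]
gripper_width: 0.0001
```

Run:
```python
from h import *
st();plan([*wor(ST,(.125,0)),.185],-93.9)
```

```text
t 48.87 p [0.6162 0.0484 0.2047] r [177.65  -0.99 -93.65] F [-0.5 -0.2 -1. ] w 0.0001
p [0.6162 0.0484 0.2047] shift(after turn) [-0.0058 -0.0113  0.0197] turn [ 2.35 -1.    0.23]
```

>>> carry_out([
  {"x": -0.006, "y": -0.009, "z": 0.005, "rx": 2.3, "ry": -1, "rz": 0, "jaw": 0},
  {"x": 0, "y": 0, "z": 0.012, "rx": 0, "ry": 0, "rz": 0, "jaw": 0},
  {"x": 0, "y": 0.001, "z": 0.01, "rx": 0, "ry": 0, "rz": 0, "jaw": 0},
  {"x": 0, "y": 0.001, "z": 0.009, "rx": 0, "ry": 0, "rz": 0, "jaw": 0},
  {"x": 0, "y": 0.001, "z": 0.009, "rx": 0, "ry": 0, "rz": 0, "jaw": 0},
  {"x": 0, "y": 0.001, "z": 0.009, "rx": 0, "ry": 0, "rz": 0, "jaw": 0},
  {"x": 0, "y": 0.001, "z": 0.009, "rx": -0.5, "ry": 0, "rz": 0, "jaw": 0},
  {"x": 0, "y": 0.001, "z": 0.009, "rx": -0.5, "ry": 0, "rz": 0, "jaw": 0},
  {"x": 0, "y": 0.001, "z": 0.009, "rx": 0, "ry": 0, "rz": 0, "jaw": 0},
])

```text
clock: 49.62
tool_pos: [0.6176, 0.058, 0.1171]
eef_rot: [179.2, -0.0, -93.3]
force: [1.5, 0.6, 4.3]
gripper_width: -0.0002
```

Run:
```python
from h import *
st();plan([*wor(ST,(.125,0)),.096],-93.9)
```

```text
t 49.62 p [0.6176 0.058  0.1171] r [ 1.7917e+02 -2.0000e-02 -9.3310e+01] F [1.5 0.6 4.3] w -0.0002
p [0.6176 0.058  0.1171] shift(after turn) [ 0.0039 -0.0106  0.0211] turn [ 0.83 -0.02  0.59]
```

>>> carry_out([
  {"x": 0.001, "y": -0.004, "z": 0.008, "rx": 0.4, "ry": 0, "rz": 0, "jaw": 0},
  {"x": 0, "y": -0.003, "z": 0.008, "rx": 0.4, "ry": 0, "rz": 0, "jaw": 0},
  {"x": 0, "y": -0.002, "z": 0.006, "rx": 0, "ry": 0, "rz": 0, "jaw": 0},
  {"x": 0, "y": 0, "z": 0, "rx": 0, "ry": 0, "rz": 0, "jaw": 0},
  {"x": 0, "y": 0, "z": 0, "rx": 0, "ry": 0, "rz": 0, "jaw": 0},
])

```text
clock: 50.03
tool_pos: [0.6233, 0.0563, 0.0885]
eef_rot: [179.5, -0.1, -93.4]
force: [-1.7, 2.5, 9.0]
gripper_width: -0.0002
```

Run:
```python
from h import *
st();p,R=pose();print(loc(ST,p));Cam("scene").shot("an_scene",(220,140,480,290),3)
```

```text
t 50.03 p [0.6233 0.0563 0.0885] r [ 1.7947e+02 -1.1000e-01 -9.3390e+01] F [-1.7  2.5  9. ] w -0.0002
[0.12755051 0.0048071 ]
```

View pics/an_scene.png

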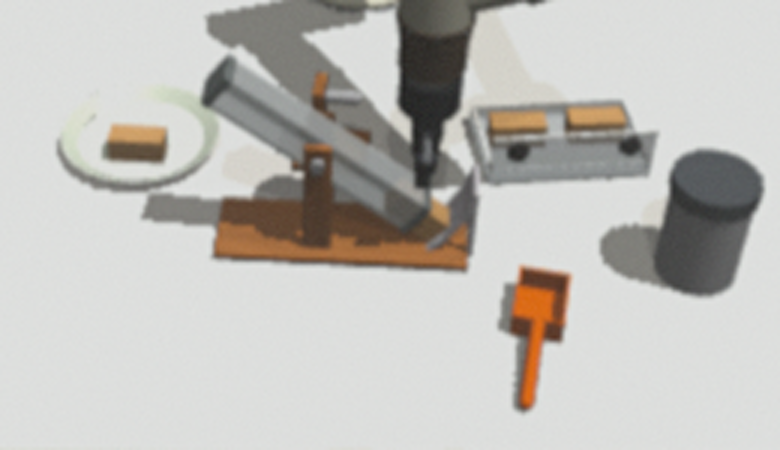

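Out against the stop. Level it.

>>> carry_out([
  {"x": 0, "y": -0.004, "z": -0.038, "rx": 0, "ry": 0, "rz": 0.4, "jaw": 0},
  {"x": 0, "y": -0.003, "z": -0.038, "rx": 0, "ry": 0, "rz": 0, "jaw": 0},
  {"x": 0, "y": -0.002, "z": -0.038, "rx": 0, "ry": 0, "rz": 0, "jaw": 0},
  {"x": 0, "y": -0.002, "z": -0.038, "rx": 0, "ry": 0, "rz": 0, "jaw": 0},
  {"x": 0.025, "y": 0, "z": -0.032, "rx": 0, "ry": 0, "rz": 0, "jaw": 0},
  {"x": 0.035, "y": 0, "z": 0, "rx": 0, "ry": 0, "rz": 0, "jaw": 0},
  {"x": 0.035, "y": 0, "z": 0, "rx": 0, "ry": 0, "rz": 0, "jaw": 0},
  {"x": 0.035, "y": 0, "z": 0, "rx": 0, "ry": 0, "rz": 0, "jaw": 0},
  {"x": 0.035, "y": 0, "z": 0, "rx": 0, "ry": 0, "rz": 0, "jaw": 0},
  {"x": 0.035, "y": 0, "z": 0, "rx": 0, "ry": 0, "rz": 0, "jaw": 0},
  {"x": 0, "y": 0, "z": 0, "rx": 0, "ry": 0, "rz": 0, "jaw": 0},
  {"x": 0, "y": 0, "z": 0, "rx": 0, "ry": 0, "rz": 0, "jaw": 0},
])

```text
clock: 51.08
tool_pos: [0.6174, -0.1521, 0.2725]
eef_rot: [178.2, -0.3, -93.9]
force: [0.3, 0.3, -0.2]
gripper_width: -0.0002
```

Run:
```python
from h import *
p,R=pose();print(loc(ST,p));plan([*wor(ST,(-.086,0)),.25],-93.9)
```

```text
[-0.08075391 -0.00352577]
p [ 0.6174 -0.1521  0.2725] shift(after turn) [0.0052 0.0035 0.0225] turn [ 1.78 -0.25  0.01]
```

>>> carry_out([
  {"x": 0.005, "y": 0.003, "z": 0.01, "rx": 1.8, "ry": 0, "rz": 0, "jaw": 0},
  {"x": 0, "y": 0, "z": 0.02, "rx": 0, "ry": 0, "rz": 0, "jaw": 0},
  {"x": 0, "y": 0.001, "z": 0.012, "rx": 0, "ry": 0, "rz": 0, "jaw": 0},
  {"x": 0, "y": 0.001, "z": 0.009, "rx": 0, "ry": 0, "rz": 0, "jaw": 0},
  {"x": 0, "y": 0.001, "z": 0.009, "rx": 0, "ry": 0, "rz": 0, "jaw": 0},
  {"x": 0.002, "y": 0.001, "z": 0.009, "rx": 0, "ry": 0, "rz": 0, "jaw": 0},
  {"x": 0.002, "y": 0.001, "z": 0.009, "rx": 0, "ry": 0, "rz": 0, "jaw": 0},
  {"x": 0.002, "y": 0.001, "z": 0.009, "rx": 0, "ry": 0, "rz": 0, "jaw": 0},
  {"x": 0.002, "y": 0, "z": 0.007, "rx": -0.7, "ry": 0, "rz": 0, "jaw": 0},
  {"x": 0, "y": 0, "z": 0.006, "rx": -0.7, "ry": 0, "rz": 0, "jaw": 0},
])

```text
clock: 51.92
tool_pos: [0.6156, -0.1639, 0.1847]
eef_rot: [-179.8, -0.9, -93.3]
force: [-1.6, -1.8, 7.6]
gripper_width: -0.0002
```

>>> carry_out([
  {"x": 0, "y": 0, "z": 0.005, "rx": 0, "ry": 0, "rz": 0, "jaw": 0},
  {"x": 0, "y": 0, "z": 0.004, "rx": 0, "ry": 0, "rz": 0, "jaw": 0},
  {"x": 0, "y": 0, "z": 0.004, "rx": 0, "ry": 0, "rz": 0, "jaw": 0},
])

```text
clock: 52.17
tool_pos: [0.6166, -0.1647, 0.1755]
eef_rot: [-179.8, -1.3, -93.0]
force: [-2.3, -2.8, 7.2]
gripper_width: 0.0003
```

>>> carry_out([
  {"x": 0, "y": 0, "z": 0.003, "rx": 0, "ry": 0, "rz": 0, "jaw": 0},
  {"x": 0, "y": 0, "z": 0.003, "rx": 0, "ry": 0, "rz": 0, "jaw": 0},
])

```text
clock: 52.33
tool_pos: [0.6167, -0.1651, 0.174]
eef_rot: [-179.7, -1.6, -92.8]
force: [-5.5, 3.3, 17.3]
gripper_width: -0.0
```

>>> carry_out([
  {"x": 0, "y": -0.003, "z": -0.03, "rx": 0, "ry": -1.3, "rz": 1, "jaw": 0},
  {"x": 0, "y": -0.003, "z": -0.025, "rx": 0, "ry": 0, "rz": 0, "jaw": 0},
  {"x": -0.035, "y": 0, "z": 0, "rx": 0, "ry": 0, "rz": 0, "jaw": 0.7},
  {"x": -0.035, "y": 0, "z": 0, "rx": 0, "ry": 0, "rz": 0, "jaw": 0.7},
  {"x": -0.035, "y": 0, "z": 0, "rx": 0, "ry": 0, "rz": 0, "jaw": 0.7},
  {"x": -0.035, "y": 0, "z": 0, "rx": 0, "ry": 0, "rz": 0, "jaw": 0.7},
  {"x": -0.035, "y": 0, "z": 0, "rx": 0, "ry": 0, "rz": 0, "jaw": 0.7},
  {"x": -0.035, "y": 0, "z": 0, "rx": 0, "ry": 0, "rz": 0, "jaw": 0.7},
  {"x": -0.03, "y": 0, "z": 0, "rx": 0, "ry": 0, "rz": 0, "jaw": 0.7},
  {"x": -0.005, "y": 0, "z": 0, "rx": 0, "ry": 0, "rz": 0, "jaw": 0.7},
  {"x": 0, "y": 0, "z": 0, "rx": 0, "ry": 0, "rz": 0, "jaw": 0.7},
  {"x": 0, "y": 0, "z": 0, "rx": 0, "ry": 0, "rz": 0, "jaw": 0.7},
])

```text
clock: 53.33
tool_pos: [0.6341, 0.102, 0.2249]
eef_rot: [179.5, -0.1, -93.4]
force: [0.7, 0.4, 0.4]
gripper_width: 0.0598
```

Run:
```python
from h import *
p,R=pose();print(loc(ST,p));plan([*wor(ST,(.177,-.002)),.175],-93.9);c=Cam("wrist");c.shot("ao_wrist")
```

```text
[ 0.17389346 -0.00286397]
p [0.6341 0.102  0.2249] shift(after turn) [-0.0031  0.0009  0.0499] turn [ 0.53 -0.12  0.5 ]
```

View pics/ao_wrist.png

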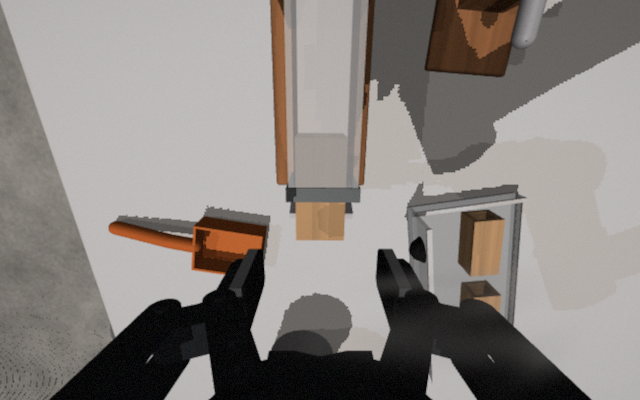

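Tube otherwise empty; last sleeve exposed. Grasp.

>>> carry_out([
  {"x": -0.003, "y": 0.001, "z": 0.01, "rx": 0.5, "ry": 0, "rz": 0.4, "jaw": 0.7},
  {"x": -0.001, "y": 0.002, "z": 0.02, "rx": 0, "ry": 0, "rz": 0, "jaw": 0.7},
  {"x": -0.001, "y": 0.001, "z": 0.018, "rx": 0, "ry": 0, "rz": 0, "jaw": 0.7},
  {"x": 0, "y": 0, "z": 0, "rx": 0, "ry": 0, "rz": 0, "jaw": 0.7},
  {"x": 0, "y": 0, "z": 0, "rx": 0, "ry": 0, "rz": 0, "jaw": 0.7},
])

```text
clock: 53.8
tool_pos: [0.6304, 0.101, 0.1766]
eef_rot: [-179.9, -0.1, -94.3]
force: [0.5, 0.4, 0.3]
gripper_width: 0.0597
```

Run:
```python
from h import *
p,R=pose();print(loc(ST,p));plan([*wor(ST,(.177,-.002)),.134],-93.9)
```

```text
[0.17262673 0.00072618]
p [0.6304 0.101  0.1766] shift(after turn) [-0.0044 -0.0027  0.0426] turn [-0.06 -0.12 -0.37]
```

>>> carry_out([
  {"x": -0.004, "y": -0.002, "z": 0.01, "rx": 0, "ry": 0, "rz": -0.4, "jaw": 0.7},
  {"x": -0.001, "y": 0.001, "z": 0.015, "rx": 0, "ry": 0, "rz": 0, "jaw": 0.7},
  {"x": -0.001, "y": 0.001, "z": 0.016, "rx": 0, "ry": 0, "rz": 0, "jaw": 0.7},
  {"x": 0, "y": 0, "z": 0, "rx": 0, "ry": 0, "rz": 0, "jaw": 0.7},
  {"x": 0, "y": 0, "z": 0.001, "rx": 0, "ry": 0, "rz": 0, "jaw": 0.7},
])

```text
clock: 54.22
tool_pos: [0.6349, 0.1048, 0.1373]
eef_rot: [-179.4, 0.0, -94.0]
force: [0.6, -0.0, -0.0]
gripper_width: 0.0595
```

Run:
```python
from h import *
p,R=pose();print(loc(ST,p));plan([*wor(ST,(.177,-.002)),.134],-93.9)
```

```text
[ 0.17677712 -0.00349488]
p [0.6349 0.1048 0.1373] shift(after turn) [-0.0002  0.0015  0.0033] turn [-0.56  0.03 -0.12]
```

>>> carry_out([
  {"x": 0, "y": 0.001, "z": 0.003, "rx": -0.5, "ry": 0, "rz": 0, "jaw": 0.7},
  {"x": 0, "y": 0, "z": 0, "rx": 0, "ry": 0, "rz": 0, "jaw": 0.25},
  {"x": 0, "y": 0, "z": 0, "rx": 0, "ry": 0, "rz": 0, "jaw": 0.1},
  {"x": 0, "y": 0, "z": 0, "rx": 0, "ry": 0, "rz": 0, "jaw": 0.1},
  {"x": 0, "y": 0, "z": 0, "rx": 0, "ry": 0, "rz": 0, "jaw": 0.1},
  {"x": 0, "y": 0, "z": 0, "rx": 0, "ry": 0, "rz": 0, "jaw": 0.1},
])

```text
clock: 54.72
tool_pos: [0.6345, 0.105, 0.1371]
eef_rot: [-179.9, 0.1, -94.1]
force: [-0.3, -0.4, -1.1]
gripper_width: 0.0353
```

>>> carry_out([
  {"x": -0.01, "y": 0, "z": 0, "rx": 0, "ry": 0, "rz": 0, "jaw": 0.1},
  {"x": -0.012, "y": 0, "z": 0, "rx": 0, "ry": 0, "rz": 0, "jaw": 0.1},
  {"x": -0.012, "y": 0.0005, "z": 0.0005, "rx": 0, "ry": 0, "rz": 0, "jaw": 0.1},
  {"x": -0.012, "y": 0.0005, "z": 0.001, "rx": 0, "ry": 0, "rz": 0, "jaw": 0.1},
  {"x": -0.012, "y": 0, "z": 0.001, "rx": 0, "ry": 0, "rz": 0, "jaw": 0.1},
  {"x": -0.014, "y": 0, "z": 0, "rx": 0, "ry": 0, "rz": 0, "jaw": 0.1},
  {"x": -0.014, "y": 0, "z": 0, "rx": 0, "ry": 0, "rz": 0, "jaw": 0.1},
  {"x": -0.003, "y": 0, "z": 0, "rx": 0, "ry": 0, "rz": 0, "jaw": 0.1},
  {"x": 0, "y": 0, "z": 0, "rx": 0, "ry": 0, "rz": 0, "jaw": 0.1},
])

```text
clock: 55.47
tool_pos: [0.642, 0.2065, 0.1356]
eef_rot: [-179.6, 0.2, -93.8]
force: [0.7, -0.8, -0.5]
gripper_width: 0.0353
```

Run:
```python
from h import *
st();p,R=pose();print(loc(ST,p));plan([*wor(GA,(.14,-.001)),.17],-96.9);c=Cam("wrist");c.shot("ap_wrist",(240,130,400,340),2.8)
```

```text
t 55.47 p [0.642  0.2065 0.1356] r [-179.59    0.23  -93.84] F [ 0.7 -0.8 -0.5] w 0.0353
[ 0.27874225 -0.00367075]
p [0.642  0.2065 0.1356] shift(after turn) [ 0.1487  0.1532 -0.0344] turn [-0.4   0.24  3.06]
```

View pics/ap_wrist.png

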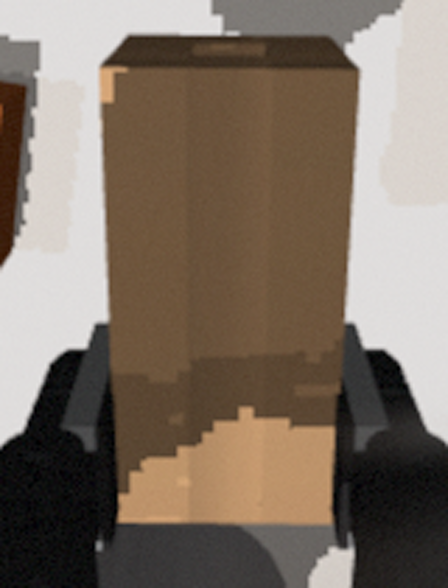

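>>> carry_out([
  {"x": 0, "y": 0, "z": -0.035, "rx": -0.4, "ry": 0.2, "rz": 3, "jaw": 0.1},
  {"x": 0.015, "y": 0.03, "z": -0.003, "rx": 0, "ry": 0, "rz": 0, "jaw": 0.1},
  {"x": 0.02, "y": 0.03, "z": 0, "rx": 0, "ry": 0, "rz": 0, "jaw": 0.1},
  {"x": 0.025, "y": 0.03, "z": 0, "rx": 0, "ry": 0, "rz": 0, "jaw": 0.1},
  {"x": 0.027, "y": 0.03, "z": 0, "rx": 0, "ry": 0, "rz": 0, "jaw": 0.1},
  {"x": 0.027, "y": 0.022, "z": 0, "rx": 0, "ry": 0, "rz": 0, "jaw": 0.1},
  {"x": 0.022, "y": 0.005, "z": 0, "rx": 0, "ry": 0, "rz": 0, "jaw": 0.1},
  {"x": 0, "y": 0, "z": 0, "rx": 0, "ry": 0, "rz": 0, "jaw": 0.1},
  {"x": 0, "y": 0, "z": 0.02, "rx": 0, "ry": 0, "rz": -0.4, "jaw": 0.1},
  {"x": 0.002, "y": 0.0015, "z": 0.025, "rx": 0, "ry": 0, "rz": 0, "jaw": 0.1},
  {"x": 0.002, "y": 0.0015, "z": 0.025, "rx": 0, "ry": 0, "rz": 0, "jaw": 0.1},
  {"x": 0, "y": 0.0015, "z": 0.01, "rx": 0, "ry": 0, "rz": 0, "jaw": 0.1},
  {"x": 0, "y": 0, "z": 0, "rx": -0.5, "ry": 0, "rz": 0, "jaw": 0.1},
  {"x": 0, "y": 0, "z": 0, "rx": 0, "ry": 0, "rz": 0, "jaw": 0.1},
])

```text
clock: 56.68
tool_pos: [0.4705, 0.0773, 0.0953]
eef_rot: [-179.9, 0.4, -97.1]
force: [0.5, 0.7, -0.8]
gripper_width: 0.0352
```

Run:
```python
from h import *
st();p,R=pose();print(loc(GA,p));plan([*wor(GA,(.12,-.001)),.091],-96.9);c=Cam("wrist");c.shot("aq_wrist",(240,0,400,340),2);Cam("side").shot("aq_side",(320,180,420,260),7)
```

```text
t 56.68 p [0.4705 0.0773 0.0953] r [-179.92    0.37  -97.06] F [ 0.5  0.7 -0.8] w 0.0352
[0.13981509 0.00064234]
p [0.4705 0.0773 0.0953] shift(after turn) [ 0.0198 -0.0016  0.0043] turn [-0.08  0.37 -0.16]
```

View pics/aq_wrist.png

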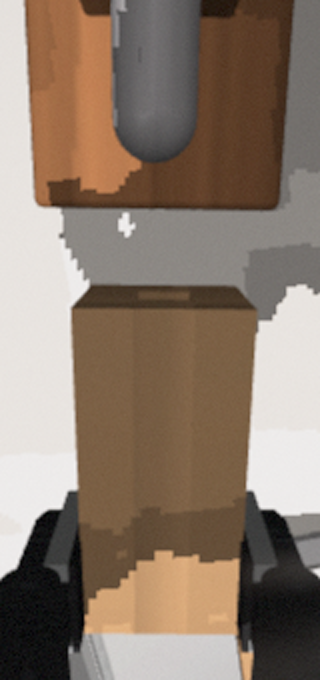

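View pics/aq_side.png

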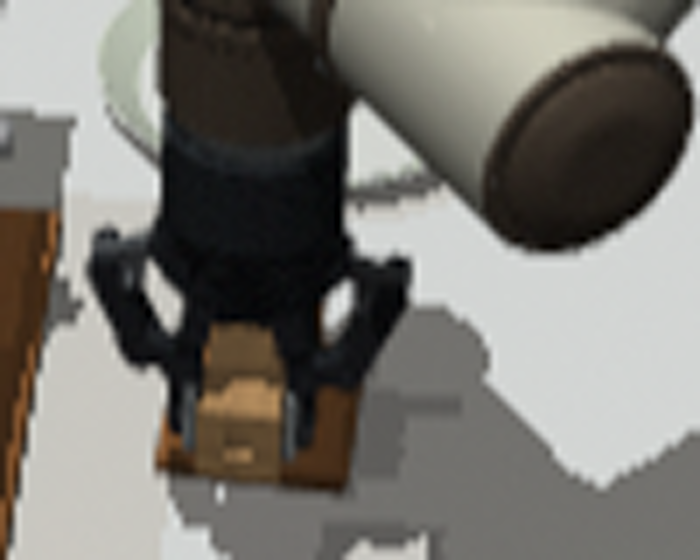

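>>> carry_out([
  {"x": 0.007, "y": -0.0005, "z": 0.0025, "rx": 0, "ry": 0.3, "rz": 0, "jaw": 0.1},
  {"x": 0.007, "y": 0, "z": 0, "rx": 0, "ry": 0, "rz": 0, "jaw": 0.1},
  {"x": 0.003, "y": 0, "z": 0, "rx": 0, "ry": 0, "rz": 0, "jaw": 0.1},
  {"x": 0, "y": 0, "z": 0, "rx": 0, "ry": 0, "rz": 0, "jaw": 0.1},
])

```text
clock: 57.12
tool_pos: [0.4713, 0.0601, 0.0959]
eef_rot: [-179.5, 0.3, -97.0]
force: [-0.0, -1.3, 0.6]
gripper_width: 0.0351
```

Run:
```python
from h import *
st();p,R=pose();print(loc(GA,p));c=Cam("wrist");c.shot("ar_wrist",(240,0,400,170),4)
```

```text
t 57.12 p [0.4713 0.0601 0.0959] r [-179.52    0.27  -97.01] F [-0.  -1.3  0.6] w 0.0351
[ 0.12283172 -0.00229961]
```

View pics/ar_wrist.png

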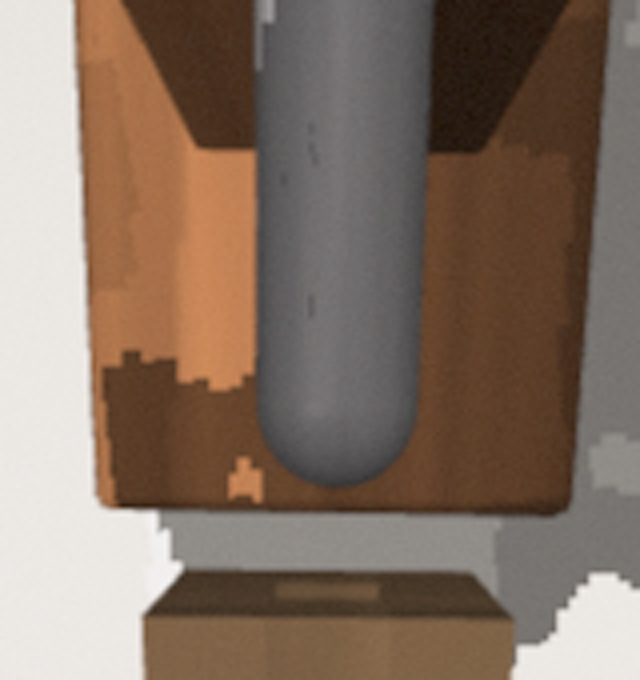

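>>> carry_out([
  {"x": 0.005, "y": 0.001, "z": 0.004, "rx": 0, "ry": 0, "rz": 0, "jaw": 0.1},
  {"x": 0.005, "y": 0, "z": 0.001, "rx": 0, "ry": 0, "rz": 0, "jaw": 0.1},
  {"x": 0.004, "y": 0, "z": 0, "rx": 0, "ry": 0, "rz": 0, "jaw": 0.1},
  {"x": 0.004, "y": 0, "z": 0, "rx": 0, "ry": 0, "rz": 0, "jaw": 0.1},
  {"x": 0.004, "y": 0, "z": 0, "rx": 0, "ry": 0, "rz": 0, "jaw": 0.1},
])

```text
clock: 57.58
tool_pos: [0.4712, 0.0462, 0.0915]
eef_rot: [-178.9, 1.5, -97.5]
force: [-6.7, 23.3, 3.0]
gripper_width: 0.0349
```

Run:
```python
from h import *
st();p,R=pose();print(loc(GA,p));c=Cam("wrist");c.shot("as_wrist",(240,0,400,340),2)
```

```text
t 57.58 p [0.4712 0.0462 0.0915] r [-178.89    1.46  -97.5 ] F [-6.7 23.3  3. ] w 0.0349
[ 0.10901765 -0.0038187 ]
```

View pics/as_wrist.png

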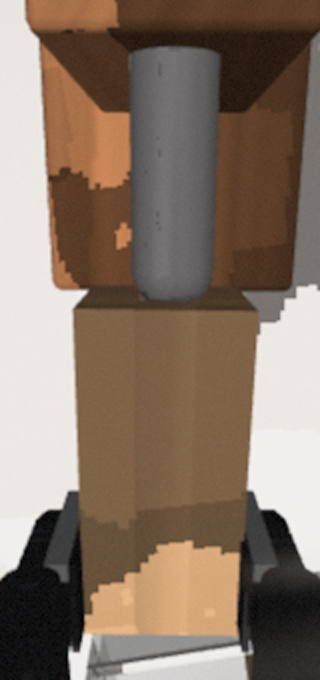

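>>> carry_out([
  {"x": -0.01, "y": 0.001, "z": 0, "rx": -1, "ry": 1.2, "rz": -0.5, "jaw": 0.1},
  {"x": -0.02, "y": 0, "z": 0, "rx": 0, "ry": 0, "rz": 0, "jaw": 0.1},
  {"x": -0.01, "y": 0, "z": -0.03, "rx": 0, "ry": 0, "rz": 0, "jaw": 0.1},
  {"x": 0, "y": 0, "z": -0.04, "rx": 0, "ry": 0, "rz": 0, "jaw": 0.1},
  {"x": 0, "y": 0, "z": -0.04, "rx": 0, "ry": 0, "rz": 0, "jaw": 0.1},
  {"x": 0, "y": 0, "z": -0.02, "rx": 0, "ry": 0, "rz": 0, "jaw": 0.1},
  {"x": 0.03, "y": 0.003, "z": 0, "rx": 0, "ry": 0, "rz": 0, "jaw": 0.1},
  {"x": 0.035, "y": 0.003, "z": 0, "rx": 0, "ry": 0, "rz": 0, "jaw": 0.1},
  {"x": 0.035, "y": 0.003, "z": 0, "rx": 0, "ry": 0, "rz": 0, "jaw": 0.1},
  {"x": 0.035, "y": 0.003, "z": 0, "rx": 0, "ry": 0, "rz": 0, "jaw": 0.1},
  {"x": 0.035, "y": 0.003, "z": 0, "rx": 0, "ry": 0, "rz": 0, "jaw": 0.1},
  {"x": 0.035, "y": 0.003, "z": 0, "rx": 0, "ry": 0, "rz": 0, "jaw": 0.1},
  {"x": 0.035, "y": 0.003, "z": 0, "rx": 0, "ry": 0, "rz": 0, "jaw": 0.1},
  {"x": 0.035, "y": 0.003, "z": 0, "rx": 0, "ry": 0, "rz": 0, "jaw": 0.1},
  {"x": 0, "y": 0, "z": 0, "rx": 0, "ry": 0, "rz": 0, "jaw": 0.1},
  {"x": 0, "y": 0, "z": 0, "rx": 0, "ry": 0, "rz": 0, "jaw": 0.1},
])

```text
clock: 58.97
tool_pos: [0.4141, -0.1957, 0.2276]
eef_rot: [-179.8, 0.3, -96.7]
force: [-0.5, 0.9, 0.1]
gripper_width: 0.035
```

Run:
```python
from h import *
st();c=Cam("wrist");c.shot("at_wrist")
```

```text
t 58.97 p [ 0.4141 -0.1957  0.2276] r [-179.76    0.26  -96.74] F [-0.5  0.9  0.1] w 0.035
```

View pics/at_wrist.png

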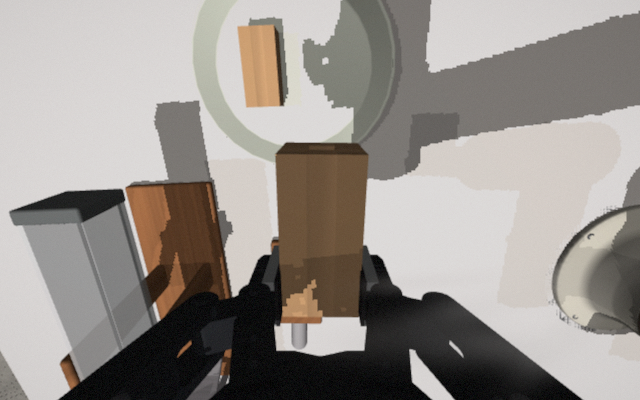

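Run:
```python
from h import *
from scipy.optimize import least_squares
c=Cam("wrist")
P=[c.at(u,v,.022)[:2] for u,v in [(193,60),(400,52),(300,161),(215,118),(380,118)]]
r=least_squares(lambda q:[np.hypot(*(p-q))-.112 for p in P],[.43,-.32]);print(r.x,r.fun)
print("sleeve2 top",[np.round(c.at(u,v,.042)[:2],4) for u,v in [(238,28),(275,26),(246,107),(283,105)]])
p,R=pose();print("front/rear held",[toolat(u,v,-.029) for u,v in [(276,155),(367,154),(284,316),(358,316)]])
```

```text
[ 0.42585336 -0.32294196] [-0.00074735 -0.00065113 -0.00075872  0.00071886  0.00061771]
sleeve2 top [array([ 0.4776, -0.3538]), array([ 0.4411, -0.3513]), array([ 0.4842, -0.28  ]), array([ 0.4447, -0.2774])]
front/rear held [array([ 0.0612, -0.0172, -0.029 ]), array([ 0.0616,  0.0182, -0.029 ]), array([-0.0146, -0.0169, -0.029 ]), array([-0.0145,  0.0179, -0.029 ])]
```

```bash
python3 -c "
from h import *
plan([.398,-.2956,.08],-95)"
```

```text
p [ 0.4141 -0.1952  0.2275] shift(after turn) [0.1014 0.0073 0.1475] turn [-0.22  0.24 -1.68]
```

>>> carry_out([
  {"x": 0, "y": 0, "z": 0, "rx": 0, "ry": 0, "rz": -1.7, "jaw": 0.1},
  {"x": 0.034, "y": 0.003, "z": 0, "rx": 0, "ry": 0, "rz": 0, "jaw": 0.1},
  {"x": 0.034, "y": 0.002, "z": 0, "rx": 0, "ry": 0, "rz": 0, "jaw": 0.1},
  {"x": 0.028, "y": 0.002, "z": 0.01, "rx": 0, "ry": 0, "rz": 0, "jaw": 0.1},
  {"x": 0, "y": 0.001, "z": 0.025, "rx": 0, "ry": 0, "rz": 0, "jaw": 0.1},
  {"x": 0, "y": 0.001, "z": 0.03, "rx": 0, "ry": 0, "rz": 0, "jaw": 0.1},
  {"x": 0, "y": 0.001, "z": 0.03, "rx": 0, "ry": 0, "rz": 0, "jaw": 0.1},
  {"x": 0, "y": 0.001, "z": 0.03, "rx": 0, "ry": 0, "rz": 0, "jaw": 0.1},
  {"x": 0, "y": 0, "z": 0.01, "rx": 0, "ry": 0, "rz": 0, "jaw": 0.1},
  {"x": 0, "y": 0, "z": 0, "rx": 0, "ry": 0, "rz": 0, "jaw": 0.1},
])

```text
clock: 59.85
tool_pos: [0.4028, -0.2864, 0.0892]
eef_rot: [-179.3, 0.1, -93.7]
force: [-0.3, -0.0, -0.5]
gripper_width: 0.0352
```

Run:
```python
from h import *
st();plan([.398,-.2956,.05],-95);c=Cam("wrist");c.shot("au_wrist")
```

```text
t 59.85 p [ 0.4028 -0.2864  0.0892] r [-1.7926e+02  9.0000e-02 -9.3730e+01] F [-0.3 -0.  -0.5] w 0.0352
p [ 0.4028 -0.2864  0.0892] shift(after turn) [0.0096 0.004  0.0392] turn [-0.74  0.1   1.27]
```

View pics/au_wrist.png

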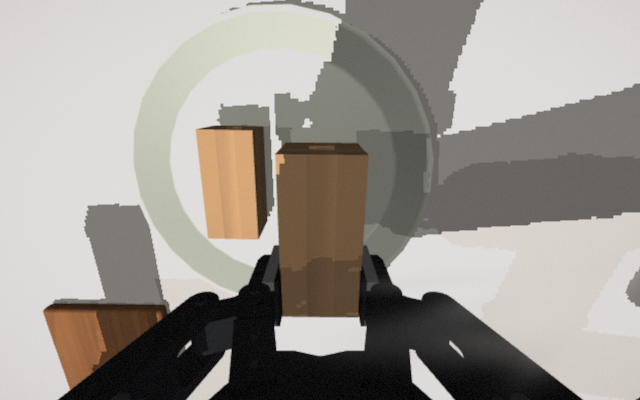

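```bash
python3 -c "
from h import *
print([toolat(u,v,.047) for u,v in [(207,238),(258,238),(198,129),(247,128)]])
c=Cam('wrist')
from scipy.optimize import least_squares
P=[c.at(u,v,.022)[:2] for u,v in [(134,150),(438,165),(275,5),(185,50)]]
r=least_squares(lambda q:[np.hypot(*(p-q))-.112 for p in P],[.43,-.32]);print(r.x,r.fun)"
```

```text
[array([-0.0106, -0.0803,  0.047 ]), array([-0.0105, -0.0441,  0.047 ]), array([ 0.0649, -0.077 ,  0.047 ]), array([ 0.0656, -0.046 ,  0.047 ])]
[ 0.42686828 -0.31194672] [ 0.00028318 -0.00121471  0.00228135 -0.00268039]
```

>>> carry_out([
  {"x": 0.004, "y": 0.004, "z": 0.015, "rx": -0.7, "ry": 0, "rz": 0.6, "jaw": 0.1},
  {"x": 0, "y": 0.001, "z": 0.015, "rx": 0, "ry": 0, "rz": 0, "jaw": 0.1},
  {"x": 0, "y": 0.001, "z": 0.01, "rx": 0, "ry": 0, "rz": 0, "jaw": 0.1},
  {"x": 0, "y": 0, "z": 0, "rx": 0, "ry": 0, "rz": 0, "jaw": 0.1},
])

```text
clock: 60.23
tool_pos: [0.4028, -0.289, 0.0535]
eef_rot: [-179.4, -0.1, -93.9]
force: [0.1, -0.5, 0.0]
gripper_width: 0.0352
```

Run:
```python
from h import *
st();plan([.398,-.291,.014],-94.5);Cam("wrist").shot("av_wrist",(120,0,480,340),1.7)
```

```text
t 60.23 p [ 0.4028 -0.289   0.0535] r [-1.794e+02 -1.100e-01 -9.391e+01] F [ 0.1 -0.5  0. ] w 0.0352
p [ 0.4028 -0.289   0.0535] shift(after turn) [0.0023 0.0046 0.0395] turn [-0.61 -0.11  0.59]
```

View pics/av_wrist.png

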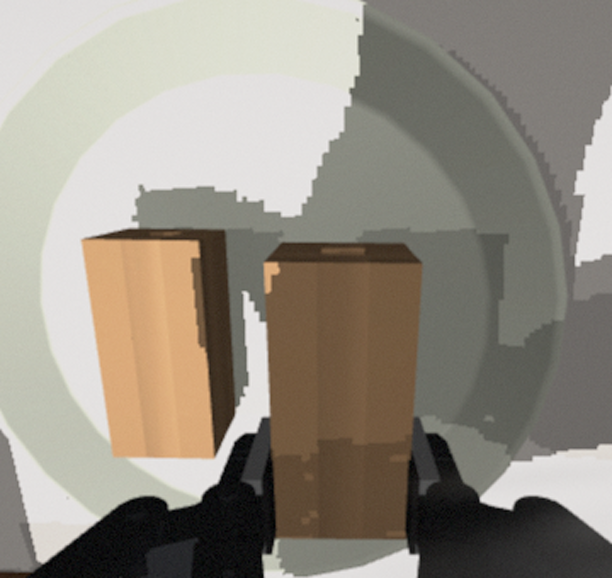

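>>> carry_out([
  {"x": 0.006, "y": 0.005, "z": 0.01, "rx": -0.6, "ry": 0, "rz": 0, "jaw": 0.1},
  {"x": 0.001, "y": 0.001, "z": 0.012, "rx": 0, "ry": 0, "rz": 0, "jaw": 0.1},
  {"x": 0, "y": 0, "z": 0.008, "rx": 0, "ry": 0, "rz": 0, "jaw": 0.1},
  {"x": 0, "y": 0, "z": 0, "rx": 0, "ry": 0, "rz": 0, "jaw": 0.1},
])

```text
clock: 60.62
tool_pos: [0.4016, -0.2976, 0.0276]
eef_rot: [-179.3, -0.4, -93.7]
force: [-0.5, 0.5, 0.1]
gripper_width: 0.035
```

Run:
```python
from h import *
st();plan([.398,-.295,.014],-94.5)
```

```text
t 60.62 p [ 0.4016 -0.2976  0.0276] r [-179.35   -0.37  -93.66] F [-0.5  0.5  0.1] w 0.035
p [ 0.4016 -0.2976  0.0276] shift(after turn) [-0.0023  0.0038  0.0136] turn [-0.65 -0.36  0.85]
```

>>> carry_out([
  {"x": 0, "y": 0.004, "z": 0.004, "rx": -0.6, "ry": -0.3, "rz": 0, "jaw": 0.1},
  {"x": 0, "y": 0, "z": 0.004, "rx": 0, "ry": 0, "rz": 0, "jaw": 0.1},
  {"x": 0, "y": 0, "z": 0.003, "rx": 0, "ry": 0, "rz": 0, "jaw": 0.1},
  {"x": 0, "y": 0, "z": 0, "rx": 0, "ry": 0, "rz": 0, "jaw": 0.1},
])

```text
clock: 60.95
tool_pos: [0.3983, -0.298, 0.0168]
eef_rot: [-179.9, -0.1, -93.6]
force: [0.1, -0.7, 0.2]
gripper_width: 0.0353
```

>>> carry_out([
  {"x": 0, "y": 0, "z": 0.002, "rx": 0, "ry": 0, "rz": 0, "jaw": 0.1},
  {"x": 0, "y": 0, "z": 0, "rx": 0, "ry": 0, "rz": 0, "jaw": 0.1},
])

```text
clock: 61.12
tool_pos: [0.3985, -0.2981, 0.0148]
eef_rot: [-179.9, -0.1, -93.6]
force: [-0.0, 1.0, -0.7]
gripper_width: 0.035
```

>>> carry_out([
  {"x": 0, "y": 0, "z": 0.002, "rx": 0, "ry": 0, "rz": 0, "jaw": 0.1},
  {"x": 0, "y": 0, "z": 0.001, "rx": 0, "ry": 0, "rz": 0, "jaw": 0.1},
  {"x": 0, "y": 0, "z": 0, "rx": 0, "ry": 0, "rz": 0, "jaw": 0.1},
])

```text
clock: 61.37
tool_pos: [0.399, -0.2984, 0.013]
eef_rot: [-179.8, -0.1, -93.6]
force: [-0.9, -0.2, -0.1]
gripper_width: 0.035
```

>>> carry_out([
  {"x": 0, "y": 0, "z": 0, "rx": 0, "ry": 0, "rz": 0, "jaw": 0.5},
  {"x": 0, "y": 0, "z": 0, "rx": 0, "ry": 0, "rz": 0, "jaw": 0.5},
  {"x": 0, "y": 0, "z": 0, "rx": 0, "ry": 0, "rz": 0, "jaw": 0.5},
  {"x": 0, "y": 0, "z": -0.015, "rx": 0, "ry": 0, "rz": 0, "jaw": 0.5},
  {"x": 0, "y": -0.002, "z": -0.02, "rx": 0, "ry": 0, "rz": 0, "jaw": 0.5},
  {"x": 0, "y": 0, "z": -0.03, "rx": 0, "ry": 0, "rz": 0, "jaw": 0.5},
  {"x": 0, "y": 0, "z": -0.04, "rx": 0, "ry": 0, "rz": 0, "jaw": 0.5},
  {"x": 0, "y": 0, "z": -0.04, "rx": 0, "ry": 0, "rz": 0, "jaw": 0.5},
  {"x": 0, "y": 0, "z": -0.04, "rx": 0, "ry": 0, "rz": 0, "jaw": 0.5},
  {"x": 0, "y": 0, "z": -0.04, "rx": 0, "ry": 0, "rz": 0, "jaw": 0.5},
  {"x": 0, "y": 0, "z": -0.03, "rx": 0, "ry": 0, "rz": 0, "jaw": 0.5},
  {"x": 0, "y": 0, "z": 0, "rx": 0, "ry": 0, "rz": 0, "jaw": 0.5},
])

```text
clock: 62.37
tool_pos: [0.3986, -0.2978, 0.2776]
eef_rot: [179.7, -0.1, -93.6]
force: [1.6, -0.3, 0.1]
gripper_width: 0.0429
```

Run:
```python
from h import *
st();Cam("wrist").shot("aw_wrist");Cam("side").shot("aw_side",(200,150,440,370),2.6);Cam("scene").shot("aw_scene",(200,130,480,290),2.8)
```

```text
t 62.37 p [ 0.3986 -0.2978  0.2776] r [ 1.7971e+02 -8.0000e-02 -9.3620e+01] F [ 1.6 -0.3  0.1] w 0.0429
```

View pics/aw_wrist.png

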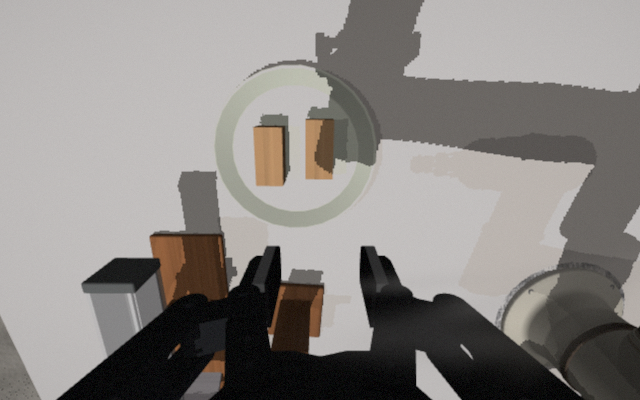

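View pics/aw_side.png

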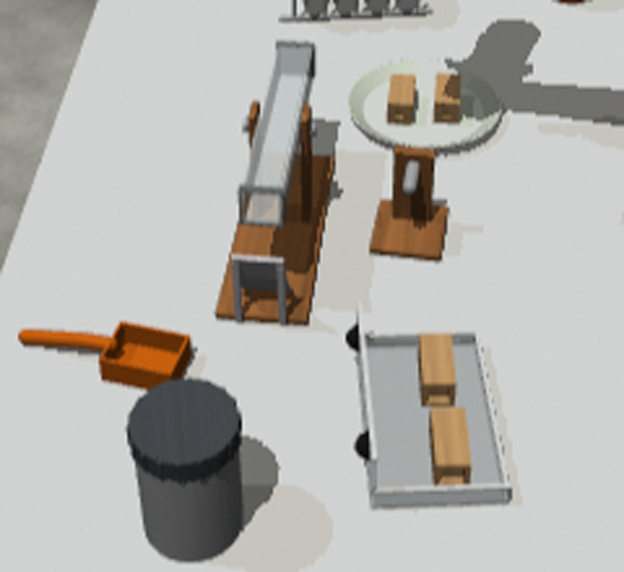

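View pics/aw_scene.png

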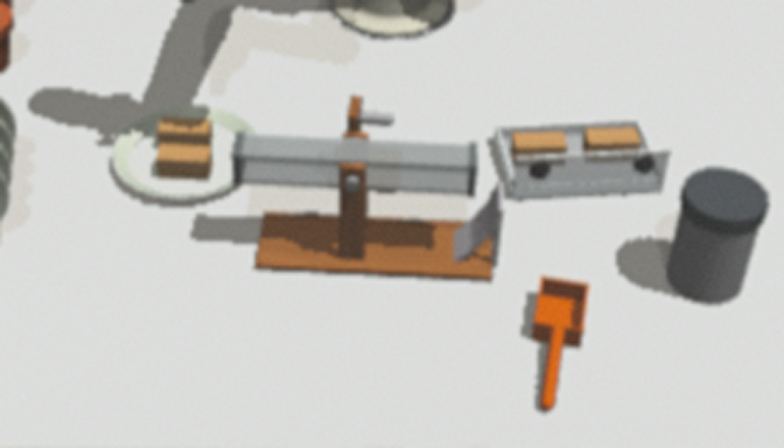

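```bash
python3 -c "
from bench import sign_off
print(sign_off())"
```

```text
the job is handed in; nothing more can be done
None
```

The tube held four sleeves. I tipped out, levelled, pulled and gauged each one before tipping out the next, and handed the job in at about 62 s of the 210 s allowed.

| Sleeve | On the gauge pin | Laid in |
|---|---|---|
| 1 | Slid home against the upright, about 26 N | Feeder tray |
| 2 | Stopped at the pin tip, about 25 N | Dish |
| 3 | Slid home against the upright, about 26 N | Feeder tray |
| 4 | Stopped at the pin tip, about 23 N | Dish |

**Last checks:** The final pictures from all three cameras show the tube empty and level. Two sleeves lie in the tray and two in the dish. The canister and scoop look untouched, and the gripper is clear of everything.

**What did not go smoothly:**
- On the first levelling I pressed on the tube's closed-end face instead of its top, at about 11 N, and the fingers slid off. I repeated it nearer the pivot and it worked.
- The network's mask gave a poor fit for the dish, so I measured it from the wrist camera instead. Those estimates scattered by about 1 cm, but the pictures show both sleeves lying on its floor.
- Sleeve 4 drooped a few degrees in the grip while I gauged it. Its narrow bore showed clearly in the picture, so the result stands.

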